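# Load the battery drawer with the release pin

## Task

Take the release pin from its stand and poke it down through the ringed hole in the top of the battery cabinet, so that the hidden latch lets the drawer spring out, then hang the pin back upright in its stand. Put every yellow battery pack in the drawer, side by side on its floor, put the grey spent pack in the red discard tray instead, and push the drawer home until it latches and stays shut. Do not disturb the other things on the bench.

Things in the scene. Friction and masses are not known exactly. Their poses are not given: they have to be found in the camera images.
- pack1: Yellow battery pack with a black band, a flat box 44 (its x) x 32 (its y) x 24 mm high, about 0.12 kg. Origin: centre of its underside; z up through its brass contacts. Stands on the bench at the start, at any yaw. May be absent.
- pack2: Yellow battery pack with a black band, a flat box 44 (its x) x 32 (its y) x 24 mm high, about 0.12 kg. Origin: centre of its underside; z up through its brass contacts. Stands on the bench at the start, at any yaw. May be absent.
- pack3: Yellow battery pack with a black band, a flat box 44 (its x) x 32 (its y) x 24 mm high, about 0.12 kg. Origin: centre of its underside; z up through its brass contacts. Stands on the bench at the start, at any yaw. May be absent.
- pack4: Yellow battery pack with a black band, a flat box 44 (its x) x 32 (its y) x 24 mm high, about 0.12 kg. Origin: centre of its underside; z up through its brass contacts. Stands on the bench at the start, at any yaw. May be absent.
- spent: Dark grey spent battery pack, same shape and size as the yellow ones, standing among them; it goes into the red tray. Origin: centre of its underside.
- pin: Release pin, upright in its stand at the start. Origin on its axis at the underside of its steel collar, z up along the axis. Below the collar a steel shaft 7 mm in diameter and 42 mm long; collar 30 mm in diameter and 4 mm thick; above it a red square grip 16 x 16 mm (sides along its x and y), from 4 to 48 mm above the origin. 0.09 kg.
- pin_tip (a point): Lower end of the pin's shaft, 42 mm below the pin's origin on its axis.
- pin_grip (a point): Middle height of the pin's red square grip, 28 mm above the pin's origin on its axis.
- stand: Fixed wooden stand for the pin, a block 60 x 60 x 50 mm high with a 16 mm hole down its middle. Origin: centre of its underside. The pin hangs in it by its collar, which rests on the top face (pin's origin 50 mm above the stand's origin).
- cabinet: Fixed grey battery cabinet, 200 mm deep (its x) x 240 mm wide (its y) x 110 mm high. Origin: centre of its underside; its front face, with the drawer, is at its x = -100 mm and faces its -x. Its top is a 6 mm plate with one round hole.
- tray: Fixed shallow red discard tray, 130 (its x) x 110 (its y) x 30 mm high, walls 4 mm, floor 4 mm thick. Origin: centre of its underside.
- hole (a point): Centre of the round 14 mm access hole, at the upper surface of the cabinet's top; marked by a white ring; at x = -45 mm, y = 0 of the cabinet. 30 mm below that surface, under the hole, lies the pad of the hidden drawer latch.
- latch (a joint): Hidden spring latch under the hole: how far its pad is pressed down, m, 0 at rest, 0.013 at most; it lets go of the drawer from about 0.010 on. Takes about 2 N to start and 5 N at the bottom, and springs back. With the pin's collar down on the cabinet's top the pad is pressed 0.012.
- drawer (a joint): How far the drawer is out, m: 0 pushed fully home, about 0.002 when latched shut, 0.135 fully out. A spring throws it out, in about one second, when the latch lets go; it pushes out with 6 N when shut and 1 N when fully out. Pushing it fully home (up to about 15 N near the end) snaps the latch in again; otherwise it springs back out.
- drawer_floor (a point): Centre of the drawer's inner floor, upper surface, moves with the drawer, axes like the cabinet's (drawer slides out to -x). Inside it measures 140 mm along x and 206 mm along y, walls 4 mm thick and 42 mm high above the floor; the front panel, 10 mm thick, reaches 52 mm above the floor. The floor is 14 mm above the bench. The opening passes things up to 50 mm above the floor. Fully out, the middle of the floor lies 65 mm in front of the cabinet's face.
- drawer_handle (a point): Middle of the drawer's bar handle, 110 mm long along y, 35 mm in front of the drawer's front panel, 42 mm above the bench; push it toward the cabinet's +x to shut.
- bottle: Pink bottle, 62 mm in diameter, 190 mm high, a bystander. Origin: centre of its underside.
- mug: Blue mug, 80 mm in diameter, 90 mm high, a bystander. Origin: centre of its underside.
- driver: Screwdriver with a green handle lying on the bench, a bystander. Origin near its middle.
- tin: Low aluminium tin, 50 mm in diameter, 40 mm high, a bystander. Origin: centre of its underside.
Mind the look-alikes: they are no part of the job. Of the things that look like the spent, the smallest one is meant.

How it is judged:
By the outcome, as a careful person would: the job done as asked, in the order asked, and still so for the second after the job is handed in, with the robot touching nothing.
Of pack1, pack2, pack3, pack4 only 2 to 4 are there at a start; the rules pass over those that are not, and their reading is None.
At some moment in a run one of pack1, pack2, pack3, pack4 may be knocked a few centimetres aside while the robot is not near it.
It also fails if it takes over 210 s, if anything falls off the work surface, if the arm or the gripper's body presses on something with over 40 N, if the wrist force passes 120 N, or if a joint passes its speed limit or range.

## Robot

A 6-joint arm with a two-finger parallel gripper is mounted at the origin on the work surface. World frame = base frame: x ahead of the robot, y to its left, z up, the work surface at z = 0. Lengths are in mm, angles in rad, forces in N, time in s.
With the tool pointing down it reaches from about 350 to 850 mm from the base axis. Payload 8.1 kg.
Tool frame: the origin (TCP) lies on the centre line of the jaws, within the pads' length; the fingertips stand arm.tips_ahead ahead of it and the grasp point (between the pads) is the TCP (arm.tips_ahead is the distance from the TCP to the fingertips, in mm); z points along the fingers, y is the direction in which the jaws open and shut (so a half turn about z gives the same grasp; the last joint's range is limited). The gripper opens to 93 mm and grips with 3 to 60 N. Pads are 15 mm wide; open, the fingers measure 128 mm over their backs; the gripper's body (75 mm by 188 mm) begins 65 mm behind the grasp point.
Start: joints at [-1.425, 0.13, 1.488, -0, 1.523, -0.085], TCP at [137.274, -584.09, 237.635] pointing down, gripper open.
Joint ranges: [-2.96, 2.96], [-0.89, 2.26], [0.02, 2.5], [-1.34, 4.48], [0, 2.73], [-2.66, 2.66]. Speed limits (rad/s): [2.39, 2.39, 2.79, 3.14, 3.14, 3.14].

## Interface

Orientations are given as a unit quaternion [w, x, y, z].
In Python, from plant import arm gives the robot as it stands.
- The arm moves only by the tool arm_command, never from a script. Its argument "plan" is a list of rows, each an object of numbers: "dx", "dy", "dz": the shift along the tool's x, y, z in mm; "wx", "wy", "wz": the turn, a rotation vector about the tool's x, y, z in rad. A call has exactly 10 rows; each row shifts and turns the pose as measured when the row begins, along the tool's axes as they then stand; what a row does not reach is not made up. A row lasts 1/12 s, in which the tool goes at most 41.7 mm and 7.16 degrees, less where a joint would pass 70% of its speed; a pose out of reach is approached as far as the arm can. A call with a gripper value outside its range is refused whole. "claw" is the closure, from 0 (fully open) to 1 (shut), set as the call begins (left out, the last holds). The fingers move at their own pace and stop on an object; "newtons" is the grip in N (left out, the last holds). Time passes only in rows, so rows that do not move let the fingers close, or fill a call up. It gives the time, the measured TCP pose, the force and the opening at its end, in the units of the state.
- arm.read_state(): the state, without advancing time (a new reading comes with each control period).
- arm.capture(name): name is "scene" or "top" or "wrist"; returns a dict with "frame" (480x640x3 uint8, red, green, blue), "depth" (480x640 float32, mm along the optical axis (not along the pixel's ray), 0 where there is no reading), "fx", "fy", "cx", "cy" (pixels), "rvec" (rotation vector, rad) and "tvec" (3), from world to camera coordinates, as OpenCV has them. Camera axes: x right, y down, z forward; pixel columns grow to the right and rows downward; lengths in mm; the calibration is good to about 2 mm. A picture is of the moment at which its call begins.
- arm.finish_job(): hands the job in, once; it reports no verdict.
Trained networks look in the newest picture that a camera, given by its name, has taken for a name from the list of things; names that differ only in an ending like _2 or _b are one class to them, and where a whole thing is asked for, a point or a joint stands for the part that bears it (a point fixed in the world has none). Each returns a list of dicts, best first, with "conf" (0 to 1); they miss things now and then, are a little off and sometimes report something else, mostly with a low value. They report only what shows in the picture. A call takes as long as a camera call. They do not tell look-alikes from the thing itself.
- arm.spot_in(camera, query): "pixel" ([column, row] in pixels, amid what is visible of it).
- arm.masks_of(camera, query): "mask" (480x640 bool, what is visible of it) and "pixel" ([column, row] in pixels, amid what is visible of it).
The state is a dict: "time_s": time; "joint_positions": joint angles; "qd": joint speeds; "tau": joint torques, N m; "tool_pos": TCP position; "orientation": TCP orientation; "force": force on the tool from outside, world axes, zero at the start; "moment": the same for the moment, N m; "width": finger opening in mm.
Only numpy, scipy, OpenCV 4.12 (cv2) and the standard library are available. Lean on these libraries where they do the work, as an engineer would, in place of code of your own. Each camera call takes 0.05 s, during which the arm holds its last target.

## Working session

There is one attempt and no reset: what is moved stays moved. The work goes in short steps, Python scripts to look and compute and a tool call to move; the robot and the scene stay as the last step left them, time stands still between calls to the robot, and variables do not carry over. Pictures are saved under pics/ and viewed, and the job is handed in when it is done.

Besides the shell and the picture viewer there is one more tool, called after ">>>" as name(argument=value, ...), one argument or row to a line, values as JSON. arm_command: Moves the arm, as the interface text tells. Its arguments: {"type":"object","properties":{"plan":{"type":"array"},"claw":{"type":"number"},"newtons":{"type":"number"}},"required":["plan"]}

```bash
ls -la; mkdir -p pics; python3 - <<'E'
from plant import arm
import cv2
print(arm.read_state()); print(arm.tips_ahead)
for n in ["scene","top","wrist"]:
    c=arm.capture(n); cv2.imwrite(f"pics/{n}0.png",c["frame"][:,:,::-1]); print(n,c["fx"],c["cx"],c["cy"],c["rvec"],c["tvec"])
E
```

```text
total 12
drwxr-xr-x  3 agent agent 4096 Dec  7 05:45 .
drwxr-xr-x 23 root  root  4096 Dec  7 05:45 ..
drwxr-xr-x  2 agent agent 4096 Dec  7 05:45 pics
{'time_s': 0.0, 'joint_positions': array([-1.42541523e+00,  1.31123581e-01,  1.48925863e+00, -6.51329882e-06,
        1.52302153e+00, -8.54178402e-02]), 'qd': array([ 1.21750487e-03,  4.88041206e-04, -4.77980650e-04,  6.72011167e-04,
       -9.60323766e-05, -7.99467300e-05]), 'tau': array([ 2.81510846e-03, -5.59850657e+01, -4.91747081e+01,  7.70469429e-02,
        3.55371006e-02, -1.29328332e-04]), 'tool_pos': array([ 137.1847307 , -583.55872156,  236.62122103]), 'orientation': array([-9.05039381e-04,  9.93348442e-01,  1.15143619e-01, -3.03969410e-05]), 'force': array([-0.23504496, -0.13291227, -0.13477748]), 'moment': array([-0.02340287,  0.08949599,  0.00399998]), 'width': 92.80640509809612}
19.0
scene 519.0841364260334 322.2926227773084 239.83061624046752 [ 2.48654117  0.89586784 -0.22055471] [-453.33507853 -282.37833378 1534.98974394]
top 583.0704026576564 311.1791395877687 241.82625742331265 [ 2.1374795  -2.19243537  0.13485992] [  13.87717646  595.16278844 1645.95812212]
wrist 426.51421218508676 308.861082793124 234.34950669553197 [-2.27293772  1.80130173  0.26710108] [-599.39349947  -33.66521833  390.97795745]
```

View pics/scene0.png

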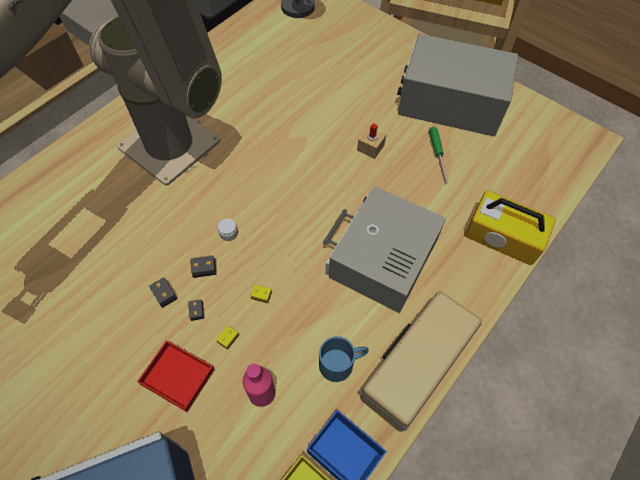

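View pics/top0.png

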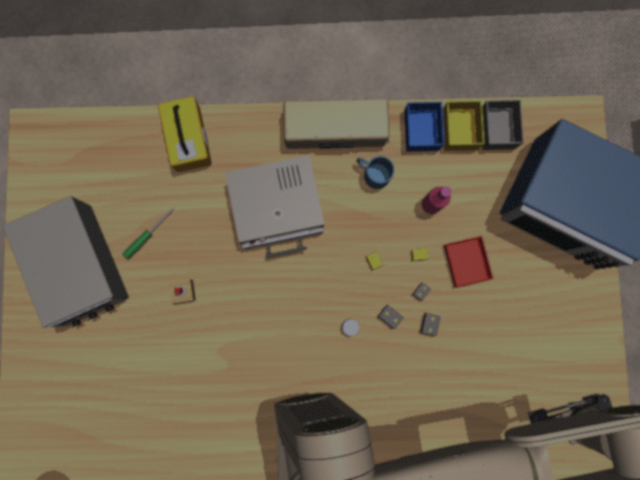

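View pics/wrist0.png

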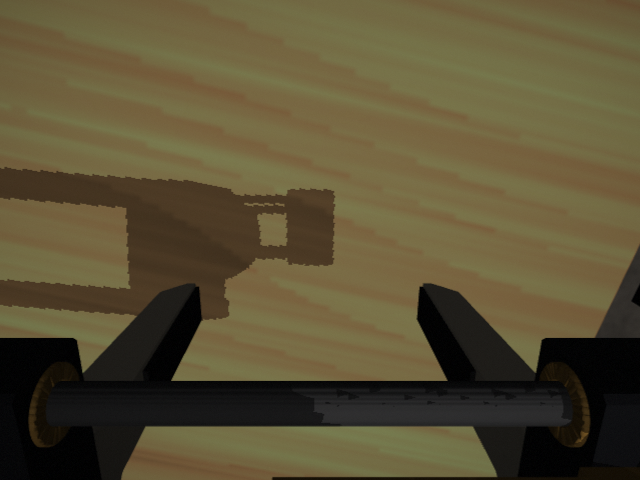

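The top view shows two yellow packs at (375,260) and (420,255), three grey packs at (422,292), (391,317) and (431,324), and the pin stand at (183,291). The cabinet hole is at (278,213) and the tray at (468,262).

```bash
cat > h.py <<'E'
from plant import arm
import numpy as np, cv2
from scipy.spatial.transform import Rotation as R
def cloud(c):
    d=c["depth"]; v,u=np.mgrid[0:480,0:640]
    P=np.stack([(u-c["cx"])/c["fx"]*d,(v-c["cy"])/c["fy"]*d,d],-1)
    Rm=R.from_rotvec(np.ravel(c["rvec"])).as_matrix()
    W=(P-np.ravel(c["tvec"]))@Rm
    W[d<=0]=np.nan
    return W
def proj(c,p):
    return cv2.projectPoints(np.array(p,float).reshape(-1,3),np.ravel(c["rvec"]),np.ravel(c["tvec"]),np.array([[c["fx"],0,c["cx"]],[0,c["fy"],c["cy"]],[0,0,1.]]),None)[0].reshape(-1,2)
def ray(c,px,z):
    "world point at height z on pixel ray"
    Rm=R.from_rotvec(np.ravel(c["rvec"])).as_matrix(); o=-Rm.T@np.ravel(c["tvec"])
    d=Rm.T@np.array([(px[0]-c["cx"])/c["fx"],(px[1]-c["cy"])/c["fy"],1.])
    return o+d*(z-o[2])/d[2]
def toppts(W,mask,tol=4):
    P=W[mask]; P=P[~np.isnan(P[:,0])]
    z=np.percentile(P[:,2],90); return P[abs(P[:,2]-z)<tol]
def rect(P):
    r=cv2.minAreaRect(P[:,:2].astype(np.float32)); return r
def state():
    s=arm.read_state(); q=s["orientation"]; r=R.from_quat([q[1],q[2],q[3],q[0]])
    return s,r
def delta(target,yaw):
    """tool-frame shift to world target with tool down and jaw axis(y) at world angle yaw; returns shift, rotvec"""
    s,r=state(); d=r.inv().apply(np.array(target)-s["tool_pos"])
    best=None
    for k in (-1,0,1,2):
        a=yaw+np.pi*k
        y=np.array([np.cos(a),np.sin(a),0]); z=np.array([0,0,-1.]); x=np.cross(y,z)
        t=R.from_matrix(np.stack([x,y,z],1)); w=(r.inv()*t).as_rotvec()
        if best is None or np.linalg.norm(w)<np.linalg.norm(best): best=w
    return d,best
E
python3 - <<'E'
from h import *
for n in ["top","scene"]:
    c=arm.capture(n); W=cloud(c); print(n)
    for q in ["pack1","spent","pin","stand","cabinet","tray","hole","drawer_handle","bottle","mug","driver","tin"]:
        for m in arm.masks_of(n,q)[:6]:
            if m["conf"]<.3: continue
            P=toppts(W,m["mask"])
            r=rect(P); print(q,round(m["conf"],2),np.round(m["pixel"]),"z",P[:,2].mean().round(1),"rect",np.round(r[0],1),np.round(r[1],1),round(r[2],1),len(P))
E
```

```text
top
pack1 0.76 [375. 260.] z 28.7 rect [ 538.8 -182.5] [42.5 31.2] 24.8 64
pack1 0.57 [418. 253.] z 28.6 rect [ 554.2 -315.8] [30.4 44.3] 6.0 74
spent 0.85 [389. 314.] z 36.3 rect [ 377.1 -222.1] [56.8 40.2] 54.1 115
spent 0.79 [434. 326.] z 37.1 rect [ 350.5 -333.6] [40. 53.] 75.3 118
spent 0.76 [422. 294.] z 29.0 rect [ 446.3 -315.6] [31. 41.] 47.5 65
spent 0.3 [181. 288.] z 98.8 rect [465.5 369.5] [13.9 13.9] 88.3 28
pin 0.48 [177. 292.] z 98.8 rect [465.5 369.5] [13.9 13.9] 88.3 27
stand 0.61 [183. 294.] z 54.0 rect [464.6 370.3] [59.8 59.7] 7.4 152
stand 0.59 [470. 258.] z 28.7 rect [ 529.9 -456.2] [129.8 113. ] 11.6 156
cabinet 0.98 [276. 203.] z 114.1 rect [712.2  98.5] [200.7 239.5] 10.5 2791
tray 0.63 [467. 261.] z 29.2 rect [ 529.8 -456.1] [129.9 113.1] 11.4 180
hole 0.68 [279. 204.] z 114.1 rect [712.2  98.5] [200.7 239.5] 10.5 2797
drawer_handle 0.91 [283. 239.] z 68.9 rect [608.5  78.9] [ 12.8 230.2] 11.0 175
bottle 0.76 [439. 200.] z 190.7 rect [ 703.7 -359.8] [26.5 27.8] 82.7 76
mug 0.8 [378. 166.] z 89.5 rect [ 791.8 -201.5] [78.3 76.8] 16.4 80
mug 0.33 [276. 202.] z 
[... 792 characters left out ...]
rect [ 529.2 -453.7] [132.3 110.2] 11.4 412
hole 0.65 [382. 249.] z 111.9 rect [712.5  99.8] [200.4 243.1] 10.6 5322
drawer_handle 0.54 [334. 227.] z 48.5 rect [580.2  74.9] [ 32.5 110.3] 11.8 113
bottle 0.93 [260. 385.] z 190.6 rect [ 704.3 -358.1] [27.1 28.3] 84.8 164
bottle 0.73 [336. 232.] z 49.6 rect [587.3  47.1] [ 37.3 173. ] 14.8 71
mug 0.97 [338. 357.] z 89.7 rect [ 791.6 -199.9] [78.2 79. ] 26.6 203
driver 0.69 [436. 144.] z 26.2 rect [608.7 500.4] [ 19.3 103.6] 44.9 124
driver 0.67 [384. 244.] z 111.9 rect [712.5  99.8] [200.4 243.1] 10.6 5342
tin 0.83 [229. 229.] z 42.2 rect [ 349.9 -104.7] [43.1 46.9] 79.1 152
tin 0.34 [338. 354.] z 89.5 rect [ 793.3 -200.5] [78.2 77.3] 86.6 185
```

```bash
cat >> h.py <<'E'
def plan(wps,yaw_to=None,rot_rows=None,level=True):
    """wps: list of (xyz, nrows). simulate, print rows"""
    s,r=state(); p=np.array(s["tool_pos"]); rows=[]
    N=sum(n for _,n in wps); w=np.zeros(3)
    if yaw_to is not None:
        _,w=delta(p,np.radians(yaw_to))
    rr=rot_rows or max(1,int(np.ceil(np.linalg.norm(w)/0.115)))
    k=0
    for t,n in wps:
        t=np.array(t,float); st=(t-p)/n
        for i in range(n):
            d=np.round(r.inv().apply(st),1); row=dict(dx=d[0],dy=d[1],dz=d[2])
            if k<rr and yaw_to is not None:
                ww=np.round(w/rr,3); row.update(wx=ww[0],wy=ww[1],wz=ww[2]); r=r*R.from_rotvec(ww)
            rows.append(row); k+=1
        p=t
    while len(rows)%10: rows.append(dict(dx=0,dy=0,dz=0))
    import json
    for i in range(0,len(rows),10): print(json.dumps([{a:float(b) for a,b in q.items() if b or a=='dz'} for q in rows[i:i+10]]))
def st():
    s,r=state(); m=r.as_matrix(); print("t",round(s["time_s"],2),"p",np.round(s["tool_pos"],1),"jawyaw",np.degrees(np.arctan2(m[1,1],m[0,1])).round(1),"z",np.round(m[:,2],3),"F",np.round(s["force"],1),"w",round(s["width"],1),"j",np.round(s["joint_positions"],2))
E
python3 - <<'E'
from h import *
st()
c=arm.capture("wrist"); s,r=state()
Rm=R.from_rotvec(np.ravel(c["rvec"])).as_matrix(); o=-Rm.T@np.ravel(c["tvec"])
print("cam in tool",r.inv().apply(o-s["tool_pos"]),"axis",r.inv().apply(Rm[2]))
plan([((420,-300,250),11),((480,0,250),9),((390,330,270),10)],yaw_to=7.5)
E
python3 - <<'E'
import cv2
i=cv2.imread('pics/scene0.png')[250:340,130:290]; cv2.imwrite('pics/crop0.png',cv2.resize(i,None,fx=5,fy=5,interpolation=2))
E
```

```text
t 1.45 p [ 137.3 -584.1  237.6] jawyaw -76.8 z [ 0.  0. -1.] F [0.5 0.  0.7] w 93.3 j [-1.43  0.13  1.49  0.    1.52 -0.09]
cam in tool [ 8.05870525e+01 -3.29522535e-02 -1.46842651e+02] axis [-2.89372001e-01  7.62530567e-04  9.57216414e-01]
[{"dx": 30.9, "dy": -19.3, "dz": -1.1, "wz": -0.113}, {"dx": 32.9, "dy": -15.7, "dz": -1.1, "wz": -0.113}, {"dx": 34.5, "dy": -11.8, "dz": -1.1, "wz": -0.113}, {"dx": 35.6, "dy": -7.9, "dz": -1.1, "wz": -0.113}, {"dx": 36.2, "dy": -3.8, "dz": -1.1, "wz": -0.113}, {"dx": 36.4, "dy": 0.3, "dz": -1.1, "wz": -0.113}, {"dx": 36.2, "dy": 4.4, "dz": -1.1, "wz": -0.113}, {"dx": 35.4, "dy": 8.4, "dz": -1.1, "wz": -0.113}, {"dx": 34.3, "dy": 12.4, "dz": -1.1, "wz": -0.113}, {"dx": 32.6, "dy": 16.2, "dz": -1.1, "wz": -0.113}]
[{"dx": 30.6, "dy": 19.8, "dz": -1.1, "wz": -0.113}, {"dx": 33.8, "dy": 3.4, "dz": 0.0, "wz": -0.113}, {"dx": 33.2, "dy": 7.2, "dz": 0.0, "wz": -0.113}, {"dx": 32.2, "dy": 10.9, "dz": 0.0}, {"dx": 32.2, "dy": 10.9, "dz": 0.0}, {"dx": 32.2, "dy": 10.9, "dz": 0.0}, {"dx": 32.2, "dy": 10.9, "dz": 0.0}, {"dx": 32.2, "dy": 10.9, "dz": 0.0}, {"dx": 32.2, "dy": 10.9, "dz": 0.0}, {"dx": 32.2, "dy": 10.9, "dz": 0.0}]
[{"dx": 33.9, "dy": -4.7, "dz": -2.0}, {"dx": 33.9, "dy": -4.7, "dz": -2.0}, {"dx": 33.9, "dy": -4.7, "dz": -2.0}, {"dx": 33.9, "dy": -4.7, "dz": -2.0}, {"dx": 33.9, "dy": -4.7, "dz": -2.0}, {"dx": 33.9, "dy": -4.7, "dz": -2.0}, {"dx": 33.9, "dy": -4.7, "dz": -2.0}, {"dx": 33.9, "dy": -4.7, "dz": -2.0}, {"dx": 33.9, "dy": -4.7, "dz": -2.0}, {"dx": 33.9, "dy": -4.7, "dz": -2.0}]
```

View pics/crop0.png

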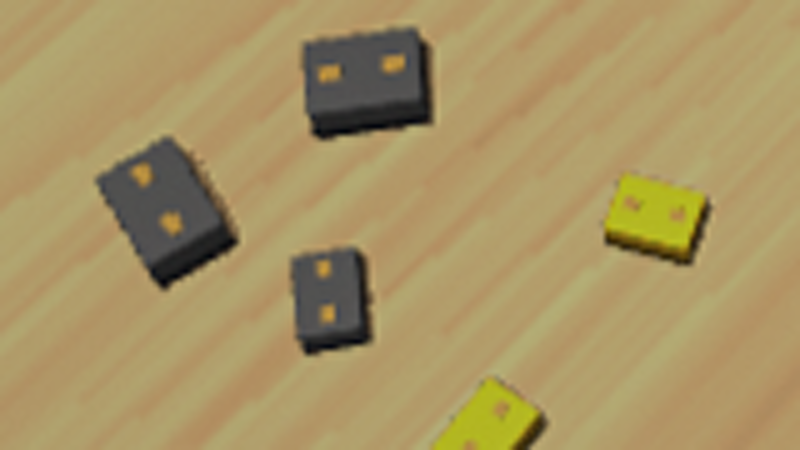

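Three things look like the spent pack in the scene image: (203,266), (163,292) and (195,309). The one at (195,309) is smallest, and its measured 44x32x26 mm matches the description, while the others are about 57x41x35. The crop confirms it.

Now the move toward the pin.

>>> arm_command(
  plan=[
    {"dx":31,"dy":-19,"dz":-1,"wz":-0.113},
    {"dx":33,"dy":-16,"dz":-1,"wz":-0.113},
    {"dx":34,"dy":-12,"dz":-1,"wz":-0.113},
    {"dx":36,"dy":-8,"dz":-1,"wz":-0.113},
    {"dx":36,"dy":-4,"dz":-1,"wz":-0.113},
    {"dx":36,"dy":0,"dz":-1,"wz":-0.113},
    {"dx":36,"dy":4,"dz":-1,"wz":-0.113},
    {"dx":35,"dy":8,"dz":-1,"wz":-0.113},
    {"dx":34,"dy":12,"dz":-1,"wz":-0.113},
    {"dx":33,"dy":16,"dz":-1,"wz":-0.113},
  ],
)

```text
$.plan[0]: bad value
```

```bash
python3 - <<'E'
from h import *
st()
plan([((480,0,250),9),((390,330,270),11)],yaw_to=7.5)
E
```

```text
t 1.5 p [ 137.3 -584.1  237.6] jawyaw -76.8 z [-0.  0. -1.] F [-0.1  0.1  0.9] w 92.8 j [-1.43  0.13  1.49 -0.    1.52 -0.09]
[{"dx": 51.9, "dy": -54.5, "dz": -1.4, "wz": -0.113}, {"dx": 57.7, "dy": -48.3, "dz": -1.4, "wz": -0.113}, {"dx": 62.8, "dy": -41.4, "dz": -1.4, "wz": -0.113}, {"dx": 67.1, "dy": -34.1, "dz": -1.4, "wz": -0.113}, {"dx": 70.5, "dy": -26.3, "dz": -1.4, "wz": -0.113}, {"dx": 73.0, "dy": -18.2, "dz": -1.4, "wz": -0.113}, {"dx": 74.6, "dy": -9.9, "dz": -1.4, "wz": -0.113}, {"dx": 75.2, "dy": -1.4, "dz": -1.4, "wz": -0.113}, {"dx": 74.9, "dy": 7.1, "dz": -1.4, "wz": -0.113}, {"dx": 25.9, "dy": -17.3, "dz": -1.8, "wz": -0.113}]
[{"dx": 27.6, "dy": -14.3, "dz": -1.8, "wz": -0.113}, {"dx": 29.1, "dy": -11.0, "dz": -1.8, "wz": -0.113}, {"dx": 30.1, "dy": -7.7, "dz": -1.8, "wz": -0.113}, {"dx": 30.8, "dy": -4.3, "dz": -1.8}, {"dx": 30.8, "dy": -4.3, "dz": -1.8}, {"dx": 30.8, "dy": -4.3, "dz": -1.8}, {"dx": 30.8, "dy": -4.3, "dz": -1.8}, {"dx": 30.8, "dy": -4.3, "dz": -1.8}, {"dx": 30.8, "dy": -4.3, "dz": -1.8}, {"dx": 30.8, "dy": -4.3, "dz": -1.8}]
```

>>> arm_command(
  plan=[
    {"dx":31,"dy":-19,"dz":-1,"wx":0,"wy":0,"wz":-0.11},
    {"dx":33,"dy":-16,"dz":-1,"wx":0,"wy":0,"wz":-0.11},
    {"dx":34,"dy":-12,"dz":-1,"wx":0,"wy":0,"wz":-0.11},
    {"dx":36,"dy":-8,"dz":-1,"wx":0,"wy":0,"wz":-0.11},
    {"dx":36,"dy":-4,"dz":-1,"wx":0,"wy":0,"wz":-0.11},
    {"dx":36,"dy":0,"dz":-1,"wx":0,"wy":0,"wz":-0.11},
    {"dx":36,"dy":4,"dz":-1,"wx":0,"wy":0,"wz":-0.11},
    {"dx":35,"dy":8,"dz":-1,"wx":0,"wy":0,"wz":-0.11},
    {"dx":34,"dy":12,"dz":-1,"wx":0,"wy":0,"wz":-0.11},
    {"dx":33,"dy":16,"dz":-1,"wx":0,"wy":0,"wz":-0.11},
  ],
)

```text
time_s: 2.33
tool_pos: [395.4, -318.7, 246.9]
orientation: [0.001, 0.776, 0.631, -0.001]
force: [0.2, -0.1, -0.0]
width: 93.3
```

```bash
sed -i "s/ if b or a=='dz'//; s/rows.append(dict(dx=0,dy=0,dz=0))/rows.append(dict(dx=0,dy=0,dz=0,wx=0,wy=0,wz=0))/; s/row=dict(dx=d\[0\],dy=d\[1\],dz=d\[2\])/row=dict(dx=d[0],dy=d[1],dz=d[2],wx=0,wy=0,wz=0)/" h.py; sed -i 's/print(json.dumps(\(.*\)))$/print(json.dumps(\1,separators=(",",":")).replace(".0,",",").replace(".0}","}"))/' h.py
python3 - <<'E'
from h import *
st()
plan([((480,0,250),9),((390,330,270),11)],yaw_to=7.5)
E
```

```text
t 2.33 p [ 395.4 -318.7  246.9] jawyaw -11.7 z [-0.    -0.002 -1.   ] F [ 0.2 -0.1 -0. ] w 93.3 j [-0.78 -0.13  1.73 -0.    1.54 -0.57]
[{"dx":36.6,"dy":2,"dz":-0.4,"wx":-0,"wy":0.001,"wz":-0.112},{"dx":36.1,"dy":6.1,"dz":-0.4,"wx":-0,"wy":0.001,"wz":-0.112},{"dx":35.2,"dy":10.1,"dz":-0.4,"wx":-0,"wy":0.001,"wz":-0.112},{"dx":33.9,"dy":14,"dz":-0.3,"wx":0,"wy":0,"wz":0},{"dx":33.9,"dy":14,"dz":-0.3,"wx":0,"wy":0,"wz":0},{"dx":33.9,"dy":14,"dz":-0.3,"wx":0,"wy":0,"wz":0},{"dx":33.9,"dy":14,"dz":-0.3,"wx":0,"wy":0,"wz":0},{"dx":33.9,"dy":14,"dz":-0.3,"wx":0,"wy":0,"wz":0},{"dx":33.9,"dy":14,"dz":-0.3,"wx":0,"wy":0,"wz":0},{"dx":30.8,"dy":-4.2,"dz":-1.8,"wx":0,"wy":0,"wz":0}]
[{"dx":30.8,"dy":-4.2,"dz":-1.8,"wx":0,"wy":0,"wz":0},{"dx":30.8,"dy":-4.2,"dz":-1.8,"wx":0,"wy":0,"wz":0},{"dx":30.8,"dy":-4.2,"dz":-1.8,"wx":0,"wy":0,"wz":0},{"dx":30.8,"dy":-4.2,"dz":-1.8,"wx":0,"wy":0,"wz":0},{"dx":30.8,"dy":-4.2,"dz":-1.8,"wx":0,"wy":0,"wz":0},{"dx":30.8,"dy":-4.2,"dz":-1.8,"wx":0,"wy":0,"wz":0},{"dx":30.8,"dy":-4.2,"dz":-1.8,"wx":0,"wy":0,"wz":0},{"dx":30.8,"dy":-4.2,"dz":-1.8,"wx":0,"wy":0,"wz":0},{"dx":30.8,"dy":-4.2,"dz":-1.8,"wx":0,"wy":0,"wz":0},{"dx":30.8,"dy":-4.2,"dz":-1.8,"wx":0,"wy":0,"wz":0}]
```

>>> arm_command(
  plan=[
    {"dx":37,"dy":2,"dz":0,"wx":0,"wy":0,"wz":-0.11},
    {"dx":36,"dy":6,"dz":0,"wx":0,"wy":0,"wz":-0.11},
    {"dx":36,"dy":10,"dz":0,"wx":0,"wy":0,"wz":-0.11},
    {"dx":36,"dy":12,"dz":0,"wx":0,"wy":0,"wz":0},
    {"dx":36,"dy":12,"dz":0,"wx":0,"wy":0,"wz":0},
    {"dx":36,"dy":12,"dz":0,"wx":0,"wy":0,"wz":0},
    {"dx":36,"dy":8,"dz":0,"wx":0,"wy":0,"wz":0},
    {"dx":36,"dy":6,"dz":0,"wx":0,"wy":0,"wz":0},
    {"dx":36,"dy":6,"dz":0,"wx":0,"wy":0,"wz":0},
    {"dx":36,"dy":6,"dz":0,"wx":0,"wy":0,"wz":0},
  ],
)

```text
time_s: 3.17
tool_pos: [450.5, 64.3, 247.9]
orientation: [0.004, 0.651, 0.759, 0.001]
force: [0.8, -0.5, 0.2]
width: 93.0
```

```bash
python3 - <<'E'
from h import *
st()
plan([((455,360,240),10)],yaw_to=7.5)
E
```

```text
t 3.17 p [450.5  64.3 247.9] jawyaw 8.7 z [ 0.007 -0.004 -1.   ] F [ 0.8 -0.5  0.2] w 93.0 j [ 0.03 -0.28  1.86 -0.    1.56 -0.12]
[{"dx":29.2,"dy":4.9,"dz":0.7,"wx":0.007,"wy":0.005,"wz":0.021},{"dx":29.3,"dy":4.3,"dz":0.8,"wx":0,"wy":0,"wz":0},{"dx":29.3,"dy":4.3,"dz":0.8,"wx":0,"wy":0,"wz":0},{"dx":29.3,"dy":4.3,"dz":0.8,"wx":0,"wy":0,"wz":0},{"dx":29.3,"dy":4.3,"dz":0.8,"wx":0,"wy":0,"wz":0},{"dx":29.3,"dy":4.3,"dz":0.8,"wx":0,"wy":0,"wz":0},{"dx":29.3,"dy":4.3,"dz":0.8,"wx":0,"wy":0,"wz":0},{"dx":29.3,"dy":4.3,"dz":0.8,"wx":0,"wy":0,"wz":0},{"dx":29.3,"dy":4.3,"dz":0.8,"wx":0,"wy":0,"wz":0},{"dx":29.3,"dy":4.3,"dz":0.8,"wx":0,"wy":0,"wz":0}]
```

>>> arm_command(
  plan=[
    {"dx":30,"dy":5,"dz":0,"wx":0.007,"wy":0.005,"wz":0.02},
    {"dx":30,"dy":5,"dz":1,"wx":0,"wy":0,"wz":0},
    {"dx":30,"dy":5,"dz":1,"wx":0,"wy":0,"wz":0},
    {"dx":30,"dy":5,"dz":1,"wx":0,"wy":0,"wz":0},
    {"dx":30,"dy":5,"dz":1,"wx":0,"wy":0,"wz":0},
    {"dx":30,"dy":5,"dz":1,"wx":0,"wy":0,"wz":0},
    {"dx":30,"dy":5,"dz":1,"wx":0,"wy":0,"wz":0},
    {"dx":30,"dy":5,"dz":1,"wx":0,"wy":0,"wz":0},
    {"dx":30,"dy":5,"dz":1,"wx":0,"wy":0,"wz":0},
    {"dx":15,"dy":4,"dz":0,"wx":0,"wy":0,"wz":0},
  ],
)

```text
time_s: 4.0
tool_pos: [457.4, 373.3, 241.6]
orientation: [0.001, 0.657, 0.754, 0.003]
force: [-0.3, 0.2, -0.4]
width: 93.0
```

```bash
python3 - <<'E'
from h import *
st()
c=arm.capture("wrist"); cv2.imwrite("pics/w1.png",c["frame"][:,:,::-1]); W=cloud(c)
for q in ["pin","stand"]:
    for m in arm.masks_of("wrist",q)[:3]:
        P=toppts(W,m["mask"],2.5); r=rect(P); print(q,round(m["conf"],2),np.round(m["pixel"]),P[:,2].mean().round(1),np.round(r[0],1),np.round(r[1],1),round(r[2],1),len(P))
sel=(abs(W[...,0]-465)<25)&(abs(W[...,1]-370)<25)&(W[...,2]>85)&(W[...,2]<105)
P=W[sel]; 
if len(P): print("grip",rect(P[P[:,2]>95]),P[:,2].max())
st()
E
```

```text
t 4.0 p [457.4 373.3 241.6] jawyaw 7.8 z [ 0.005  0.003 -1.   ] F [-0.3  0.2 -0.4] w 93.0 j [ 0.6   0.1   1.52 -0.    1.52  0.46]
pin 0.84 [316. 214.] 97.6 [464.9 372.1] [15.6 16.4] 2.8 447
stand 0.72 [317. 194.] 49.9 [464.4 372.1] [60.2 59.9] 7.8 3864
grip ((465.0885314941406, 372.1087951660156), (15.927248001098633, 16.346454620361328), 2.904031276702881) 99.68717582983105
t 4.15 p [457.9 371.  241.6] jawyaw 7.8 z [ 0.005  0.001 -1.   ] F [ 0.  -0.9 -0.6] w 93.0 j [ 0.6   0.1   1.52 -0.    1.52  0.46]
```

View pics/w1.png

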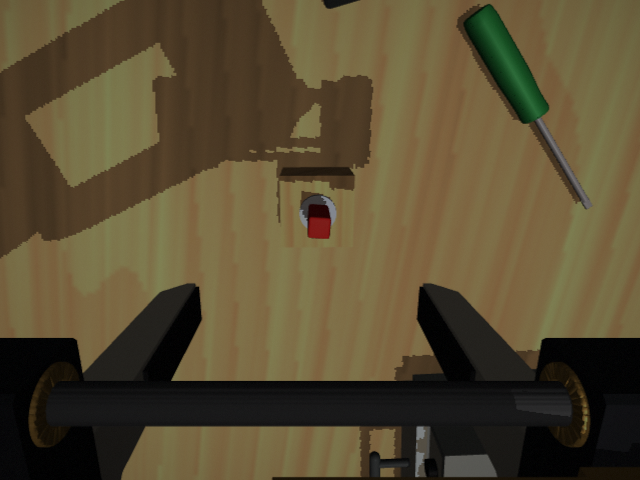

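The wrist view shows the red grip upright at (318,222), in its stand. The green screwdriver lies well to the right.

```bash
python3 - <<'E'
from h import *
plan([((465,371,150),7)],yaw_to=5)
E
```

```text
[{"dx":-0.2,"dy":0.9,"dz":13.1,"wx":0.005,"wy":-0.001,"wz":0.049},{"dx":-0.1,"dy":1,"dz":13.1,"wx":0,"wy":0,"wz":0},{"dx":-0.1,"dy":1,"dz":13.1,"wx":0,"wy":0,"wz":0},{"dx":-0.1,"dy":1,"dz":13.1,"wx":0,"wy":0,"wz":0},{"dx":-0.1,"dy":1,"dz":13.1,"wx":0,"wy":0,"wz":0},{"dx":-0.1,"dy":1,"dz":13.1,"wx":0,"wy":0,"wz":0},{"dx":-0.1,"dy":1,"dz":13.1,"wx":0,"wy":0,"wz":0},{"dx":0,"dy":0,"dz":0,"wx":0,"wy":0,"wz":0},{"dx":0,"dy":0,"dz":0,"wx":0,"wy":0,"wz":0},{"dx":0,"dy":0,"dz":0,"wx":0,"wy":0,"wz":0}]
```

>>> arm_command(
  plan=[
    {"dx":0,"dy":1,"dz":14,"wx":0.005,"wy":0,"wz":0.05},
    {"dx":0,"dy":1,"dz":14,"wx":0,"wy":0,"wz":0},
    {"dx":0,"dy":1,"dz":14,"wx":0,"wy":0,"wz":0},
    {"dx":0,"dy":1,"dz":14,"wx":0,"wy":0,"wz":0},
    {"dx":0,"dy":1,"dz":14,"wx":0,"wy":0,"wz":0},
    {"dx":0,"dy":1,"dz":14,"wx":0,"wy":0,"wz":0},
    {"dx":0,"dy":1,"dz":10,"wx":0,"wy":0,"wz":0},
    {"dx":0,"dy":0,"dz":0,"wx":0,"wy":0,"wz":0},
    {"dx":0,"dy":0,"dz":0,"wx":0,"wy":0,"wz":0},
    {"dx":0,"dy":0,"dz":0,"wx":0,"wy":0,"wz":0},
  ],
)

```text
time_s: 4.98
tool_pos: [467.0, 361.4, 142.4]
orientation: [0.001, 0.676, 0.737, -0.001]
force: [-0.3, -0.0, 0.8]
width: 92.7
```

```bash
python3 - <<'E'
from h import *
c=arm.capture("wrist"); W=cloud(c); st()
sel=(abs(W[...,0]-465)<25)&(abs(W[...,1]-370)<25)&(W[...,2]>94)&(W[...,2]<103)
P=W[sel]; print("grip",rect(P),len(P))
sel=(abs(W[...,0]-465)<45)&(abs(W[...,1]-370)<45)&(abs(W[...,2]-50)<2.5)
P=W[sel]; print("stand",rect(P),len(P))
cv2.imwrite("pics/w2.png",c["frame"][:,:,::-1])
plan([((465,371,79),7)],yaw_to=4)
E
```

```text
t 5.03 p [467.2 361.6 142.7] jawyaw 4.9 z [ 0.001 -0.002 -1.   ] F [-0.3  0.5 -0.3] w 93.2 j [ 0.57  0.17  1.62 -0.    1.35  0.49]
grip ((465.1433410644531, 372.3266906738281), (15.975248336791992, 16.28546142578125), 3.7866954803466797) 1059
stand ((464.4828796386719, 371.9091796875), (60.20949172973633, 60.675811767578125), 7.67048454284668) 7556
[{"dx":1.4,"dy":-0.2,"dz":9.1,"wx":0.001,"wy":0.002,"wz":0.015},{"dx":1.4,"dy":-0.2,"dz":9.1,"wx":0,"wy":0,"wz":0},{"dx":1.4,"dy":-0.2,"dz":9.1,"wx":0,"wy":0,"wz":0},{"dx":1.4,"dy":-0.2,"dz":9.1,"wx":0,"wy":0,"wz":0},{"dx":1.4,"dy":-0.2,"dz":9.1,"wx":0,"wy":0,"wz":0},{"dx":1.4,"dy":-0.2,"dz":9.1,"wx":0,"wy":0,"wz":0},{"dx":1.4,"dy":-0.2,"dz":9.1,"wx":0,"wy":0,"wz":0},{"dx":0,"dy":0,"dz":0,"wx":0,"wy":0,"wz":0},{"dx":0,"dy":0,"dz":0,"wx":0,"wy":0,"wz":0},{"dx":0,"dy":0,"dz":0,"wx":0,"wy":0,"wz":0}]
```

>>> arm_command(
  plan=[
    {"dx":4,"dy":-1,"dz":0,"wx":0,"wy":0.002,"wz":0.015},
    {"dx":4,"dy":-1,"dz":2,"wx":0,"wy":0,"wz":0},
    {"dx":4,"dy":0,"dz":5,"wx":0,"wy":0,"wz":0},
    {"dx":2,"dy":0,"dz":7,"wx":0,"wy":0,"wz":0},
    {"dx":1,"dy":0,"dz":7,"wx":0,"wy":0,"wz":0},
    {"dx":0.5,"dy":0,"dz":7,"wx":0,"wy":0,"wz":0},
    {"dx":0.5,"dy":0,"dz":5,"wx":0,"wy":0,"wz":0},
    {"dx":0.5,"dy":0,"dz":5,"wx":0,"wy":0,"wz":0},
    {"dx":0,"dy":0,"dz":0,"wx":0,"wy":0,"wz":0},
    {"dx":0,"dy":0,"dz":0,"wx":0,"wy":0,"wz":0},
  ],
)

```text
time_s: 5.87
tool_pos: [464.6, 381.4, 103.1]
orientation: [0.001, 0.682, 0.732, 0.002]
force: [-0.1, 0.8, 0.3]
width: 93.3
```

```bash
python3 - <<'E'
from h import *
st()
print(delta((465.1,372.3,79),np.radians(4)))
E
```

```text
t 5.87 p [464.6 381.4 103.1] jawyaw 4.0 z [ 0.005  0.003 -1.   ] F [-0.1  0.8  0.3] w 93.3 j [ 0.6   0.23  1.63 -0.    1.28  0.53]
(array([-9.16154702, -0.28248514, 24.11782475]), array([ 0.00468144, -0.00223732,  0.00051987]))
```

>>> arm_command(
  plan=[
    {"dx":-4,"dy":0,"dz":0,"wx":0.005,"wy":-0.002,"wz":0},
    {"dx":-3,"dy":0,"dz":2,"wx":0,"wy":0,"wz":0},
    {"dx":-1,"dy":0,"dz":4,"wx":0,"wy":0,"wz":0},
    {"dx":0,"dy":0,"dz":5,"wx":0,"wy":0,"wz":0},
    {"dx":0,"dy":0,"dz":5,"wx":0,"wy":0,"wz":0},
    {"dx":0,"dy":0,"dz":3,"wx":0,"wy":0,"wz":0},
    {"dx":0,"dy":0,"dz":2,"wx":0,"wy":0,"wz":0},
    {"dx":0,"dy":0,"dz":1,"wx":0,"wy":0,"wz":0},
    {"dx":0,"dy":0,"dz":0,"wx":0,"wy":0,"wz":0},
    {"dx":0,"dy":0,"dz":0,"wx":0,"wy":0,"wz":0},
  ],
)

```text
time_s: 6.7
tool_pos: [465.8, 372.1, 79.3]
orientation: [-0.0, 0.682, 0.731, -0.0]
force: [-0.1, 1.3, -0.5]
width: 92.7
```

```bash
python3 - <<'E'
from h import *
st()
print(delta((465.1,372.3,79),np.radians(4)))
E
```

```text
t 6.7 p [465.8 372.1  79.3] jawyaw 4.0 z [-0.  0. -1.] F [-0.1  1.3 -0.5] w 92.7 j [0.59 0.25 1.65 0.   1.24 0.52]
(array([ 0.27909264, -0.67059988,  0.25319462]), array([-0.00021874, -0.00022107, -0.00039102]))
```

Aligned over the pin. I'll close the jaws.

>>> arm_command(
  plan=[
    {"dx":0,"dy":0,"dz":0,"wx":0,"wy":0,"wz":0},
    {"dx":0,"dy":0,"dz":0,"wx":0,"wy":0,"wz":0},
    {"dx":0,"dy":0,"dz":0,"wx":0,"wy":0,"wz":0},
    {"dx":0,"dy":0,"dz":0,"wx":0,"wy":0,"wz":0},
    {"dx":0,"dy":0,"dz":0,"wx":0,"wy":0,"wz":0},
    {"dx":0,"dy":0,"dz":0,"wx":0,"wy":0,"wz":0},
    {"dx":0,"dy":0,"dz":0,"wx":0,"wy":0,"wz":0},
    {"dx":0,"dy":0,"dz":0,"wx":0,"wy":0,"wz":0},
    {"dx":0,"dy":0,"dz":0,"wx":0,"wy":0,"wz":0},
    {"dx":0,"dy":0,"dz":0,"wx":0,"wy":0,"wz":0},
  ],
  claw=1,
  newtons=35,
)

```text
time_s: 7.53
tool_pos: [466.3, 372.7, 80.4]
orientation: [0.0, 0.682, 0.731, 0.001]
force: [0.3, -0.2, -0.4]
width: 30.7
```

```bash
python3 - <<'E'
from h import *
st()
c=arm.capture("wrist");cv2.imwrite("pics/w3.png",c["frame"][:,:,::-1])
E
```

```text
t 7.53 p [466.3 372.7  80.4] jawyaw 4.0 z [ 0.001  0.001 -1.   ] F [ 0.3 -0.2 -0.4] w 30.7 j [0.59 0.25 1.65 0.   1.24 0.52]
```

View pics/w3.png

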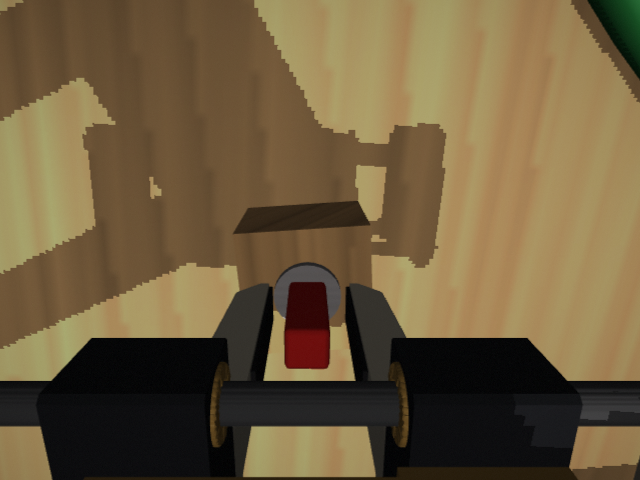

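The grip at (307,325) sits between the jaws, which are still closing and at 31 mm. I'll let them finish and then lift.

>>> arm_command(
  plan=[
    {"dx":0,"dy":0,"dz":0,"wx":0,"wy":0,"wz":0},
    {"dx":0,"dy":0,"dz":0,"wx":0,"wy":0,"wz":0},
    {"dx":0,"dy":0,"dz":0,"wx":0,"wy":0,"wz":0},
    {"dx":0,"dy":0,"dz":0,"wx":0,"wy":0,"wz":0},
    {"dx":0,"dy":0,"dz":0,"wx":0,"wy":0,"wz":0},
    {"dx":0,"dy":0,"dz":-2,"wx":0,"wy":0,"wz":0},
    {"dx":0,"dy":0,"dz":-4,"wx":0,"wy":0,"wz":0},
    {"dx":0,"dy":0,"dz":-6,"wx":0,"wy":0,"wz":0},
    {"dx":0,"dy":0,"dz":-6,"wx":0,"wy":0,"wz":0},
    {"dx":0,"dy":0,"dz":-6,"wx":0,"wy":0,"wz":0},
  ],
)

```text
time_s: 8.42
tool_pos: [464.9, 371.8, 104.3]
orientation: [-0.0, 0.682, 0.731, -0.001]
force: [0.6, -0.2, -1.4]
width: 15.6
```

```bash
python3 - <<'E'
from h import *
st()
print(delta((466,372,150),np.radians(4)))
E
```

```text
t 8.42 p [464.9 371.8 104.3] jawyaw 4.0 z [-0.002 -0.001 -1.   ] F [ 0.6 -0.2 -1.4] w 15.6 j [0.59 0.22 1.64 0.   1.29 0.52]
(array([  0.11881977,   0.97246114, -45.73146181]), array([-2.17795591e-03,  8.80365971e-04, -4.34423213e-05]))
```

>>> arm_command(
  plan=[
    {"dx":0,"dy":0.5,"dz":-8,"wx":-0.002,"wy":0.001,"wz":0},
    {"dx":0,"dy":0,"dz":-8,"wx":0,"wy":0,"wz":0},
    {"dx":0,"dy":0,"dz":-10,"wx":0,"wy":0,"wz":0},
    {"dx":0,"dy":0,"dz":-12,"wx":0,"wy":0,"wz":0},
    {"dx":0,"dy":0,"dz":-14,"wx":0,"wy":0,"wz":0},
    {"dx":0,"dy":0,"dz":-16,"wx":0,"wy":0,"wz":0},
    {"dx":0,"dy":0,"dz":-18,"wx":0,"wy":0,"wz":0},
    {"dx":0,"dy":0,"dz":-18,"wx":0,"wy":0,"wz":0},
    {"dx":0,"dy":0,"dz":-14,"wx":0,"wy":0,"wz":0},
    {"dx":0,"dy":0,"dz":-8,"wx":0,"wy":0,"wz":0},
  ],
)

```text
time_s: 9.25
tool_pos: [465.6, 371.8, 245.9]
orientation: [0.0, 0.682, 0.731, 0.002]
force: [0.4, 0.3, -0.7]
width: 15.9
```

```bash
python3 - <<'E'
from h import *
st()
c=arm.capture("wrist");cv2.imwrite("pics/w4.png",c["frame"][:,:,::-1])
plan([((640,88,228),10)],yaw_to=10.5)
# precise hole from scene/top ring
for n in ["top","scene"]:
    c=arm.capture(n); f=c["frame"].astype(int); p=proj(c,(668,91,110))[0]; print(n,p)
    x,y=map(int,p); cr=f[y-14:y+15,x-14:x+15]; cv2.imwrite(f"pics/hole_{n}.png",cv2.resize(cr[:,:,::-1].astype(np.uint8),None,fx=10,fy=10,interpolation=0))
    g=cr.min(2); m=g>g.mean()+ (g.max()-g.mean())*.5; vv,uu=np.nonzero(m); print(ray(c,(uu.mean()+x-14,vv.mean()+y-14),110), m.sum())
E
```

```text
t 9.25 p [465.6 371.8 245.9] jawyaw 4.0 z [ 0.004  0.003 -1.   ] F [ 0.4  0.3 -0.7] w 15.9 j [0.59 0.11 1.49 0.   1.53 0.52]
[{"dx":-29.6,"dy":15.3,"dz":2,"wx":0.007,"wy":-0.004,"wz":-0.113},{"dx":-31.1,"dy":11.9,"dz":2,"wx":0,"wy":0,"wz":0},{"dx":-31.1,"dy":11.9,"dz":2,"wx":0,"wy":0,"wz":0},{"dx":-31.1,"dy":11.9,"dz":2,"wx":0,"wy":0,"wz":0},{"dx":-31.1,"dy":11.9,"dz":2,"wx":0,"wy":0,"wz":0},{"dx":-31.1,"dy":11.9,"dz":2,"wx":0,"wy":0,"wz":0},{"dx":-31.1,"dy":11.9,"dz":2,"wx":0,"wy":0,"wz":0},{"dx":-31.1,"dy":11.9,"dz":2,"wx":0,"wy":0,"wz":0},{"dx":-31.1,"dy":11.9,"dz":2,"wx":0,"wy":0,"wz":0},{"dx":-31.1,"dy":11.9,"dz":2,"wx":0,"wy":0,"wz":0}]
top [277.35862568 213.40981816]
[668.26963304  90.32709203 110.        ] 65
scene [371.97931003 229.49380387]
[667.64983036  92.75809607 110.        ] 51
```

View pics/w4.png

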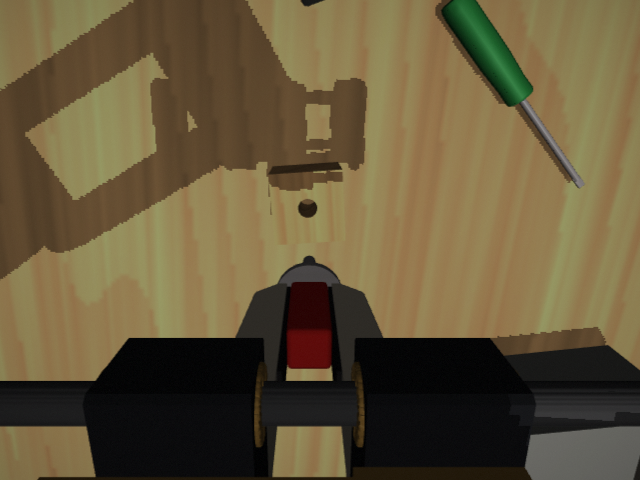

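View pics/hole_scene.png

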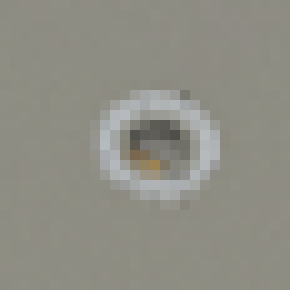

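The pin is held, with its tip at (308,260). The empty stand hole is at (308,208). Next stop is the cabinet.

>>> arm_command(
  plan=[
    {"dx":-28,"dy":16,"dz":1,"wx":0.007,"wy":-0.004,"wz":-0.11},
    {"dx":-31,"dy":13,"dz":1,"wx":0,"wy":0,"wz":0},
    {"dx":-31,"dy":13,"dz":1,"wx":0,"wy":0,"wz":0},
    {"dx":-31,"dy":13,"dz":1,"wx":0,"wy":0,"wz":0},
    {"dx":-31,"dy":13,"dz":1,"wx":0,"wy":0,"wz":0},
    {"dx":-31,"dy":13,"dz":1,"wx":0,"wy":0,"wz":0},
    {"dx":-31,"dy":13,"dz":1,"wx":0,"wy":0,"wz":0},
    {"dx":-31,"dy":13,"dz":1,"wx":0,"wy":0,"wz":0},
    {"dx":-28,"dy":13,"dz":1,"wx":0,"wy":0,"wz":0},
    {"dx":-15,"dy":8,"dz":0,"wx":0,"wy":0,"wz":0},
  ],
)

```text
time_s: 10.23
tool_pos: [638.2, 101.0, 216.2]
orientation: [-0.008, 0.636, 0.772, -0.011]
force: [0.7, -0.2, -0.4]
width: 15.8
```

```bash
python3 - <<'E'
from h import *
st()
plan([((665,75,230),10)],yaw_to=10.5)
E
```

```text
t 10.23 p [638.2 101.  216.2] jawyaw 11.0 z [-0.027 -0.007 -1.   ] F [ 0.7 -0.2 -0.4] w 15.8 j [ 0.08  0.29  1.34 -0.    1.53 -0.11]
[{"dx":-3.1,"dy":2.1,"dz":-1.4,"wx":-0.028,"wy":0.002,"wz":0.009},{"dx":-3.1,"dy":2.2,"dz":-1.4,"wx":0,"wy":0,"wz":0},{"dx":-3.1,"dy":2.2,"dz":-1.4,"wx":0,"wy":0,"wz":0},{"dx":-3.1,"dy":2.2,"dz":-1.4,"wx":0,"wy":0,"wz":0},{"dx":-3.1,"dy":2.2,"dz":-1.4,"wx":0,"wy":0,"wz":0},{"dx":-3.1,"dy":2.2,"dz":-1.4,"wx":0,"wy":0,"wz":0},{"dx":-3.1,"dy":2.2,"dz":-1.4,"wx":0,"wy":0,"wz":0},{"dx":-3.1,"dy":2.2,"dz":-1.4,"wx":0,"wy":0,"wz":0},{"dx":-3.1,"dy":2.2,"dz":-1.4,"wx":0,"wy":0,"wz":0},{"dx":-3.1,"dy":2.2,"dz":-1.4,"wx":0,"wy":0,"wz":0}]
```

>>> arm_command(
  plan=[
    {"dx":-5,"dy":4,"dz":-2,"wx":-0.028,"wy":0.002,"wz":0.008},
    {"dx":-5,"dy":4,"dz":-2,"wx":0,"wy":0,"wz":0},
    {"dx":-5,"dy":4,"dz":-2,"wx":0,"wy":0,"wz":0},
    {"dx":-5,"dy":4,"dz":-2,"wx":0,"wy":0,"wz":0},
    {"dx":-5,"dy":3,"dz":-2,"wx":0,"wy":0,"wz":0},
    {"dx":-3,"dy":2,"dz":0,"wx":0,"wy":0,"wz":0},
    {"dx":-2,"dy":0,"dz":0,"wx":0,"wy":0,"wz":0},
    {"dx":0,"dy":0,"dz":0,"wx":0,"wy":0,"wz":0},
    {"dx":0,"dy":0,"dz":0,"wx":0,"wy":0,"wz":0},
    {"dx":0,"dy":0,"dz":0,"wx":0,"wy":0,"wz":0},
  ],
)

```text
time_s: 11.07
tool_pos: [664.0, 70.6, 217.5]
orientation: [-0.005, 0.64, 0.769, -0.005]
force: [-0.1, 0.2, -1.3]
width: 15.5
```

```bash
python3 - <<'E'
from h import *
st()
c=arm.capture("wrist");f=c["frame"];cv2.imwrite("pics/w5.png",f[:,:,::-1]); W=cloud(c)
print(proj(c,(668,91.7,110)))
P=W[(abs(W[...,2]-110)<3)&(W[...,0]>560)]; print(np.nanmean(P[:,2]))
m=(f.min(2)>150); 
n,l,s,ce=cv2.connectedComponentsWithStats(m.astype(np.uint8))
for i in range(1,n):
    if s[i][4]>60: print(s[i],ce[i],ray(c,ce[i],110), "bbox centre",ray(c,(s[i][0]+s[i][2]/2-.5,s[i][1]+s[i][3]/2-.5),110))
E
```

```text
t 11.07 p [664.   70.6 217.5] jawyaw 10.5 z [-0.015 -0.001 -1.   ] F [-0.1  0.2 -1.3] w 15.5 j [ 0.03  0.34  1.29 -0.    1.53 -0.15]
[[324.44741187 209.13793629]]
109.8442216977707
[322  78  18  36 339] [333.17109145  95.37168142] [660.16657821 157.58406477 110.        ] bbox centre [658.69152984 157.24214346 110.        ]
[232 208  10 120 514] [236.5233463  265.89494163] [619.93368825  44.78613385 110.        ] bbox centre [620.06501848  43.69418852 110.        ]
[313 238  25  35 596] [325.96812081 252.39932886] [674.31310861  64.38607711 110.        ] bbox centre [674.04740742  62.56537684 110.        ]
```

View pics/w5.png

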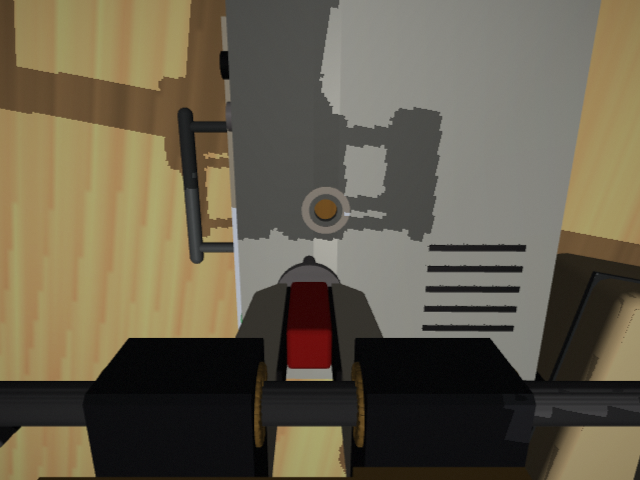

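The white ring is centred at (326,210). My estimate projects to (324,209), so it agrees to about 1 mm. I'll align above it.

```bash
python3 - <<'E'
from h import *
c=arm.capture("wrist"); print(ray(c,(325.8,210.2),110)); st()
print(delta((668.7,91.2,195),np.radians(10.5)))
E
```

```text
[668.9155365   91.28130354 110.        ]
t 11.17 p [664.   70.7 217.5] jawyaw 10.5 z [-0.015 -0.001 -1.   ] F [-0.5  0.2 -1.2] w 16.2 j [ 0.03  0.34  1.29 -0.    1.53 -0.15]
(array([19.29235674,  8.71455434, 22.42588279]), array([-0.01450949, -0.0014569 , -0.00042619]))
```

>>> arm_command(
  plan=[
    {"dx":4,"dy":2,"dz":1,"wx":-0.0145,"wy":-0.0015,"wz":0},
    {"dx":4,"dy":2,"dz":3,"wx":0,"wy":0,"wz":0},
    {"dx":4,"dy":2,"dz":4,"wx":0,"wy":0,"wz":0},
    {"dx":3,"dy":1,"dz":4,"wx":0,"wy":0,"wz":0},
    {"dx":2,"dy":1,"dz":4,"wx":0,"wy":0,"wz":0},
    {"dx":1,"dy":0,"dz":4,"wx":0,"wy":0,"wz":0},
    {"dx":0,"dy":0,"dz":2,"wx":0,"wy":0,"wz":0},
    {"dx":0,"dy":0,"dz":0,"wx":0,"wy":0,"wz":0},
    {"dx":0,"dy":0,"dz":0,"wx":0,"wy":0,"wz":0},
    {"dx":0,"dy":0,"dz":0,"wx":0,"wy":0,"wz":0},
  ],
)

```text
time_s: 12.0
tool_pos: [668.0, 93.3, 192.0]
orientation: [-0.0, 0.639, 0.769, 0.0]
force: [0.4, -0.4, -1.4]
width: 16.2
```

```bash
python3 - <<'E'
from h import *
c=arm.capture("wrist");cv2.imwrite("pics/w6.png",c["frame"][150:350,200:430,::-1].repeat(2,0).repeat(2,1)); st()
print(delta((668.7,91.2,188),np.radians(10.5)))
E
```

```text
t 12.05 p [668.1  93.2 192.1] jawyaw 10.6 z [ 0.  0. -1.] F [-0.4  0.  -0.6] w 16.1 j [ 0.06  0.35  1.31  0.    1.48 -0.12]
(array([-2.10801501,  0.22284489,  4.12446582]), array([ 0.00013755, -0.00011436,  0.00118855]))
```

View pics/w6.png

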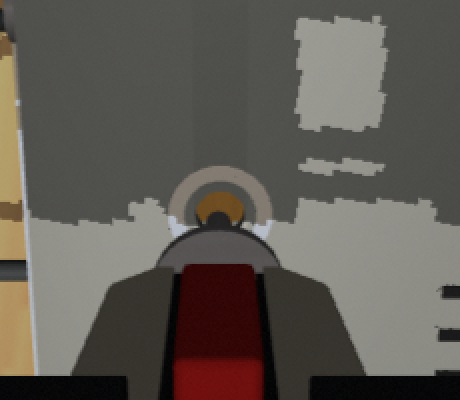

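The tip is lined up sideways on the ring. I'll shift 2 mm back and start down.

>>> arm_command(
  plan=[
    {"dx":-1,"dy":0,"dz":0,"wx":0,"wy":0,"wz":0},
    {"dx":-1,"dy":0,"dz":0,"wx":0,"wy":0,"wz":0},
    {"dx":0,"dy":0,"dz":1,"wx":0,"wy":0,"wz":0},
    {"dx":0,"dy":0,"dz":2,"wx":0,"wy":0,"wz":0},
    {"dx":0,"dy":0,"dz":2,"wx":0,"wy":0,"wz":0},
    {"dx":0,"dy":0,"dz":2,"wx":0,"wy":0,"wz":0},
    {"dx":0,"dy":0,"dz":2,"wx":0,"wy":0,"wz":0},
    {"dx":0,"dy":0,"dz":2,"wx":0,"wy":0,"wz":0},
    {"dx":0,"dy":0,"dz":2,"wx":0,"wy":0,"wz":0},
    {"dx":0,"dy":0,"dz":2,"wx":0,"wy":0,"wz":0},
  ],
)

```text
time_s: 12.88
tool_pos: [669.3, 90.3, 177.2]
orientation: [0.001, 0.639, 0.769, 0.001]
force: [0.5, 0.3, -1.2]
width: 15.4
```

```bash
python3 - <<'E'
from h import *
st()
print(delta((668.7,91.2,150),np.radians(10.5)))
E
```

```text
t 12.88 p [669.3  90.3 177.2] jawyaw 10.5 z [ 0.003  0.    -1.   ] F [ 0.5  0.3 -1.2] w 15.4 j [ 0.06  0.36  1.33  0.    1.45 -0.13]
(array([ 0.98863677, -0.53500732, 27.22888327]), array([0.00251053, 0.00025395, 0.0001681 ]))
```

Tip is in the hole with no contact. Going down to touch the latch pad.

>>> arm_command(
  plan=[
    {"dx":0.5,"dy":-0.5,"dz":2,"wx":0.0025,"wy":0,"wz":0},
    {"dx":0.3,"dy":0,"dz":3,"wx":0,"wy":0,"wz":0},
    {"dx":0,"dy":0,"dz":3,"wx":0,"wy":0,"wz":0},
    {"dx":0,"dy":0,"dz":3,"wx":0,"wy":0,"wz":0},
    {"dx":0,"dy":0,"dz":3,"wx":0,"wy":0,"wz":0},
    {"dx":0,"dy":0,"dz":3,"wx":0,"wy":0,"wz":0},
    {"dx":0,"dy":0,"dz":3,"wx":0,"wy":0,"wz":0},
    {"dx":0,"dy":0,"dz":3,"wx":0,"wy":0,"wz":0},
    {"dx":0,"dy":0,"dz":2,"wx":0,"wy":0,"wz":0},
    {"dx":0,"dy":0,"dz":1,"wx":0,"wy":0,"wz":0},
  ],
)

```text
time_s: 13.72
tool_pos: [668.6, 91.2, 148.7]
orientation: [-0.0, 0.639, 0.769, -0.0]
force: [-2.9, -0.4, 4.3]
width: 15.9
```

```bash
python3 - <<'E'
from h import *
st()
print(delta((668.7,91.2,141),np.radians(10.5)))
E
```

```text
t 13.72 p [668.6  91.2 148.7] jawyaw 10.5 z [-0. -0. -1.] F [-2.9 -0.4  4.3] w 15.9 j [ 0.06  0.38  1.36 -0.    1.4  -0.12]
(array([-0.06598985,  0.12572477,  7.74033449]), array([-0.00031779,  0.0002396 ,  0.00039871]))
```

>>> arm_command(
  plan=[
    {"dx":0,"dy":0,"dz":2,"wx":0,"wy":0,"wz":0},
    {"dx":0,"dy":0,"dz":2,"wx":0,"wy":0,"wz":0},
    {"dx":0,"dy":0,"dz":2,"wx":0,"wy":0,"wz":0},
    {"dx":0,"dy":0,"dz":2,"wx":0,"wy":0,"wz":0},
    {"dx":0,"dy":0,"dz":0.5,"wx":0,"wy":0,"wz":0},
    {"dx":0,"dy":0,"dz":0.5,"wx":0,"wy":0,"wz":0},
    {"dx":0,"dy":0,"dz":0,"wx":0,"wy":0,"wz":0},
    {"dx":0,"dy":0,"dz":0,"wx":0,"wy":0,"wz":0},
    {"dx":0,"dy":0,"dz":0,"wx":0,"wy":0,"wz":0},
    {"dx":0,"dy":0,"dz":0,"wx":0,"wy":0,"wz":0},
  ],
)

```text
time_s: 14.55
tool_pos: [669.0, 91.3, 140.5]
orientation: [0.001, 0.639, 0.769, 0.0]
force: [-2.0, -0.5, 2.5]
width: 16.0
```

```bash
python3 - <<'E'
from h import *
st()
c=arm.capture("top");cv2.imwrite("pics/t1.png",c["frame"][130:350,180:500,::-1].repeat(2,0).repeat(2,1))
E
```

```text
t 14.55 p [669.   91.3 140.5] jawyaw 10.5 z [ 0.001 -0.    -1.   ] F [-2.  -0.5  2.5] w 16.0 j [ 0.06  0.39  1.36 -0.    1.39 -0.12]
```

View pics/t1.png

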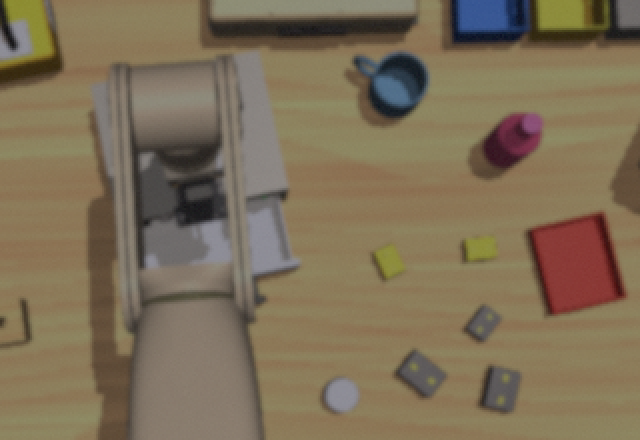

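The drawer is sliding out below the cabinet, around (270,240) in the crop. I'll pull the pin straight up.

>>> arm_command(
  plan=[
    {"dx":0,"dy":0,"dz":-3,"wx":0,"wy":0,"wz":0},
    {"dx":0,"dy":0,"dz":-6,"wx":0,"wy":0,"wz":0},
    {"dx":0,"dy":0,"dz":-8,"wx":0,"wy":0,"wz":0},
    {"dx":0,"dy":0,"dz":-8,"wx":0,"wy":0,"wz":0},
    {"dx":0,"dy":0,"dz":-8,"wx":0,"wy":0,"wz":0},
    {"dx":0,"dy":0,"dz":-8,"wx":0,"wy":0,"wz":0},
    {"dx":0,"dy":0,"dz":-8,"wx":0,"wy":0,"wz":0},
    {"dx":0,"dy":0,"dz":-12,"wx":0,"wy":0,"wz":0},
    {"dx":0,"dy":0,"dz":-14,"wx":0,"wy":0,"wz":0},
    {"dx":0,"dy":0,"dz":-14,"wx":0,"wy":0,"wz":0},
  ],
)

```text
time_s: 15.43
tool_pos: [667.3, 91.2, 233.5]
orientation: [-0.001, 0.639, 0.769, -0.001]
force: [0.7, -0.0, -0.4]
width: 15.8
```

```bash
python3 - <<'E'
from h import *
st()
c=arm.capture("scene");cv2.imwrite("pics/s1.png",c["frame"][:,:,::-1])
plan([((464.6,372,200),10)],yaw_to=4.2)
E
```

```text
t 15.43 p [667.3  91.2 233.5] jawyaw 10.5 z [-0.004 -0.001 -1.   ] F [ 0.7 -0.  -0.4] w 15.8 j [ 0.06  0.33  1.26 -0.    1.55 -0.12]
[{"dx":31.3,"dy":-15,"dz":3.7,"wx":0.001,"wy":0,"wz":0.11},{"dx":29.5,"dy":-18.3,"dz":3.8,"wx":0,"wy":0,"wz":0},{"dx":29.5,"dy":-18.3,"dz":3.8,"wx":0,"wy":0,"wz":0},{"dx":29.5,"dy":-18.3,"dz":3.8,"wx":0,"wy":0,"wz":0},{"dx":29.5,"dy":-18.3,"dz":3.8,"wx":0,"wy":0,"wz":0},{"dx":29.5,"dy":-18.3,"dz":3.8,"wx":0,"wy":0,"wz":0},{"dx":29.5,"dy":-18.3,"dz":3.8,"wx":0,"wy":0,"wz":0},{"dx":29.5,"dy":-18.3,"dz":3.8,"wx":0,"wy":0,"wz":0},{"dx":29.5,"dy":-18.3,"dz":3.8,"wx":0,"wy":0,"wz":0},{"dx":29.5,"dy":-18.3,"dz":3.8,"wx":0,"wy":0,"wz":0}]
```

View pics/s1.png

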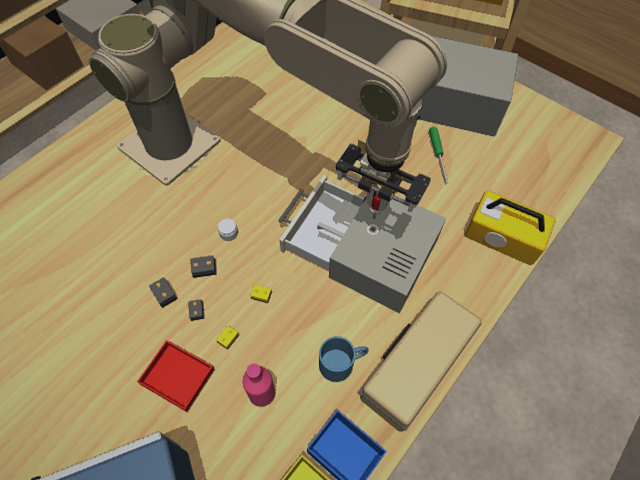

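The drawer is fully out, with its floor at about (315,225). Carrying the pin back to the stand.

>>> arm_command(
  plan=[
    {"dx":29,"dy":-14,"dz":2,"wx":0.001,"wy":0,"wz":0.11},
    {"dx":29,"dy":-18,"dz":2,"wx":0,"wy":0,"wz":0},
    {"dx":29,"dy":-18,"dz":2,"wx":0,"wy":0,"wz":0},
    {"dx":29,"dy":-18,"dz":2,"wx":0,"wy":0,"wz":0},
    {"dx":29,"dy":-18,"dz":2,"wx":0,"wy":0,"wz":0},
    {"dx":29,"dy":-18,"dz":2,"wx":0,"wy":0,"wz":0},
    {"dx":29,"dy":-18,"dz":2,"wx":0,"wy":0,"wz":0},
    {"dx":29,"dy":-18,"dz":2,"wx":0,"wy":0,"wz":0},
    {"dx":18,"dy":-14,"dz":0,"wx":0,"wy":0,"wz":0},
    {"dx":10,"dy":-8,"dz":0,"wx":0,"wy":0,"wz":0},
  ],
)

```text
time_s: 16.32
tool_pos: [483.3, 343.9, 227.5]
orientation: [0.004, 0.685, 0.728, 0.005]
force: [0.0, -0.1, -1.4]
width: 15.9
```

```bash
python3 - <<'E'
from h import *
st()
plan([((464.6,372,150),8)],yaw_to=4.2)
E
```

```text
t 16.32 p [483.3 343.9 227.5] jawyaw 3.5 z [ 0.013  0.002 -1.   ] F [ 0.  -0.1 -1.4] w 15.9 j [ 0.54  0.11  1.53 -0.01  1.49  0.47]
[{"dx":3.6,"dy":-2.2,"dz":9.7,"wx":0.013,"wy":-0.001,"wz":-0.012},{"dx":3.7,"dy":-2.1,"dz":9.7,"wx":0,"wy":0,"wz":0},{"dx":3.7,"dy":-2.1,"dz":9.7,"wx":0,"wy":0,"wz":0},{"dx":3.7,"dy":-2.1,"dz":9.7,"wx":0,"wy":0,"wz":0},{"dx":3.7,"dy":-2.1,"dz":9.7,"wx":0,"wy":0,"wz":0},{"dx":3.7,"dy":-2.1,"dz":9.7,"wx":0,"wy":0,"wz":0},{"dx":3.7,"dy":-2.1,"dz":9.7,"wx":0,"wy":0,"wz":0},{"dx":3.7,"dy":-2.1,"dz":9.7,"wx":0,"wy":0,"wz":0},{"dx":0,"dy":0,"dz":0,"wx":0,"wy":0,"wz":0},{"dx":0,"dy":0,"dz":0,"wx":0,"wy":0,"wz":0}]
```

>>> arm_command(
  plan=[
    {"dx":6,"dy":-4,"dz":2,"wx":0.013,"wy":-0.001,"wz":-0.01},
    {"dx":6,"dy":-3,"dz":8,"wx":0,"wy":0,"wz":0},
    {"dx":5,"dy":-3,"dz":10,"wx":0,"wy":0,"wz":0},
    {"dx":4,"dy":-2,"dz":12,"wx":0,"wy":0,"wz":0},
    {"dx":3,"dy":-2,"dz":12,"wx":0,"wy":0,"wz":0},
    {"dx":2,"dy":-1,"dz":10,"wx":0,"wy":0,"wz":0},
    {"dx":1,"dy":0,"dz":8,"wx":0,"wy":0,"wz":0},
    {"dx":0,"dy":0,"dz":4,"wx":0,"wy":0,"wz":0},
    {"dx":0,"dy":0,"dz":0,"wx":0,"wy":0,"wz":0},
    {"dx":0,"dy":0,"dz":0,"wx":0,"wy":0,"wz":0},
  ],
)

```text
time_s: 17.15
tool_pos: [464.4, 370.3, 151.9]
orientation: [-0.0, 0.681, 0.732, -0.003]
force: [0.9, -0.0, 0.1]
width: 15.8
```

```bash
python3 - <<'E'
from h import *
st(); print(delta((464.9,372,130),np.radians(4.2)))
E
```

```text
t 17.15 p [464.4 370.3 151.9] jawyaw 4.1 z [-0.004 -0.003 -1.   ] F [ 0.9 -0.   0.1] w 15.8 j [ 0.59  0.17  1.6  -0.    1.37  0.52]
(array([ 1.71553266,  0.72202603, 21.84874904]), array([-0.0046598 ,  0.00308464, -0.00148766]))
```

>>> arm_command(
  plan=[
    {"dx":1.2,"dy":0.5,"dz":0,"wx":-0.0045,"wy":0.003,"wz":0},
    {"dx":0.5,"dy":0,"dz":3,"wx":0,"wy":0,"wz":0},
    {"dx":0,"dy":0,"dz":4,"wx":0,"wy":0,"wz":0},
    {"dx":0,"dy":0,"dz":4,"wx":0,"wy":0,"wz":0},
    {"dx":0,"dy":0,"dz":4,"wx":0,"wy":0,"wz":0},
    {"dx":0,"dy":0,"dz":3,"wx":0,"wy":0,"wz":0},
    {"dx":0,"dy":0,"dz":1,"wx":0,"wy":0,"wz":0},
    {"dx":0,"dy":0,"dz":0,"wx":0,"wy":0,"wz":0},
    {"dx":0,"dy":0,"dz":0,"wx":0,"wy":0,"wz":0},
    {"dx":0,"dy":0,"dz":0,"wx":0,"wy":0,"wz":0},
  ],
)

```text
time_s: 17.98
tool_pos: [466.6, 372.4, 133.3]
orientation: [0.001, 0.682, 0.732, 0.002]
force: [0.4, 0.5, -0.6]
width: 15.5
```

```bash
python3 - <<'E'
from h import *
st(); print(delta((464.9,372,81),np.radians(4.2)))
c=arm.capture("wrist");cv2.imwrite("pics/w7.png",c["frame"][150:350,200:430,::-1].repeat(2,0).repeat(2,1))
E
```

```text
t 17.98 p [466.6 372.4 133.3] jawyaw 4.1 z [ 0.004  0.002 -1.   ] F [ 0.4  0.5 -0.6] w 15.5 j [ 0.59  0.19  1.62 -0.    1.33  0.52]
(array([-0.40822323, -1.97071342, 52.29366078]), array([ 0.00391399, -0.00203616, -0.00248959]))
```

View pics/w7.png

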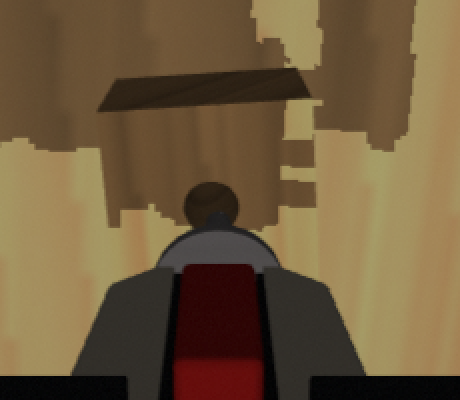

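The tip at (220,215) is slightly right of the hole at (211,205), matching the computed -2 mm in y. Correcting and lowering.

>>> arm_command(
  plan=[
    {"dx":0,"dy":-1.2,"dz":0,"wx":0.004,"wy":-0.002,"wz":0},
    {"dx":0,"dy":-0.7,"dz":1,"wx":0,"wy":0,"wz":0},
    {"dx":0,"dy":0,"dz":4,"wx":0,"wy":0,"wz":0},
    {"dx":0,"dy":0,"dz":5,"wx":0,"wy":0,"wz":0},
    {"dx":0,"dy":0,"dz":5,"wx":0,"wy":0,"wz":0},
    {"dx":0,"dy":0,"dz":4,"wx":0,"wy":0,"wz":0},
    {"dx":0,"dy":0,"dz":1,"wx":0,"wy":0,"wz":0},
    {"dx":0,"dy":0,"dz":0,"wx":0,"wy":0,"wz":0},
    {"dx":0,"dy":0,"dz":0,"wx":0,"wy":0,"wz":0},
    {"dx":0,"dy":0,"dz":0,"wx":0,"wy":0,"wz":0},
  ],
)

```text
time_s: 18.87
tool_pos: [464.3, 372.2, 110.8]
orientation: [-0.0, 0.682, 0.732, -0.0]
force: [0.5, -1.2, -1.0]
width: 15.7
```

```bash
python3 - <<'E'
from h import *
st(); print(delta((464.9,372,81),np.radians(4.2)))
E
```

```text
t 18.87 p [464.3 372.2 110.8] jawyaw 4.1 z [-0.001 -0.    -1.   ] F [ 0.5 -1.2 -1. ] w 15.7 j [0.59 0.21 1.63 0.   1.3  0.52]
(array([-0.22172538,  0.57999529, 29.79761979]), array([-0.00095307,  0.00041967, -0.00244411]))
```

>>> arm_command(
  plan=[
    {"dx":0,"dy":0.4,"dz":3,"wx":0,"wy":0,"wz":0},
    {"dx":0,"dy":0,"dz":5,"wx":0,"wy":0,"wz":0},
    {"dx":0,"dy":0,"dz":5,"wx":0,"wy":0,"wz":0},
    {"dx":0,"dy":0,"dz":5,"wx":0,"wy":0,"wz":0},
    {"dx":0,"dy":0,"dz":4,"wx":0,"wy":0,"wz":0},
    {"dx":0,"dy":0,"dz":2,"wx":0,"wy":0,"wz":0},
    {"dx":0,"dy":0,"dz":1,"wx":0,"wy":0,"wz":0},
    {"dx":0,"dy":0,"dz":1,"wx":0,"wy":0,"wz":0},
    {"dx":0,"dy":0,"dz":0,"wx":0,"wy":0,"wz":0},
    {"dx":0,"dy":0,"dz":0,"wx":0,"wy":0,"wz":0},
  ],
)

```text
time_s: 19.7
tool_pos: [464.8, 372.2, 81.9]
orientation: [-0.0, 0.682, 0.732, -0.0]
force: [0.0, 0.3, -0.3]
width: 15.6
```

```bash
python3 - <<'E'
from h import *
st(); print(delta((464.9,372,81),np.radians(4.2)))
E
```

```text
t 19.7 p [464.8 372.2  81.9] jawyaw 4.1 z [-0.001 -0.    -1.   ] F [ 0.   0.3 -0.3] w 15.6 j [0.59 0.24 1.65 0.   1.25 0.52]
(array([-0.23703642,  0.08505737,  0.92697   ]), array([-0.0009086 ,  0.00038489, -0.00246663]))
```

>>> arm_command(
  plan=[
    {"dx":0,"dy":0,"dz":0.6,"wx":0,"wy":0,"wz":0},
    {"dx":0,"dy":0,"dz":0.6,"wx":0,"wy":0,"wz":0},
    {"dx":0,"dy":0,"dz":0.6,"wx":0,"wy":0,"wz":0},
    {"dx":0,"dy":0,"dz":0.3,"wx":0,"wy":0,"wz":0},
    {"dx":0,"dy":0,"dz":0,"wx":0,"wy":0,"wz":0},
    {"dx":0,"dy":0,"dz":0,"wx":0,"wy":0,"wz":0},
    {"dx":0,"dy":0,"dz":0,"wx":0,"wy":0,"wz":0},
    {"dx":0,"dy":0,"dz":0,"wx":0,"wy":0,"wz":0},
    {"dx":0,"dy":0,"dz":0,"wx":0,"wy":0,"wz":0},
    {"dx":0,"dy":0,"dz":0,"wx":0,"wy":0,"wz":0},
  ],
)

```text
time_s: 20.53
tool_pos: [465.5, 372.7, 80.8]
orientation: [0.0, 0.682, 0.732, 0.001]
force: [-0.9, -0.1, -0.9]
width: 15.7
```

>>> arm_command(
  plan=[
    {"dx":0,"dy":0,"dz":0,"wx":0,"wy":0,"wz":0},
    {"dx":0,"dy":0,"dz":0,"wx":0,"wy":0,"wz":0},
    {"dx":0,"dy":0,"dz":0,"wx":0,"wy":0,"wz":0},
    {"dx":0,"dy":0,"dz":0,"wx":0,"wy":0,"wz":0},
    {"dx":0,"dy":0,"dz":0,"wx":0,"wy":0,"wz":0},
    {"dx":0,"dy":0,"dz":0,"wx":0,"wy":0,"wz":0},
    {"dx":0,"dy":0,"dz":0,"wx":0,"wy":0,"wz":0},
    {"dx":0,"dy":0,"dz":0,"wx":0,"wy":0,"wz":0},
    {"dx":0,"dy":0,"dz":0,"wx":0,"wy":0,"wz":0},
    {"dx":0,"dy":0,"dz":0,"wx":0,"wy":0,"wz":0},
  ],
  claw=0.2,
)

```text
time_s: 21.37
tool_pos: [466.0, 373.1, 81.6]
orientation: [0.0, 0.682, 0.732, 0.001]
force: [0.5, 1.0, -0.1]
width: 73.5
```

```bash
python3 - <<'E'
from h import *
st()
E
```

```text
t 21.37 p [466.  373.1  81.6] jawyaw 4.1 z [ 0.002  0.001 -1.   ] F [ 0.5  1.  -0.1] w 73.5 j [0.59 0.25 1.65 0.   1.24 0.52]
```

>>> arm_command(
  plan=[
    {"dx":0,"dy":0,"dz":-4,"wx":0,"wy":0,"wz":0},
    {"dx":0,"dy":0,"dz":-10,"wx":0,"wy":0,"wz":0},
    {"dx":0,"dy":0,"dz":-15,"wx":0,"wy":0,"wz":0},
    {"dx":0,"dy":0,"dz":-18,"wx":0,"wy":0,"wz":0},
    {"dx":0,"dy":0,"dz":-18,"wx":0,"wy":0,"wz":0},
    {"dx":0,"dy":0,"dz":-18,"wx":0,"wy":0,"wz":0},
    {"dx":0,"dy":0,"dz":-18,"wx":0,"wy":0,"wz":0},
    {"dx":0,"dy":0,"dz":-18,"wx":0,"wy":0,"wz":0},
    {"dx":0,"dy":0,"dz":-12,"wx":0,"wy":0,"wz":0},
    {"dx":0,"dy":0,"dz":-6,"wx":0,"wy":0,"wz":0},
  ],
  claw=0,
)

```text
time_s: 22.2
tool_pos: [464.4, 372.0, 229.2]
orientation: [-0.0, 0.682, 0.732, 0.0]
force: [0.4, 0.0, -0.2]
width: 92.8
```

```bash
python3 - <<'E'
from h import *
st()
c=arm.capture("wrist");cv2.imwrite("pics/w8.png",c["frame"][:,:,::-1]);W=cloud(c)
sel=(abs(W[...,0]-465)<25)&(abs(W[...,1]-370)<25)&(W[...,2]>94)&(W[...,2]<103)
P=W[sel]; print("grip",rect(P),P[:,2].mean())
c=arm.capture("top");cv2.imwrite("pics/t2.png",c["frame"][:,:,::-1]);W=cloud(c)
for q in ["pack1","spent"]:
    for m in arm.masks_of("top",q)[:5]:
        P=toppts(W,m["mask"]); r=rect(P); print(q,round(m["conf"],2),np.round(m["pixel"]),"z",P[:,2].mean().round(1),"rect",np.round(r[0],1),np.round(r[1],1),round(r[2],1))
plan([((450,100,250),9),((450,-240,250),11)],yaw_to=-42)
E
```

```text
t 22.2 p [464.4 372.  229.2] jawyaw 4.1 z [ 0.  0. -1.] F [ 0.4  0.  -0.2] w 92.8 j [0.59 0.12 1.51 0.   1.51 0.52]
grip ((465.0550842285156, 372.411376953125), (15.10802936553955, 15.560308456420898), 3.794970989227295) 97.54347598628421
pack1 0.52 [419. 253.] z 29.4 rect [ 554.1 -316. ] [30.3 42.4] 4.8
pack1 0.44 [370. 269.] z 28.1 rect [ 508.7 -169.3] [42.3 29.3] 26.6
spent 0.77 [392. 315.] z 38.0 rect [ 377.4 -222.2] [56.5 41.4] 50.1
spent 0.62 [426. 290.] z 28.7 rect [ 447.3 -315.7] [30.2 41.8] 50.1
spent 0.6 [431. 323.] z 36.2 rect [ 352.7 -335.8] [42.2 56.5] 72.0
[{"dx":-30,"dy":-3.6,"dz":-2.7,"wx":-0,"wy":0,"wz":0.115},{"dx":-30.2,"dy":-0.2,"dz":-2.7,"wx":-0,"wy":0,"wz":0.115},{"dx":-30,"dy":3.3,"dz":-2.7,"wx":-0,"wy":0,"wz":0.115},{"dx":-29.4,"dy":6.7,"dz":-2.7,"wx":-0,"wy":0,"wz":0.115},{"dx":-28.5,"dy":10,"dz":-2.7,"wx":-0,"wy":0,"wz":0.115},{"dx":-27.1,"dy":13.2,"dz":-2.7,"wx":-0,"wy":0,"wz":0.115},{"dx":-25.4,"dy":16.3,"dz":-2.7,"wx":-0,"wy":0,"wz":0.115},{"dx":-23.4,"dy":19.1,"dz":-2.7,"wx":0,"wy":0,"wz":0},{"dx":-23.4,"dy":19.1,"dz":-2.7,"wx":0,"wy":0,"wz":0},{"dx":-22.9,"dy":20.7,"dz":0.1,"wx":0,"wy":0,"wz":0}]
[{"dx":-22.9,"dy":20.7,"dz":0.1,"wx":0,"wy":0,"wz":0},{"dx":-22.9,"dy":20.7,"dz":0.1,"wx":0,"wy":0,"wz":0},{"dx":-22.9,"dy":20.7,"dz":0.1,"wx":0,"wy":0,"wz":0},{"dx":-22.9,"dy":20.7,"dz":0.1,"wx":0,"wy":0,"wz":0},{"dx":-22.9,"dy":20.7,"dz":0.1,"wx":0,"wy":0,"wz":0},{"dx":-22.9,"dy":20.7,"dz":0.1,"wx":0,"wy":0,"wz":0},{"dx":-22.9,"dy":20.7,"dz":0.1,"wx":0,"wy":0,"wz":0},{"dx":-22.9,"dy":20.7,"dz":0.1,"wx":0,"wy":0,"wz":0},{"dx":-22.9,"dy":20.7,"dz":0.1,"wx":0,"wy":0,"wz":0},{"dx":-22.9,"dy":20.7,"dz":0.1,"wx":0,"wy":0,"wz":0}]
```

View pics/w8.png

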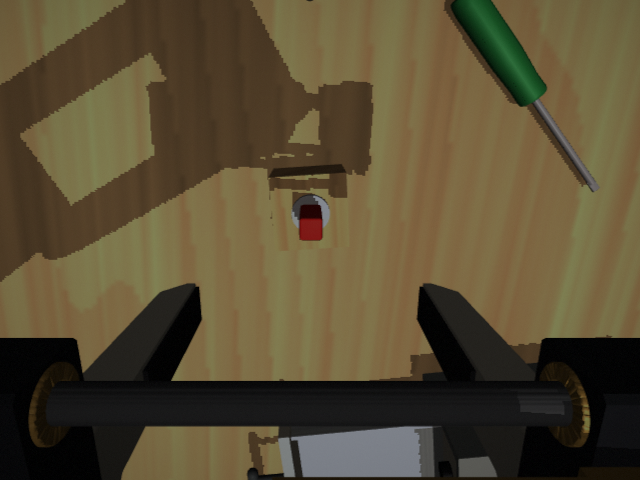

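View pics/t2.png

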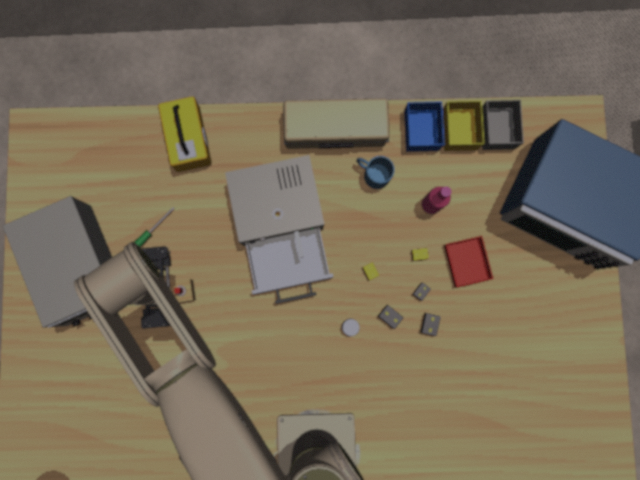

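The pin hangs upright again in the stand: grip top z is 97.5 mm, the same as at the start. Pack A was knocked from (539,-182) to about (509,-169). The drawer is open, with a strip in it at (297,247) that I'll check. Next I go above pack A.

```bash
python3 - <<'E'
from h import *
plan([((450,100,240),9),((505,-175,220),11)],yaw_to=-64)
E
```

```text
[{"dx":-30,"dy":-3.6,"dz":-1.5,"wx":-0,"wy":0,"wz":0.108},{"dx":-30.2,"dy":-0.4,"dz":-1.5,"wx":-0,"wy":0,"wz":0.108},{"dx":-30.1,"dy":2.9,"dz":-1.5,"wx":-0,"wy":0,"wz":0.108},{"dx":-29.6,"dy":6.1,"dz":-1.5,"wx":-0,"wy":0,"wz":0.108},{"dx":-28.7,"dy":9.2,"dz":-1.5,"wx":-0,"wy":0,"wz":0.108},{"dx":-27.6,"dy":12.3,"dz":-1.5,"wx":-0,"wy":0,"wz":0.108},{"dx":-26.1,"dy":15.2,"dz":-1.5,"wx":-0,"wy":0,"wz":0.108},{"dx":-24.3,"dy":17.9,"dz":-1.5,"wx":-0,"wy":0,"wz":0.108},{"dx":-22.2,"dy":20.4,"dz":-1.5,"wx":-0,"wy":0,"wz":0.108},{"dx":-11.6,"dy":22.7,"dz":1.9,"wx":-0,"wy":0,"wz":0.108}]
[{"dx":-9.1,"dy":23.8,"dz":1.9,"wx":-0,"wy":0,"wz":0.108},{"dx":-6.5,"dy":24.7,"dz":1.9,"wx":0,"wy":0,"wz":0},{"dx":-6.5,"dy":24.7,"dz":1.9,"wx":0,"wy":0,"wz":0},{"dx":-6.5,"dy":24.7,"dz":1.9,"wx":0,"wy":0,"wz":0},{"dx":-6.5,"dy":24.7,"dz":1.9,"wx":0,"wy":0,"wz":0},{"dx":-6.5,"dy":24.7,"dz":1.9,"wx":0,"wy":0,"wz":0},{"dx":-6.5,"dy":24.7,"dz":1.9,"wx":0,"wy":0,"wz":0},{"dx":-6.5,"dy":24.7,"dz":1.9,"wx":0,"wy":0,"wz":0},{"dx":-6.5,"dy":24.7,"dz":1.9,"wx":0,"wy":0,"wz":0},{"dx":-6.5,"dy":24.7,"dz":1.9,"wx":0,"wy":0,"wz":0}]
```

>>> arm_command(
  plan=[
    {"dx":-30,"dy":-4,"dz":-2,"wx":0,"wy":0,"wz":0.11},
    {"dx":-30,"dy":0,"dz":-2,"wx":0,"wy":0,"wz":0.11},
    {"dx":-30,"dy":3,"dz":-2,"wx":0,"wy":0,"wz":0.11},
    {"dx":-30,"dy":6,"dz":-2,"wx":0,"wy":0,"wz":0.11},
    {"dx":-29,"dy":9,"dz":-2,"wx":0,"wy":0,"wz":0.11},
    {"dx":-28,"dy":12,"dz":-2,"wx":0,"wy":0,"wz":0.11},
    {"dx":-26,"dy":15,"dz":-2,"wx":0,"wy":0,"wz":0.11},
    {"dx":-24,"dy":18,"dz":-2,"wx":0,"wy":0,"wz":0.11},
    {"dx":-22,"dy":20,"dz":-2,"wx":0,"wy":0,"wz":0.11},
    {"dx":-12,"dy":23,"dz":0,"wx":0,"wy":0,"wz":0.11},
  ],
)

```text
time_s: 23.23
tool_pos: [435.5, 65.2, 225.6]
orientation: [0.001, 0.968, 0.249, -0.017]
force: [0.7, -0.2, -0.1]
width: 93.0
```

```bash
python3 - <<'E'
from h import *
st()
c=arm.capture("wrist");cv2.imwrite("pics/w9.png",c["frame"][:,:,::-1])
plan([((505,-175,210),9)],yaw_to=-64)
E
```

```text
t 23.23 p [435.5  65.2 225.6] jawyaw -61.2 z [-0.033 -0.01  -0.999] F [ 0.7 -0.2 -0.1] w 93.0 j [ 0.04 -0.27  1.9  -0.01  1.55  1.11]
[{"dx":-5.6,"dy":26.8,"dz":1.8,"wx":-0.003,"wy":0.035,"wz":0.038},{"dx":-4.6,"dy":27,"dz":1.7,"wx":0,"wy":0,"wz":0},{"dx":-4.6,"dy":27,"dz":1.7,"wx":0,"wy":0,"wz":0},{"dx":-4.6,"dy":27,"dz":1.7,"wx":0,"wy":0,"wz":0},{"dx":-4.6,"dy":27,"dz":1.7,"wx":0,"wy":0,"wz":0},{"dx":-4.6,"dy":27,"dz":1.7,"wx":0,"wy":0,"wz":0},{"dx":-4.6,"dy":27,"dz":1.7,"wx":0,"wy":0,"wz":0},{"dx":-4.6,"dy":27,"dz":1.7,"wx":0,"wy":0,"wz":0},{"dx":-4.6,"dy":27,"dz":1.7,"wx":0,"wy":0,"wz":0},{"dx":0,"dy":0,"dz":0,"wx":0,"wy":0,"wz":0}]
```

View pics/w9.png

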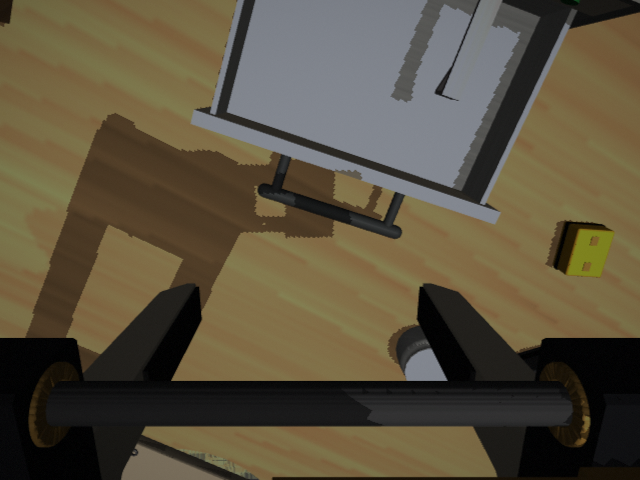

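There is a light partition in the drawer at (465,50), toward the -y side. I'll measure it and the drawer.

```bash
cat >> h.py <<'E'
CC=np.array([712.4,99.2]); CY=np.radians(10.5)
def tocab(P):
    d=P[...,:2]-CC; return np.stack([d[...,0]*np.cos(CY)+d[...,1]*np.sin(CY),-d[...,0]*np.sin(CY)+d[...,1]*np.cos(CY),P[...,2]],-1)
def fromcab(x,y,z=0):
    return np.array([CC[0]+x*np.cos(CY)-y*np.sin(CY),CC[1]+x*np.sin(CY)+y*np.cos(CY),z])
E
python3 - <<'E'
from h import *
for n in ["wrist","top"]:
    c=arm.capture(n); W=tocab(cloud(c))
    print(n)
    P=W.reshape(-1,3); P=P[~np.isnan(P[:,0])]
    inn=(P[:,0]>-228)&(P[:,0]<-104)&(abs(P[:,1])<98)
    Q=P[inn]; print("floor",np.median(Q[:,2]))
    H=Q[Q[:,2]>22]; print("high", len(H), np.percentile(H,[1,25,50,75,99],axis=0).round(1) if len(H) else "")
    F=P[(P[:,0]>-270)&(P[:,0]<-215)&(abs(P[:,1])<100)&(P[:,2]>60)]; print("front panel",np.percentile(F,[2,98],axis=0).round(1))
    F=P[(P[:,0]>-310)&(P[:,0]<-255)&(abs(P[:,1])<70)&(P[:,2]>35)]; print("handle",np.percentile(F,[2,98],axis=0).round(1))
    F=P[(P[:,0]>-220)&(P[:,0]<-120)&(abs(P[:,1])>90)&(P[:,2]>50)&(P[:,2]<62)]
    for s in (-1,1):
        G=F[F[:,1]*s>0]; print("side",np.percentile(G,[2,98],axis=0).round(1) if len(G) else "")
E
```

```text
wrist
floor 14.035929543490612
high 6667 [[-227.9  -45.4   80.9]
 [-226.4  -36.4   92.3]
 [-224.8  -29.5  298.1]
 [-161.5  -24.7  305.4]
 [-122.3  -20.6  313. ]]
front panel [[-267.8  -43.3   65.3]
 [-224.9   77.1  314.6]]
handle [[-297.5  -39.    44.8]
 [-255.4   69.7  313.4]]
side [[-217.7 -106.9   50.3]
 [-121.8 -102.3   57.3]]
side [[-218.4  102.9   50.4]
 [-160.7  107.1   57.4]]
top
floor 16.574531247802504
high 476 [[-227.8  -93.    22.2]
 [-223.6  -39.4   89.9]
 [-214.3   17.5  589.9]
 [-138.8   56.2  608.3]
 [-104.9   90.   624. ]]
front panel [[-269.1  -73.2  330.5]
 [-219.3   76.6  636. ]]
handle [[-308.8  -62.6  332.6]
 [-256.1   68.5  638. ]]
side [[-217.7 -660.8   50.4]
 [-121.9 -103.7   61.6]]
side [[-218.7  103.7   50.2]
 [-131.3  614.1   61.6]]
```

```bash
python3 - <<'E'
from h import *
c=arm.capture("wrist"); W=tocab(cloud(c))
for (u,v) in [(440,95),(455,98),(447,75),(465,40),(470,60),(480,10),(485,20),(490,5),(475,30),(402,95),(420,40)]: print((u,v),W[v,u].round(1))
f=c["frame"][0:140,360:600,::-1]; cv2.imwrite("pics/w9c.png",cv2.resize(f,None,fx=3,fy=3,interpolation=2))
c=arm.capture("scene"); f=c["frame"][150:290,260:420,::-1]; cv2.imwrite("pics/s2c.png",cv2.resize(f,None,fx=4,fy=4,interpolation=2))
E
```

```text
(440, 95) [-174.1  -33.6   89.4]
(455, 98) [-173.   -42.4   92. ]
(447, 75) [-161.6  -33.8   86.1]
(465, 40) [-140.9  -34.4   91.2]
(470, 60) [-150.1  -41.9   91.5]
(480, 10) [-124.1  -35.3   93.2]
(485, 20) [-127.7  -40.7   92.1]
(490, 5) [-119.4  -40.2   91.3]
(475, 30) [-134.1  -37.7   91.1]
(402, 95) [-177.6  -25.7   14.8]
(420, 40) [-136.   -24.    11.8]
```

View pics/w9c.png

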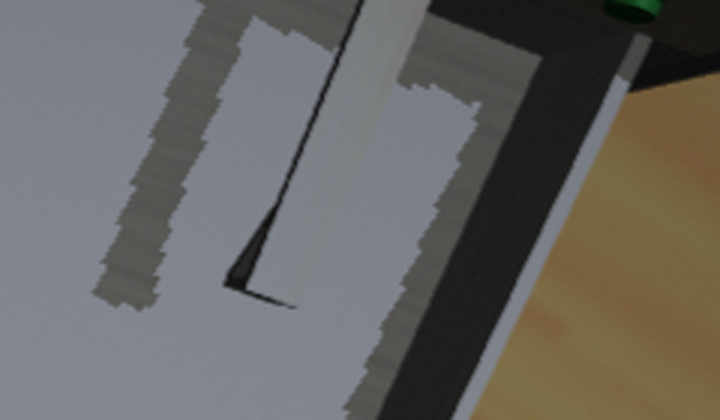

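View pics/s2c.png

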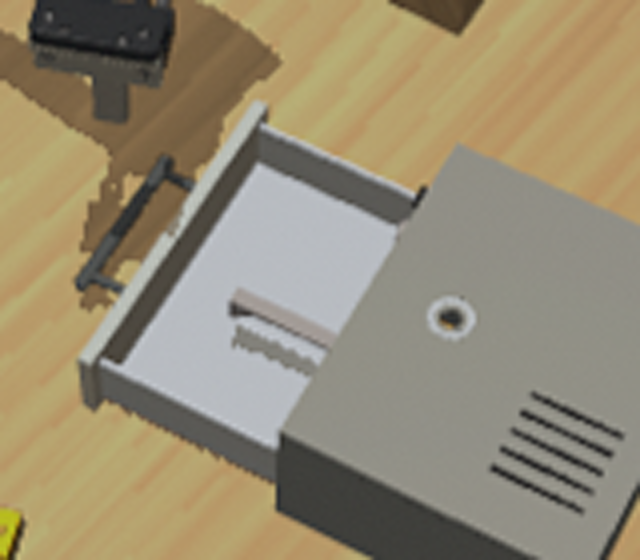

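The object is a bar fixed to the cabinet front, overhanging the drawer at cabinet y -33 to -43 and z about 82–92, and reaching x = -174. I'll place the packs on the +y side, away from it. Now to pack A.

>>> arm_command(
  plan=[
    {"dx":-7,"dy":26,"dz":1,"wx":-0.003,"wy":0.035,"wz":0.04},
    {"dx":-6,"dy":27,"dz":1,"wx":0,"wy":0,"wz":0},
    {"dx":-5,"dy":27,"dz":1,"wx":0,"wy":0,"wz":0},
    {"dx":-5,"dy":27,"dz":1,"wx":0,"wy":0,"wz":0},
    {"dx":-5,"dy":27,"dz":1,"wx":0,"wy":0,"wz":0},
    {"dx":-5,"dy":27,"dz":1,"wx":0,"wy":0,"wz":0},
    {"dx":-5,"dy":27,"dz":1,"wx":0,"wy":0,"wz":0},
    {"dx":-5,"dy":27,"dz":1,"wx":0,"wy":0,"wz":0},
    {"dx":-3,"dy":14,"dz":0,"wx":0,"wy":0,"wz":0},
    {"dx":0,"dy":4,"dz":0,"wx":0,"wy":0,"wz":0},
  ],
)

```text
time_s: 24.32
tool_pos: [509.4, -152.7, 209.9]
orientation: [-0.007, 0.968, 0.253, -0.001]
force: [0.3, -0.6, 0.3]
width: 93.1
```

```bash
cat >> h.py <<'E'
def packs(n,q,ztop=24,tag=None):
    c=arm.capture(n); W=cloud(c)
    if tag: cv2.imwrite(f"pics/{tag}.png",c["frame"][:,:,::-1])
    for m in arm.masks_of(n,q)[:5]:
        if m["conf"]<.25: continue
        P=toppts(W,m["mask"],2.5)
        if len(P)<10: continue
        r=rect(P); print(q,round(m["conf"],2),np.round(m["pixel"]),"z",P[:,2].mean().round(1),"rect",np.round(r[0],1),np.round(r[1],1),round(r[2],1))
E
python3 - <<'E'
from h import *
packs("wrist","pack1",tag="w10"); st()
E
```

```text
pack1 0.85 [331. 222.] z 23.8 rect [ 509.2 -170.3] [43.9 31.9] 24.7
pack1 0.67 [507. 255.] z 24.0 rect [ 554.7 -315.2] [31.7 45.2] 5.6
t 24.42 p [ 509.  -151.4  209.9] jawyaw -60.8 z [-0.006  0.013 -1.   ] F [-0.4  0.   0. ] w 93.2 j [-0.39 -0.03  1.71  0.01  1.48  0.67]
```

View pics/w10.png

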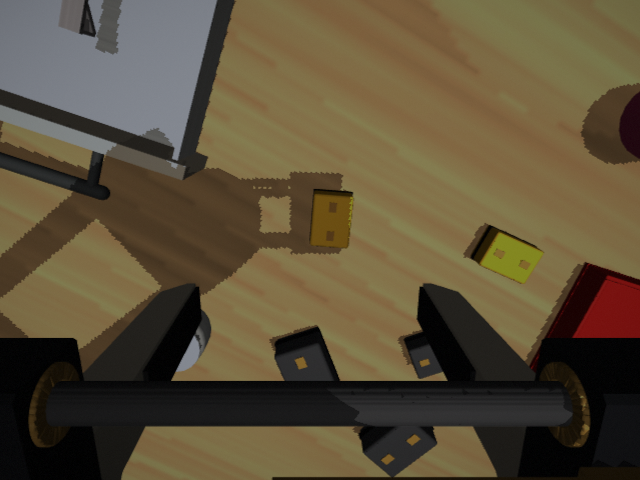

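Pack A is at (331,218), world (509,-170), long axis at 24.7°. I'll descend onto it with the jaws at -65°.

```bash
python3 - <<'E'
from h import *
plan([((509.2,-170.3,80),9)],yaw_to=-65.3)
E
```

```text
[{"dx":-1,"dy":2,"dz":14.4,"wx":-0.014,"wy":-0.001,"wz":0.079},{"dx":-0.9,"dy":1.9,"dz":14.4,"wx":0,"wy":0,"wz":0},{"dx":-0.9,"dy":1.9,"dz":14.4,"wx":0,"wy":0,"wz":0},{"dx":-0.9,"dy":1.9,"dz":14.4,"wx":0,"wy":0,"wz":0},{"dx":-0.9,"dy":1.9,"dz":14.4,"wx":0,"wy":0,"wz":0},{"dx":-0.9,"dy":1.9,"dz":14.4,"wx":0,"wy":0,"wz":0},{"dx":-0.9,"dy":1.9,"dz":14.4,"wx":0,"wy":0,"wz":0},{"dx":-0.9,"dy":1.9,"dz":14.4,"wx":0,"wy":0,"wz":0},{"dx":-0.9,"dy":1.9,"dz":14.4,"wx":0,"wy":0,"wz":0},{"dx":0,"dy":0,"dz":0,"wx":0,"wy":0,"wz":0}]
```

>>> arm_command(
  plan=[
    {"dx":-2,"dy":4,"dz":10,"wx":-0.014,"wy":-0.001,"wz":0.08},
    {"dx":-2,"dy":3,"dz":16,"wx":0,"wy":0,"wz":0},
    {"dx":-1,"dy":3,"dz":18,"wx":0,"wy":0,"wz":0},
    {"dx":-1,"dy":2,"dz":18,"wx":0,"wy":0,"wz":0},
    {"dx":-1,"dy":2,"dz":18,"wx":0,"wy":0,"wz":0},
    {"dx":-1,"dy":2,"dz":18,"wx":0,"wy":0,"wz":0},
    {"dx":0,"dy":1,"dz":14,"wx":0,"wy":0,"wz":0},
    {"dx":0,"dy":0,"dz":8,"wx":0,"wy":0,"wz":0},
    {"dx":0,"dy":0,"dz":2,"wx":0,"wy":0,"wz":0},
    {"dx":0,"dy":0,"dz":0,"wx":0,"wy":0,"wz":0},
  ],
)

```text
time_s: 25.25
tool_pos: [510.8, -152.2, 85.9]
orientation: [-0.001, 0.975, 0.221, 0.002]
force: [0.8, 0.1, 0.3]
width: 93.3
```

```bash
python3 - <<'E'
from h import *
st();print(delta((509.2,-170.3,22),np.radians(-65.3)))
E
```

```text
t 25.25 p [ 510.8 -152.2   85.9] jawyaw -64.5 z [ 0.003  0.004 -1.   ] F [0.8 0.1 0.3] w 93.3 j [-0.39  0.08  1.83  0.    1.23  0.73]
(array([-9.55499204, 15.80103687, 63.78803121]), array([-0.00204049, -0.00445053,  0.01480726]))
```

>>> arm_command(
  plan=[
    {"dx":-3,"dy":5,"dz":0,"wx":-0.002,"wy":-0.004,"wz":0.015},
    {"dx":-3,"dy":5,"dz":2,"wx":0,"wy":0,"wz":0},
    {"dx":-3,"dy":5,"dz":5,"wx":0,"wy":0,"wz":0},
    {"dx":-1,"dy":1,"dz":8,"wx":0,"wy":0,"wz":0},
    {"dx":0,"dy":0,"dz":8,"wx":0,"wy":0,"wz":0},
    {"dx":0,"dy":0,"dz":8,"wx":0,"wy":0,"wz":0},
    {"dx":0,"dy":0,"dz":6,"wx":0,"wy":0,"wz":0},
    {"dx":0,"dy":0,"dz":3,"wx":0,"wy":0,"wz":0},
    {"dx":0,"dy":0,"dz":0,"wx":0,"wy":0,"wz":0},
    {"dx":0,"dy":0,"dz":0,"wx":0,"wy":0,"wz":0},
  ],
)

```text
time_s: 26.08
tool_pos: [510.4, -173.1, 45.1]
orientation: [0.001, 0.977, 0.213, 0.002]
force: [0.3, -0.8, 0.6]
width: 92.8
```

```bash
python3 - <<'E'
from h import *
st();print(delta((509.2,-170.3,22),np.radians(-65.3)))
E
```

```text
t 26.08 p [ 510.4 -173.1   45.1] jawyaw -65.4 z [ 0.005 -0.002 -1.   ] F [ 0.3 -0.8  0.6] w 92.8 j [-0.42  0.14  1.84  0.    1.15  0.72]
(array([ 0.03035797, -3.08697631, 23.06358908]), array([ 0.00359274, -0.00344843, -0.00155685]))
```

>>> arm_command(
  plan=[
    {"dx":0,"dy":-2,"dz":2,"wx":0.0035,"wy":-0.0035,"wz":0},
    {"dx":0,"dy":-1,"dz":4,"wx":0,"wy":0,"wz":0},
    {"dx":0,"dy":0,"dz":5,"wx":0,"wy":0,"wz":0},
    {"dx":0,"dy":0,"dz":5,"wx":0,"wy":0,"wz":0},
    {"dx":0,"dy":0,"dz":3,"wx":0,"wy":0,"wz":0},
    {"dx":0,"dy":0,"dz":2,"wx":0,"wy":0,"wz":0},
    {"dx":0,"dy":0,"dz":0.5,"wx":0,"wy":0,"wz":0},
    {"dx":0,"dy":0,"dz":0,"wx":0,"wy":0,"wz":0},
    {"dx":0,"dy":0,"dz":0,"wx":0,"wy":0,"wz":0},
    {"dx":0,"dy":0,"dz":0,"wx":0,"wy":0,"wz":0},
  ],
)

```text
time_s: 26.92
tool_pos: [509.5, -169.8, 21.8]
orientation: [0.0, 0.977, 0.213, 0.0]
force: [0.6, -0.1, -0.2]
width: 93.0
```

```bash
python3 - <<'E'
from h import *
st();print(delta((509.2,-170.3,22),np.radians(-65.3)))
E
```

```text
t 26.92 p [ 509.5 -169.8   21.8] jawyaw -65.3 z [ 0. -0. -1.] F [ 0.6 -0.1 -0.2] w 93.0 j [-0.42  0.18  1.85 -0.    1.11  0.72]
(array([-0.47215955,  0.34934222, -0.22352919]), array([ 0.00023863, -0.00012558, -0.00081626]))
```

>>> arm_command(
  plan=[
    {"dx":0,"dy":0,"dz":0,"wx":0,"wy":0,"wz":0},
    {"dx":0,"dy":0,"dz":0,"wx":0,"wy":0,"wz":0},
    {"dx":0,"dy":0,"dz":0,"wx":0,"wy":0,"wz":0},
    {"dx":0,"dy":0,"dz":0,"wx":0,"wy":0,"wz":0},
    {"dx":0,"dy":0,"dz":0,"wx":0,"wy":0,"wz":0},
    {"dx":0,"dy":0,"dz":0,"wx":0,"wy":0,"wz":0},
    {"dx":0,"dy":0,"dz":0,"wx":0,"wy":0,"wz":0},
    {"dx":0,"dy":0,"dz":0,"wx":0,"wy":0,"wz":0},
    {"dx":0,"dy":0,"dz":0,"wx":0,"wy":0,"wz":0},
    {"dx":0,"dy":0,"dz":0,"wx":0,"wy":0,"wz":0},
  ],
  claw=1,
  newtons=25,
)

```text
time_s: 27.75
tool_pos: [510.2, -170.2, 22.8]
orientation: [0.001, 0.977, 0.213, 0.001]
force: [-0.6, -0.6, -0.2]
width: 31.9
```

>>> arm_command(
  plan=[
    {"dx":0,"dy":0,"dz":0,"wx":0,"wy":0,"wz":0},
    {"dx":0,"dy":0,"dz":0,"wx":0,"wy":0,"wz":0},
    {"dx":0,"dy":0,"dz":-3,"wx":0,"wy":0,"wz":0},
    {"dx":0,"dy":0,"dz":-8,"wx":0,"wy":0,"wz":0},
    {"dx":0,"dy":0,"dz":-14,"wx":0,"wy":0,"wz":0},
    {"dx":0,"dy":0,"dz":-18,"wx":0,"wy":0,"wz":0},
    {"dx":0,"dy":0,"dz":-20,"wx":0,"wy":0,"wz":0},
    {"dx":0,"dy":0,"dz":-20,"wx":0,"wy":0,"wz":0},
    {"dx":0,"dy":0,"dz":-18,"wx":0,"wy":0,"wz":0},
    {"dx":0,"dy":0,"dz":-12,"wx":0,"wy":0,"wz":0},
  ],
)

```text
time_s: 28.58
tool_pos: [505.9, -168.2, 138.5]
orientation: [-0.003, 0.977, 0.213, -0.003]
force: [0.3, 0.3, -1.3]
width: 32.0
```

```bash
python3 - <<'E'
from h import *
st()
t=fromcab(-200,52); print(t, fromcab(-152,52))
plan([((t[0],t[1],160),10)],yaw_to=-79.5)
c=arm.capture("wrist");cv2.imwrite("pics/w11.png",c["frame"][:,:,::-1])
W=tocab(cloud(c)); P=W.reshape(-1,3)
F=P[(P[:,0]>-275)&(P[:,0]<-215)&(abs(P[:,1])<100)&(P[:,2]>62)&(P[:,2]<68)]; print("front panel",np.percentile(F,[2,50,98],axis=0).round(1))
E
```

```text
t 28.58 p [ 505.9 -168.2  138.5] jawyaw -65.4 z [-0.008  0.003 -1.   ] F [ 0.3  0.3 -1.3] w 32.0 j [-0.42  0.03  1.78 -0.    1.34  0.72]
[506.27277116 113.88215009   0.        ] [553.46900672 122.62945532   0.        ]
[{"dx":11.8,"dy":-25.6,"dz":-2.1,"wx":-0.002,"wy":0.002,"wz":0.082},{"dx":9.7,"dy":-26.5,"dz":-2.1,"wx":-0.002,"wy":0.002,"wz":0.082},{"dx":7.5,"dy":-27.2,"dz":-2.1,"wx":-0.002,"wy":0.002,"wz":0.082},{"dx":5.2,"dy":-27.7,"dz":-2.2,"wx":0,"wy":0,"wz":0},{"dx":5.2,"dy":-27.7,"dz":-2.2,"wx":0,"wy":0,"wz":0},{"dx":5.2,"dy":-27.7,"dz":-2.2,"wx":0,"wy":0,"wz":0},{"dx":5.2,"dy":-27.7,"dz":-2.2,"wx":0,"wy":0,"wz":0},{"dx":5.2,"dy":-27.7,"dz":-2.2,"wx":0,"wy":0,"wz":0},{"dx":5.2,"dy":-27.7,"dz":-2.2,"wx":0,"wy":0,"wz":0},{"dx":5.2,"dy":-27.7,"dz":-2.2,"wx":0,"wy":0,"wz":0}]
front panel [[-244.3  -99.    62.8]
 [-238.8  -78.7   65.6]
 [-234.3  -58.8   66.9]]
```

View pics/w11.png

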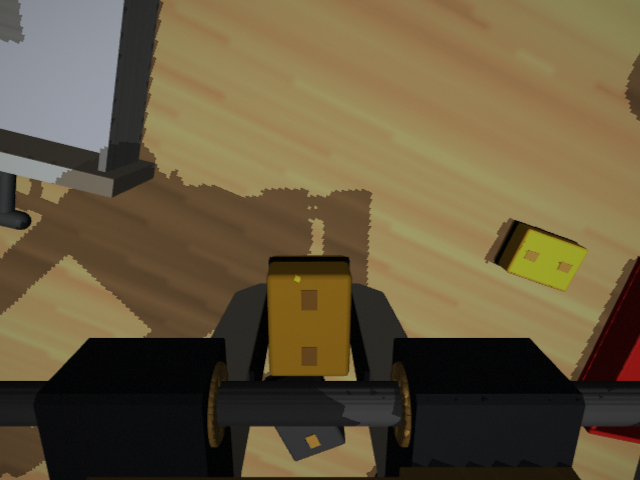

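Pack A is held. Carrying it over the drawer at z of about 165.

>>> arm_command(
  plan=[
    {"dx":12,"dy":-26,"dz":-3,"wx":-0.002,"wy":0.002,"wz":0.082},
    {"dx":10,"dy":-27,"dz":-3,"wx":-0.002,"wy":0.002,"wz":0.082},
    {"dx":8,"dy":-28,"dz":-3,"wx":-0.002,"wy":0.002,"wz":0.082},
    {"dx":5,"dy":-28,"dz":-3,"wx":0,"wy":0,"wz":0},
    {"dx":5,"dy":-28,"dz":-3,"wx":0,"wy":0,"wz":0},
    {"dx":5,"dy":-28,"dz":-3,"wx":0,"wy":0,"wz":0},
    {"dx":5,"dy":-28,"dz":-3,"wx":0,"wy":0,"wz":0},
    {"dx":5,"dy":-28,"dz":-3,"wx":0,"wy":0,"wz":0},
    {"dx":4,"dy":-24,"dz":0,"wx":0,"wy":0,"wz":0},
    {"dx":2,"dy":-12,"dz":0,"wx":0,"wy":0,"wz":0},
  ],
)

```text
time_s: 29.47
tool_pos: [507.8, 104.0, 167.7]
orientation: [0.003, 0.997, 0.082, 0.004]
force: [-0.3, -0.1, -1.9]
width: 31.6
```

```bash
python3 - <<'E'
from h import *
st();print(delta(fromcab(-203,52,100),np.radians(-79.5)))
E
```

```text
t 29.47 p [507.8 104.  167.7] jawyaw -80.6 z [ 0.008 -0.004 -1.   ] F [-0.3 -0.1 -1.9] w 31.6 j [ 0.11 -0.05  1.81 -0.01  1.38  1.51]
(array([ -3.43376216, -10.37379131,  67.6667415 ]), array([ 0.00585525, -0.00746242, -0.01885337]))
```

>>> arm_command(
  plan=[
    {"dx":-1,"dy":-2,"dz":0,"wx":0.006,"wy":-0.0075,"wz":-0.019},
    {"dx":-1,"dy":-2,"dz":4,"wx":0,"wy":0,"wz":0},
    {"dx":0,"dy":-2,"dz":10,"wx":0,"wy":0,"wz":0},
    {"dx":0,"dy":0,"dz":12,"wx":0,"wy":0,"wz":0},
    {"dx":0,"dy":0,"dz":12,"wx":0,"wy":0,"wz":0},
    {"dx":0,"dy":0,"dz":12,"wx":0,"wy":0,"wz":0},
    {"dx":0,"dy":0,"dz":10,"wx":0,"wy":0,"wz":0},
    {"dx":0,"dy":0,"dz":5,"wx":0,"wy":0,"wz":0},
    {"dx":0,"dy":0,"dz":0,"wx":0,"wy":0,"wz":0},
    {"dx":0,"dy":0,"dz":0,"wx":0,"wy":0,"wz":0},
  ],
)

```text
time_s: 30.3
tool_pos: [501.1, 106.1, 91.7]
orientation: [0.0, 0.996, 0.091, -0.004]
force: [-0.0, -0.2, -0.9]
width: 31.7
```

```bash
python3 - <<'E'
from h import *
st();print(delta(fromcab(-203,52,36.5),np.radians(-79.5)))
c=arm.capture("wrist");cv2.imwrite("pics/w12.png",c["frame"][:,:,::-1])
E
```

```text
t 30.3 p [501.1 106.1  91.7] jawyaw -79.5 z [-0.008 -0.001 -1.   ] F [-0.  -0.2 -0.9] w 31.7 j [ 0.11  0.02  1.88 -0.    1.25  1.5 ]
(array([ 3.90178627, -6.73455466, 55.21846152]), array([-7.70954056e-05,  7.68498367e-03, -4.79461401e-05]))
```

View pics/w12.png

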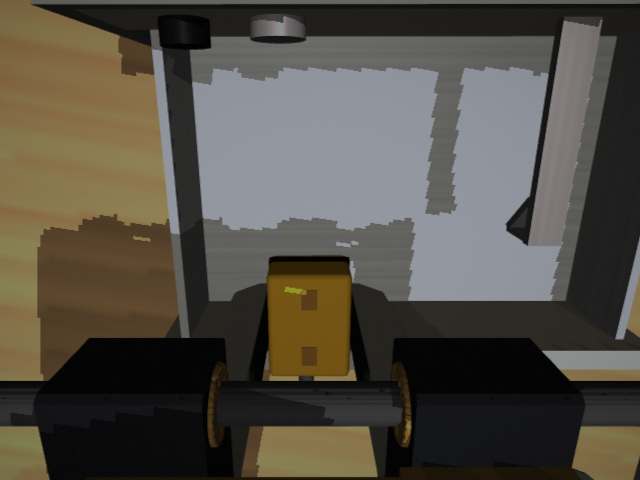

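Pack A is over the drawer floor, clear of the bar at (560,130). Lowering it.

>>> arm_command(
  plan=[
    {"dx":2,"dy":-3,"dz":0,"wx":0,"wy":0.0077,"wz":0},
    {"dx":2,"dy":-3,"dz":2,"wx":0,"wy":0,"wz":0},
    {"dx":0,"dy":-1,"dz":6,"wx":0,"wy":0,"wz":0},
    {"dx":0,"dy":0,"dz":8,"wx":0,"wy":0,"wz":0},
    {"dx":0,"dy":0,"dz":8,"wx":0,"wy":0,"wz":0},
    {"dx":0,"dy":0,"dz":8,"wx":0,"wy":0,"wz":0},
    {"dx":0,"dy":0,"dz":6,"wx":0,"wy":0,"wz":0},
    {"dx":0,"dy":0,"dz":3,"wx":0,"wy":0,"wz":0},
    {"dx":0,"dy":0,"dz":0,"wx":0,"wy":0,"wz":0},
    {"dx":0,"dy":0,"dz":0,"wx":0,"wy":0,"wz":0},
  ],
)

```text
time_s: 31.18
tool_pos: [505.6, 115.0, 48.2]
orientation: [-0.0, 0.996, 0.092, 0.002]
force: [0.4, -1.0, -2.0]
width: 31.5
```

```bash
python3 - <<'E'
from h import *
st();print(delta(fromcab(-203,52,36.5),np.radians(-79.5)))
E
```

```text
t 31.18 p [505.6 115.   48.2] jawyaw -79.5 z [ 0.004  0.001 -1.   ] F [ 0.4 -1.  -2. ] w 31.5 j [0.12 0.09 1.9  0.   1.15 1.51]
(array([-2.64340047,  1.21932747, 11.64852575]), array([ 0.00011235, -0.00426035,  0.00055242]))
```

>>> arm_command(
  plan=[
    {"dx":-2,"dy":1,"dz":2,"wx":0,"wy":-0.004,"wz":0},
    {"dx":0,"dy":0,"dz":3,"wx":0,"wy":0,"wz":0},
    {"dx":0,"dy":0,"dz":3,"wx":0,"wy":0,"wz":0},
    {"dx":0,"dy":0,"dz":2,"wx":0,"wy":0,"wz":0},
    {"dx":0,"dy":0,"dz":1,"wx":0,"wy":0,"wz":0},
    {"dx":0,"dy":0,"dz":0.3,"wx":0,"wy":0,"wz":0},
    {"dx":0,"dy":0,"dz":0,"wx":0,"wy":0,"wz":0},
    {"dx":0,"dy":0,"dz":0,"wx":0,"wy":0,"wz":0},
    {"dx":0,"dy":0,"dz":0,"wx":0,"wy":0,"wz":0},
    {"dx":0,"dy":0,"dz":0,"wx":0,"wy":0,"wz":0},
  ],
)

```text
time_s: 32.02
tool_pos: [504.9, 113.5, 37.1]
orientation: [0.0, 0.996, 0.092, 0.001]
force: [-0.2, 0.6, -0.8]
width: 31.7
```

```bash
python3 - <<'E'
from h import *
st()
E
```

```text
t 32.02 p [504.9 113.5  37.1] jawyaw -79.5 z [ 0.002  0.    -1.   ] F [-0.2  0.6 -0.8] w 31.7 j [ 0.12  0.1   1.9  -0.    1.13  1.51]
```

>>> arm_command(
  plan=[
    {"dx":0,"dy":0,"dz":0.4,"wx":0,"wy":0,"wz":0},
    {"dx":0,"dy":0,"dz":0,"wx":0,"wy":0,"wz":0},
    {"dx":0,"dy":0,"dz":0,"wx":0,"wy":0,"wz":0},
    {"dx":0,"dy":0,"dz":0,"wx":0,"wy":0,"wz":0},
    {"dx":0,"dy":0,"dz":-3,"wx":0,"wy":0,"wz":0},
    {"dx":0,"dy":0,"dz":-8,"wx":0,"wy":0,"wz":0},
    {"dx":0,"dy":0,"dz":-12,"wx":0,"wy":0,"wz":0},
    {"dx":0,"dy":0,"dz":-16,"wx":0,"wy":0,"wz":0},
    {"dx":0,"dy":0,"dz":-20,"wx":0,"wy":0,"wz":0},
    {"dx":0,"dy":0,"dz":-20,"wx":0,"wy":0,"wz":0},
  ],
  claw=0.47,
)

```text
time_s: 32.85
tool_pos: [501.9, 113.1, 118.2]
orientation: [0.0, 0.996, 0.092, -0.002]
force: [0.7, -1.2, -0.4]
width: 49.7
```

```bash
python3 - <<'E'
from h import *
st()
packs("wrist","pack1",tag="w13")
packs("top","pack1")
plan([((520,-100,200),8),((555,-310,200),8)],yaw_to=-85)
E
```

```text
t 32.85 p [501.9 113.1 118.2] jawyaw -79.5 z [-0.004 -0.001 -1.   ] F [ 0.7 -1.2 -0.4] w 49.7 j [ 0.12 -0.01  1.85 -0.    1.3   1.51]
pack1 0.85 [310. 245.] z 37.7 rect [504.1 113.4] [43.8 31.8] 10.5
pack1 0.69 [418. 252.] z 29.5 rect [ 554.2 -314.4] [29.9 40. ] 10.7
[{"dx":-2.8,"dy":26.6,"dz":-10.3,"wx":0,"wy":0.002,"wz":0.096},{"dx":-0.2,"dy":26.7,"dz":-10.3,"wx":0,"wy":0,"wz":0},{"dx":-0.2,"dy":26.7,"dz":-10.3,"wx":0,"wy":0,"wz":0},{"dx":-0.2,"dy":26.7,"dz":-10.3,"wx":0,"wy":0,"wz":0},{"dx":-0.2,"dy":26.7,"dz":-10.3,"wx":0,"wy":0,"wz":0},{"dx":-0.2,"dy":26.7,"dz":-10.3,"wx":0,"wy":0,"wz":0},{"dx":-0.2,"dy":26.7,"dz":-10.3,"wx":0,"wy":0,"wz":0},{"dx":-0.2,"dy":26.7,"dz":-10.3,"wx":0,"wy":0,"wz":0},{"dx":2.1,"dy":26.5,"dz":0,"wx":0,"wy":0,"wz":0},{"dx":2.1,"dy":26.5,"dz":0,"wx":0,"wy":0,"wz":0}]
[{"dx":2.1,"dy":26.5,"dz":0,"wx":0,"wy":0,"wz":0},{"dx":2.1,"dy":26.5,"dz":0,"wx":0,"wy":0,"wz":0},{"dx":2.1,"dy":26.5,"dz":0,"wx":0,"wy":0,"wz":0},{"dx":2.1,"dy":26.5,"dz":0,"wx":0,"wy":0,"wz":0},{"dx":2.1,"dy":26.5,"dz":0,"wx":0,"wy":0,"wz":0},{"dx":2.1,"dy":26.5,"dz":0,"wx":0,"wy":0,"wz":0},{"dx":0,"dy":0,"dz":0,"wx":0,"wy":0,"wz":0},{"dx":0,"dy":0,"dz":0,"wx":0,"wy":0,"wz":0},{"dx":0,"dy":0,"dz":0,"wx":0,"wy":0,"wz":0},{"dx":0,"dy":0,"dz":0,"wx":0,"wy":0,"wz":0}]
```

View pics/w13.png

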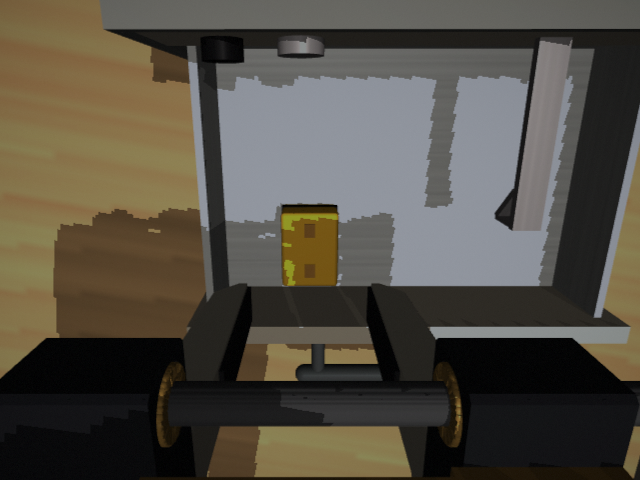

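Pack A lies flat in the drawer at (310,245), square to it, with its top at z 37.7. Now pack B.

>>> arm_command(
  plan=[
    {"dx":-3,"dy":18,"dz":-14,"wx":0,"wy":0.002,"wz":0.09},
    {"dx":0,"dy":27,"dz":-12,"wx":0,"wy":0,"wz":0},
    {"dx":0,"dy":30,"dz":-10,"wx":0,"wy":0,"wz":0},
    {"dx":0,"dy":32,"dz":-8,"wx":0,"wy":0,"wz":0},
    {"dx":1,"dy":32,"dz":-6,"wx":0,"wy":0,"wz":0},
    {"dx":2,"dy":32,"dz":-4,"wx":0,"wy":0,"wz":0},
    {"dx":2,"dy":32,"dz":-2,"wx":0,"wy":0,"wz":0},
    {"dx":2,"dy":32,"dz":0,"wx":0,"wy":0,"wz":0},
    {"dx":2,"dy":32,"dz":0,"wx":0,"wy":0,"wz":0},
    {"dx":2,"dy":32,"dz":0,"wx":0,"wy":0,"wz":0},
  ],
  claw=0,
)

```text
time_s: 33.88
tool_pos: [532.9, -189.2, 164.3]
orientation: [-0.003, 0.999, 0.05, -0.009]
force: [1.3, 0.6, -0.8]
width: 92.6
```

```bash
python3 - <<'E'
from h import *
st()
plan([((553,-312,160),7)],yaw_to=-85)
E
```

```text
t 33.88 p [ 532.9 -189.2  164.3] jawyaw -84.3 z [-0.018  0.004 -1.   ] F [ 1.3  0.6 -0.8] w 92.6 j [-0.43  0.1   1.66 -0.    1.4   1.04]
[{"dx":1.1,"dy":17.7,"dz":0.5,"wx":-0.006,"wy":0.017,"wz":0.012},{"dx":1.3,"dy":17.7,"dz":0.6,"wx":0,"wy":0,"wz":0},{"dx":1.3,"dy":17.7,"dz":0.6,"wx":0,"wy":0,"wz":0},{"dx":1.3,"dy":17.7,"dz":0.6,"wx":0,"wy":0,"wz":0},{"dx":1.3,"dy":17.7,"dz":0.6,"wx":0,"wy":0,"wz":0},{"dx":1.3,"dy":17.7,"dz":0.6,"wx":0,"wy":0,"wz":0},{"dx":1.3,"dy":17.7,"dz":0.6,"wx":0,"wy":0,"wz":0},{"dx":0,"dy":0,"dz":0,"wx":0,"wy":0,"wz":0},{"dx":0,"dy":0,"dz":0,"wx":0,"wy":0,"wz":0},{"dx":0,"dy":0,"dz":0,"wx":0,"wy":0,"wz":0}]
```

>>> arm_command(
  plan=[
    {"dx":0,"dy":20,"dz":-1,"wx":-0.006,"wy":0.017,"wz":0.012},
    {"dx":0,"dy":20,"dz":0,"wx":0,"wy":0,"wz":0},
    {"dx":1,"dy":20,"dz":0,"wx":0,"wy":0,"wz":0},
    {"dx":1,"dy":20,"dz":0,"wx":0,"wy":0,"wz":0},
    {"dx":1,"dy":14,"dz":0,"wx":0,"wy":0,"wz":0},
    {"dx":1,"dy":8,"dz":0,"wx":0,"wy":0,"wz":0},
    {"dx":0,"dy":3,"dz":0,"wx":0,"wy":0,"wz":0},
    {"dx":0,"dy":0,"dz":0,"wx":0,"wy":0,"wz":0},
    {"dx":0,"dy":0,"dz":0,"wx":0,"wy":0,"wz":0},
    {"dx":0,"dy":0,"dz":0,"wx":0,"wy":0,"wz":0},
  ],
)

```text
time_s: 34.72
tool_pos: [540.2, -301.4, 153.2]
orientation: [-0.005, 0.999, 0.04, -0.008]
force: [-0.0, 0.2, -0.2]
width: 93.3
```

```bash
python3 - <<'E'
from h import *
st()
packs("wrist","pack1",tag="w14"); packs("wrist","spent")
print(delta((554.5,-315.2,100),np.radians(-84.5)))
E
```

```text
t 34.72 p [ 540.2 -301.4  153.2] jawyaw -85.4 z [-0.015  0.009 -1.   ] F [-0.   0.2 -0.2] w 93.3 j [-0.59  0.25  1.51 -0.    1.4   0.9 ]
pack1 0.71 [332. 205.] z 23.8 rect [ 555.1 -315.8] [31.8 43.8] 4.9
spent 0.91 [333. 450.] z 31.7 rect [ 354.3 -335.5] [42.3 55.7] 74.8
spent 0.68 [319. 342.] z 23.7 rect [ 447.4 -315.3] [32.  44.4] 51.0
spent 0.57 [195. 433.] z 31.6 rect [ 373.2 -227. ] [44.9 43.1] 49.3
(array([13.68849193, 15.05447234, 53.3554829 ]), array([-0.00915559,  0.01398627, -0.01565466]))
```

View pics/w14.png

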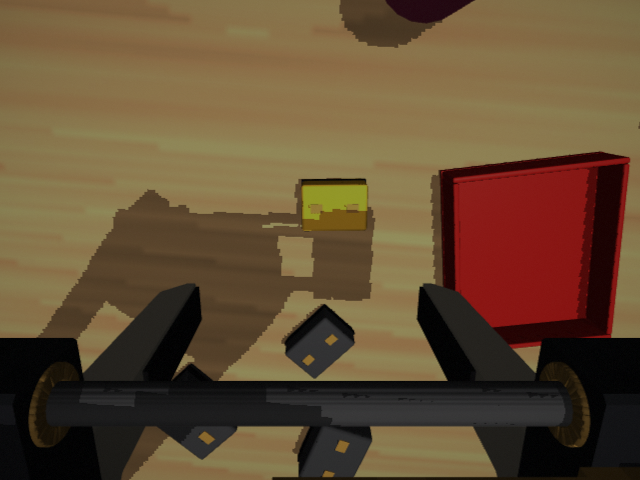

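Pack B is at (333,205), world (555,-316). The red tray is to its right. I'll descend with the jaws only partly open to stay clear of the tray.

>>> arm_command(
  plan=[
    {"dx":5,"dy":5,"dz":0,"wx":-0.009,"wy":0.014,"wz":-0.007},
    {"dx":5,"dy":5,"dz":2,"wx":0,"wy":0,"wz":0},
    {"dx":3,"dy":4,"dz":5,"wx":0,"wy":0,"wz":0},
    {"dx":1,"dy":1,"dz":10,"wx":0,"wy":0,"wz":0},
    {"dx":0,"dy":0,"dz":12,"wx":0,"wy":0,"wz":0},
    {"dx":0,"dy":0,"dz":12,"wx":0,"wy":0,"wz":0},
    {"dx":0,"dy":0,"dz":12,"wx":0,"wy":0,"wz":0},
    {"dx":0,"dy":0,"dz":12,"wx":0,"wy":0,"wz":0},
    {"dx":0,"dy":0,"dz":6,"wx":0,"wy":0,"wz":0},
    {"dx":0,"dy":0,"dz":1,"wx":0,"wy":0,"wz":0},
  ],
  claw=0.25,
)

```text
time_s: 35.75
tool_pos: [556.8, -315.6, 72.2]
orientation: [-0.0, 0.999, 0.045, 0.0]
force: [0.7, 0.6, -0.2]
width: 69.9
```

```bash
python3 - <<'E'
from h import *
st()
print(delta((555,-315.6,22),np.radians(-85)))
E
```

```text
t 35.75 p [ 556.8 -315.6   72.2] jawyaw -84.9 z [-0.  0. -1.] F [ 0.7  0.6 -0.2] w 69.9 j [-0.6   0.37  1.52  0.    1.25  0.89]
(array([-1.80222111, -0.16878272, 50.1721663 ]), array([-4.54071610e-04, -3.54755169e-05,  1.79425252e-03]))
```

>>> arm_command(
  plan=[
    {"dx":-1,"dy":0,"dz":4,"wx":0,"wy":0,"wz":0},
    {"dx":-0.5,"dy":0,"dz":7,"wx":0,"wy":0,"wz":0},
    {"dx":0,"dy":0,"dz":9,"wx":0,"wy":0,"wz":0},
    {"dx":0,"dy":0,"dz":9,"wx":0,"wy":0,"wz":0},
    {"dx":0,"dy":0,"dz":8,"wx":0,"wy":0,"wz":0},
    {"dx":0,"dy":0,"dz":6,"wx":0,"wy":0,"wz":0},
    {"dx":0,"dy":0,"dz":3,"wx":0,"wy":0,"wz":0},
    {"dx":0,"dy":0,"dz":1,"wx":0,"wy":0,"wz":0},
    {"dx":0,"dy":0,"dz":0,"wx":0,"wy":0,"wz":0},
    {"dx":0,"dy":0,"dz":0,"wx":0,"wy":0,"wz":0},
  ],
)

```text
time_s: 36.58
tool_pos: [555.0, -315.6, 19.8]
orientation: [-0.0, 0.999, 0.045, -0.0]
force: [0.1, -0.7, 0.5]
width: 69.8
```

```bash
python3 - <<'E'
from h import *
st()
print(delta((555,-315.6,22),np.radians(-85)))
E
```

```text
t 36.58 p [ 555.  -315.6   19.8] jawyaw -84.9 z [-0.     0.001 -1.   ] F [ 0.1 -0.7  0.5] w 69.8 j [-0.6   0.43  1.55  0.    1.16  0.88]
(array([-0.0220738 ,  0.02364806, -2.16694567]), array([-0.0006905 ,  0.00027973,  0.00187856]))
```

Tips are about 1 mm off the bench, so I'll raise 2 mm while closing.

>>> arm_command(
  plan=[
    {"dx":0,"dy":0,"dz":-1.5,"wx":0,"wy":0,"wz":0},
    {"dx":0,"dy":0,"dz":0,"wx":0,"wy":0,"wz":0},
    {"dx":0,"dy":0,"dz":0,"wx":0,"wy":0,"wz":0},
    {"dx":0,"dy":0,"dz":0,"wx":0,"wy":0,"wz":0},
    {"dx":0,"dy":0,"dz":0,"wx":0,"wy":0,"wz":0},
    {"dx":0,"dy":0,"dz":0,"wx":0,"wy":0,"wz":0},
    {"dx":0,"dy":0,"dz":0,"wx":0,"wy":0,"wz":0},
    {"dx":0,"dy":0,"dz":0,"wx":0,"wy":0,"wz":0},
    {"dx":0,"dy":0,"dz":0,"wx":0,"wy":0,"wz":0},
    {"dx":0,"dy":0,"dz":0,"wx":0,"wy":0,"wz":0},
  ],
  claw=1,
  newtons=25,
)

```text
time_s: 37.42
tool_pos: [556.1, -316.3, 23.5]
orientation: [0.001, 0.999, 0.045, 0.001]
force: [-0.0, 0.5, 0.3]
width: 43.6
```

>>> arm_command(
  plan=[
    {"dx":0,"dy":0,"dz":-3,"wx":0,"wy":0,"wz":0},
    {"dx":0,"dy":0,"dz":-8,"wx":0,"wy":0,"wz":0},
    {"dx":0,"dy":0,"dz":-12,"wx":0,"wy":0,"wz":0},
    {"dx":0,"dy":0,"dz":-16,"wx":0,"wy":0,"wz":0},
    {"dx":0,"dy":0,"dz":-20,"wx":0,"wy":0,"wz":0},
    {"dx":0,"dy":0,"dz":-20,"wx":0,"wy":0,"wz":0},
    {"dx":0,"dy":0,"dz":-20,"wx":0,"wy":0,"wz":0},
    {"dx":0,"dy":0,"dz":-20,"wx":0,"wy":0,"wz":0},
    {"dx":0,"dy":0,"dz":-12,"wx":0,"wy":0,"wz":0},
    {"dx":0,"dy":0,"dz":-6,"wx":0,"wy":0,"wz":0},
  ],
)

```text
time_s: 38.25
tool_pos: [554.5, -315.2, 172.0]
orientation: [-0.0, 0.999, 0.045, 0.0]
force: [0.9, 0.4, -1.8]
width: 43.3
```

```bash
python3 - <<'E'
from h import *
st()
t=fromcab(-157,54); print(t)
plan([((t[0]-30,t[1],170),14)],yaw_to=-79.5)
E
```

```text
t 38.25 p [ 554.5 -315.2  172. ] jawyaw -84.9 z [ 0.  0. -1.] F [ 0.9  0.4 -1.8] w 43.3 j [-0.6   0.27  1.45  0.    1.42  0.88]
[548.18826114 123.68478751   0.        ]
[{"dx":0.2,"dy":-31.5,"dz":0.1,"wx":-0,"wy":-0,"wz":-0.094},{"dx":3.2,"dy":-31.3,"dz":0.1,"wx":0,"wy":0,"wz":0},{"dx":3.2,"dy":-31.3,"dz":0.1,"wx":0,"wy":0,"wz":0},{"dx":3.2,"dy":-31.3,"dz":0.1,"wx":0,"wy":0,"wz":0},{"dx":3.2,"dy":-31.3,"dz":0.1,"wx":0,"wy":0,"wz":0},{"dx":3.2,"dy":-31.3,"dz":0.1,"wx":0,"wy":0,"wz":0},{"dx":3.2,"dy":-31.3,"dz":0.1,"wx":0,"wy":0,"wz":0},{"dx":3.2,"dy":-31.3,"dz":0.1,"wx":0,"wy":0,"wz":0},{"dx":3.2,"dy":-31.3,"dz":0.1,"wx":0,"wy":0,"wz":0},{"dx":3.2,"dy":-31.3,"dz":0.1,"wx":0,"wy":0,"wz":0}]
[{"dx":3.2,"dy":-31.3,"dz":0.1,"wx":0,"wy":0,"wz":0},{"dx":3.2,"dy":-31.3,"dz":0.1,"wx":0,"wy":0,"wz":0},{"dx":3.2,"dy":-31.3,"dz":0.1,"wx":0,"wy":0,"wz":0},{"dx":3.2,"dy":-31.3,"dz":0.1,"wx":0,"wy":0,"wz":0},{"dx":0,"dy":0,"dz":0,"wx":0,"wy":0,"wz":0},{"dx":0,"dy":0,"dz":0,"wx":0,"wy":0,"wz":0},{"dx":0,"dy":0,"dz":0,"wx":0,"wy":0,"wz":0},{"dx":0,"dy":0,"dz":0,"wx":0,"wy":0,"wz":0},{"dx":0,"dy":0,"dz":0,"wx":0,"wy":0,"wz":0},{"dx":0,"dy":0,"dz":0,"wx":0,"wy":0,"wz":0}]
```

>>> arm_command(
  plan=[
    {"dx":0,"dy":-30,"dz":-2,"wx":0,"wy":0,"wz":-0.095},
    {"dx":3,"dy":-32,"dz":-2,"wx":0,"wy":0,"wz":0},
    {"dx":3,"dy":-32,"dz":-2,"wx":0,"wy":0,"wz":0},
    {"dx":3,"dy":-32,"dz":-2,"wx":0,"wy":0,"wz":0},
    {"dx":3,"dy":-32,"dz":-2,"wx":0,"wy":0,"wz":0},
    {"dx":3,"dy":-32,"dz":-2,"wx":0,"wy":0,"wz":0},
    {"dx":3,"dy":-32,"dz":-2,"wx":0,"wy":0,"wz":0},
    {"dx":3,"dy":-32,"dz":-2,"wx":0,"wy":0,"wz":0},
    {"dx":3,"dy":-32,"dz":-2,"wx":0,"wy":0,"wz":0},
    {"dx":3,"dy":-32,"dz":0,"wx":0,"wy":0,"wz":0},
  ],
)

```text
time_s: 39.08
tool_pos: [523.0, 7.9, 192.6]
orientation: [0.003, 0.996, 0.089, 0.002]
force: [0.0, -0.1, -1.6]
width: 43.4
```

```bash
python3 - <<'E'
from h import *
st()
t=fromcab(-157,54); print(t)
plan([((t[0],t[1],165),7)],yaw_to=-79.5)
E
```

```text
t 39.08 p [523.    7.9 192.6] jawyaw -79.8 z [ 0.005 -0.005 -1.   ] F [ 0.  -0.1 -1.6] w 43.4 j [-0.08 -0.06  1.76 -0.    1.43  1.31]
[548.18826114 123.68478751   0.        ]
[{"dx":6.5,"dy":-15.7,"dz":3.9,"wx":0.006,"wy":-0.004,"wz":-0.005},{"dx":6.6,"dy":-15.6,"dz":3.9,"wx":0,"wy":0,"wz":0},{"dx":6.6,"dy":-15.6,"dz":3.9,"wx":0,"wy":0,"wz":0},{"dx":6.6,"dy":-15.6,"dz":3.9,"wx":0,"wy":0,"wz":0},{"dx":6.6,"dy":-15.6,"dz":3.9,"wx":0,"wy":0,"wz":0},{"dx":6.6,"dy":-15.6,"dz":3.9,"wx":0,"wy":0,"wz":0},{"dx":6.6,"dy":-15.6,"dz":3.9,"wx":0,"wy":0,"wz":0},{"dx":0,"dy":0,"dz":0,"wx":0,"wy":0,"wz":0},{"dx":0,"dy":0,"dz":0,"wx":0,"wy":0,"wz":0},{"dx":0,"dy":0,"dz":0,"wx":0,"wy":0,"wz":0}]
```

>>> arm_command(
  plan=[
    {"dx":5,"dy":-14,"dz":2,"wx":0.006,"wy":-0.004,"wz":-0.005},
    {"dx":6,"dy":-15,"dz":2,"wx":0,"wy":0,"wz":0},
    {"dx":6,"dy":-15,"dz":3,"wx":0,"wy":0,"wz":0},
    {"dx":6,"dy":-15,"dz":4,"wx":0,"wy":0,"wz":0},
    {"dx":6,"dy":-14,"dz":5,"wx":0,"wy":0,"wz":0},
    {"dx":6,"dy":-10,"dz":6,"wx":0,"wy":0,"wz":0},
    {"dx":5,"dy":-6,"dz":6,"wx":0,"wy":0,"wz":0},
    {"dx":2,"dy":-2,"dz":4,"wx":0,"wy":0,"wz":0},
    {"dx":0,"dy":0,"dz":0,"wx":0,"wy":0,"wz":0},
    {"dx":0,"dy":0,"dz":0,"wx":0,"wy":0,"wz":0},
  ],
)

```text
time_s: 39.92
tool_pos: [545.0, 117.2, 157.5]
orientation: [-0.001, 0.995, 0.096, -0.002]
force: [0.8, -0.1, -1.3]
width: 43.6
```

```bash
python3 - <<'E'
from h import *
st(); print(delta(fromcab(-157,54,90),np.radians(-79.5)))
c=arm.capture("wrist");cv2.imwrite("pics/w15.png",c["frame"][:,:,::-1])
P=tocab(cloud(c)).reshape(-1,3)
F=P[(P[:,0]>-150)&(P[:,0]<-102)&(P[:,1]>-20)&(P[:,2]>60)&(P[:,2]<112)]; print("knobs",len(F),np.percentile(F,[0,2,50,98,100],axis=0).round(1) if len(F) else "")
E
```

```text
t 39.92 p [545.  117.2 157.5] jawyaw -79.0 z [-0.003  0.001 -1.   ] F [ 0.8 -0.1 -1.3] w 43.6 j [0.12 0.07 1.7  0.   1.37 1.5 ]
(array([ 4.57986054, -5.61189704, 67.5433691 ]), array([-0.00210007,  0.00309125,  0.00879462]))
knobs 637 [[-107.7   46.6   86.5]
 [-107.4   47.2   89.2]
 [-104.3   78.9   94.9]
 [-102.1   92.    97.2]
 [-102.    93.    98.1]]
```

View pics/w15.png

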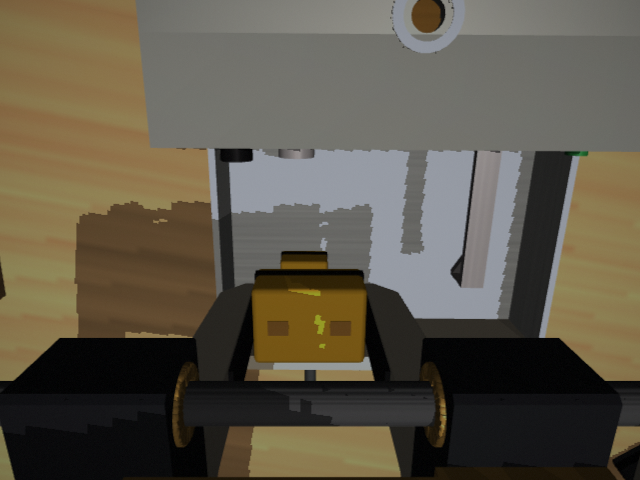

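Pack B is over the drawer. The knobs stick out only to x = -108, so the gripper body clears them. Aligning and lowering.

>>> arm_command(
  plan=[
    {"dx":2,"dy":-3,"dz":0,"wx":-0.002,"wy":0.003,"wz":0.009},
    {"dx":2,"dy":-2,"dz":3,"wx":0,"wy":0,"wz":0},
    {"dx":1,"dy":-1,"dz":8,"wx":0,"wy":0,"wz":0},
    {"dx":0,"dy":0,"dz":10,"wx":0,"wy":0,"wz":0},
    {"dx":0,"dy":0,"dz":10,"wx":0,"wy":0,"wz":0},
    {"dx":0,"dy":0,"dz":10,"wx":0,"wy":0,"wz":0},
    {"dx":0,"dy":0,"dz":10,"wx":0,"wy":0,"wz":0},
    {"dx":0,"dy":0,"dz":4,"wx":0,"wy":0,"wz":0},
    {"dx":0,"dy":0,"dz":0,"wx":0,"wy":0,"wz":0},
    {"dx":0,"dy":0,"dz":0,"wx":0,"wy":0,"wz":0},
  ],
)

```text
time_s: 40.8
tool_pos: [548.3, 121.7, 95.6]
orientation: [0.0, 0.996, 0.089, -0.001]
force: [-0.0, -0.6, -1.5]
width: 44.2
```

```bash
python3 - <<'E'
from h import *
st(); print(delta(fromcab(-157,54,37.5),np.radians(-79.5)))
E
```

```text
t 40.8 p [548.3 121.7  95.6] jawyaw -79.8 z [-0.002 -0.001 -1.   ] F [-0.  -0.6 -1.5] w 44.2 j [ 0.13  0.14  1.74 -0.    1.26  1.52]
(array([ 0.40085756, -2.04480161, 58.05021941]), array([ 0.00063377,  0.00180346, -0.00494158]))
```

>>> arm_command(
  plan=[
    {"dx":0,"dy":-1.5,"dz":2,"wx":0,"wy":0.002,"wz":-0.005},
    {"dx":0,"dy":-0.5,"dz":6,"wx":0,"wy":0,"wz":0},
    {"dx":0,"dy":0,"dz":8,"wx":0,"wy":0,"wz":0},
    {"dx":0,"dy":0,"dz":8,"wx":0,"wy":0,"wz":0},
    {"dx":0,"dy":0,"dz":8,"wx":0,"wy":0,"wz":0},
    {"dx":0,"dy":0,"dz":7,"wx":0,"wy":0,"wz":0},
    {"dx":0,"dy":0,"dz":5,"wx":0,"wy":0,"wz":0},
    {"dx":0,"dy":0,"dz":3,"wx":0,"wy":0,"wz":0},
    {"dx":0,"dy":0,"dz":0,"wx":0,"wy":0,"wz":0},
    {"dx":0,"dy":0,"dz":0,"wx":0,"wy":0,"wz":0},
  ],
)

```text
time_s: 41.63
tool_pos: [548.4, 124.0, 44.0]
orientation: [0.0, 0.996, 0.092, 0.001]
force: [0.5, 0.5, -1.5]
width: 43.3
```

```bash
python3 - <<'E'
from h import *
st(); print(delta(fromcab(-157,54,37.5),np.radians(-79.5)))
E
```

```text
t 41.63 p [548.4 124.   44. ] jawyaw -79.5 z [ 0.002 -0.    -1.   ] F [ 0.5  0.5 -1.5] w 43.3 j [ 0.13  0.21  1.77 -0.    1.16  1.52]
(array([-0.24731821,  0.22419274,  6.52897561]), array([ 0.00069602, -0.00148948,  0.00078998]))
```

>>> arm_command(
  plan=[
    {"dx":0,"dy":0,"dz":1.5,"wx":0,"wy":-0.0015,"wz":0},
    {"dx":0,"dy":0,"dz":1.5,"wx":0,"wy":0,"wz":0},
    {"dx":0,"dy":0,"dz":1.5,"wx":0,"wy":0,"wz":0},
    {"dx":0,"dy":0,"dz":1,"wx":0,"wy":0,"wz":0},
    {"dx":0,"dy":0,"dz":0.7,"wx":0,"wy":0,"wz":0},
    {"dx":0,"dy":0,"dz":0.3,"wx":0,"wy":0,"wz":0},
    {"dx":0,"dy":0,"dz":0,"wx":0,"wy":0,"wz":0},
    {"dx":0,"dy":0,"dz":0,"wx":0,"wy":0,"wz":0},
    {"dx":0,"dy":0,"dz":0,"wx":0,"wy":0,"wz":0},
    {"dx":0,"dy":0,"dz":0,"wx":0,"wy":0,"wz":0},
  ],
)

```text
time_s: 42.47
tool_pos: [549.9, 124.1, 38.7]
orientation: [0.0, 0.996, 0.092, 0.001]
force: [0.3, -0.7, -2.1]
width: 43.8
```

```bash
python3 - <<'E'
from h import *
st()
E
```

```text
t 42.47 p [549.9 124.1  38.7] jawyaw -79.5 z [ 0.003 -0.    -1.   ] F [ 0.3 -0.7 -2.1] w 43.8 j [ 0.13  0.22  1.77 -0.    1.15  1.52]
```

>>> arm_command(
  plan=[
    {"dx":0,"dy":0,"dz":0.7,"wx":0,"wy":-0.003,"wz":0},
    {"dx":0,"dy":0,"dz":0.7,"wx":0,"wy":0,"wz":0},
    {"dx":0,"dy":0,"dz":0.4,"wx":0,"wy":0,"wz":0},
    {"dx":0,"dy":0,"dz":0,"wx":0,"wy":0,"wz":0},
    {"dx":0,"dy":0,"dz":0,"wx":0,"wy":0,"wz":0},
    {"dx":0,"dy":0,"dz":0,"wx":0,"wy":0,"wz":0},
    {"dx":0,"dy":0,"dz":0,"wx":0,"wy":0,"wz":0},
    {"dx":0,"dy":0,"dz":0,"wx":0,"wy":0,"wz":0},
    {"dx":0,"dy":0,"dz":0,"wx":0,"wy":0,"wz":0},
    {"dx":0,"dy":0,"dz":0,"wx":0,"wy":0,"wz":0},
  ],
)

```text
time_s: 43.3
tool_pos: [550.4, 124.2, 37.5]
orientation: [0.0, 0.996, 0.092, 0.0]
force: [0.1, 0.2, -0.4]
width: 43.9
```

>>> arm_command(
  plan=[
    {"dx":0,"dy":0,"dz":0,"wx":0,"wy":0,"wz":0},
    {"dx":0,"dy":0,"dz":0,"wx":0,"wy":0,"wz":0},
    {"dx":0,"dy":0,"dz":0,"wx":0,"wy":0,"wz":0},
    {"dx":0,"dy":0,"dz":0,"wx":0,"wy":0,"wz":0},
    {"dx":0,"dy":0,"dz":-2,"wx":0,"wy":0,"wz":0},
    {"dx":0,"dy":0,"dz":-6,"wx":0,"wy":0,"wz":0},
    {"dx":0,"dy":0,"dz":-10,"wx":0,"wy":0,"wz":0},
    {"dx":0,"dy":0,"dz":-14,"wx":0,"wy":0,"wz":0},
    {"dx":0,"dy":0,"dz":-16,"wx":0,"wy":0,"wz":0},
    {"dx":0,"dy":0,"dz":-16,"wx":0,"wy":0,"wz":0},
  ],
  claw=0.42,
)

```text
time_s: 44.13
tool_pos: [547.6, 123.9, 102.5]
orientation: [0.001, 0.996, 0.092, -0.003]
force: [0.4, -0.4, -0.2]
width: 54.0
```

>>> arm_command(
  plan=[
    {"dx":-2,"dy":0,"dz":-18,"wx":0,"wy":0,"wz":0},
    {"dx":-4,"dy":0,"dz":-20,"wx":0,"wy":0,"wz":0},
    {"dx":-6,"dy":4,"dz":-20,"wx":0,"wy":0,"wz":0},
    {"dx":-8,"dy":10,"dz":-16,"wx":0,"wy":0,"wz":0},
    {"dx":-8,"dy":16,"dz":-8,"wx":0,"wy":0,"wz":0},
    {"dx":-8,"dy":22,"dz":0,"wx":0,"wy":0,"wz":0},
    {"dx":-8,"dy":26,"dz":0,"wx":0,"wy":0,"wz":0},
    {"dx":-8,"dy":30,"dz":0,"wx":0,"wy":0,"wz":0},
    {"dx":-6,"dy":32,"dz":0,"wx":0,"wy":0,"wz":0},
    {"dx":-6,"dy":32,"dz":0,"wx":0,"wy":0,"wz":0},
  ],
  claw=0.2,
)

```text
time_s: 44.97
tool_pos: [519.9, -56.7, 208.2]
orientation: [0.001, 0.995, 0.097, 0.008]
force: [0.5, 0.0, 0.2]
width: 74.5
```

```bash
python3 - <<'E'
from h import *
st()
packs("wrist","pack1",tag="w16");packs("scene","pack1",tag="s3")
plan([((447,-310,180),10)],yaw_to=-40)
E
```

```text
t 44.97 p [519.9 -56.7 208.2] jawyaw -78.9 z [ 0.017  0.001 -1.   ] F [0.5 0.  0.2] w 74.5 j [-0.21 -0.08  1.76  0.    1.45  1.17]
pack1 0.86 [ 77. 133.] z 37.6 rect [549.  123.2] [31.3 44.6] 11.1
pack1 0.84 [ 91. 195.] z 37.6 rect [504.2 112.8] [43.4 32.4] 10.5
pack1 0.83 [323. 205.] z 40.3 rect [504.2 113.2] [43.9 31.3] 10.6
pack1 0.54 [342. 212.] z 41.0 rect [552.5 122.5] [26.3 39.5] 6.6
[{"dx":-12,"dy":23.5,"dz":2.6,"wx":0.001,"wy":-0.002,"wz":-0.114},{"dx":-14.6,"dy":22,"dz":2.6,"wx":0.001,"wy":-0.002,"wz":-0.114},{"dx":-17,"dy":20.2,"dz":2.6,"wx":0.001,"wy":-0.002,"wz":-0.114},{"dx":-19.2,"dy":18.1,"dz":2.6,"wx":0.001,"wy":-0.002,"wz":-0.114},{"dx":-21.1,"dy":15.8,"dz":2.7,"wx":0.001,"wy":-0.002,"wz":-0.114},{"dx":-22.8,"dy":13.3,"dz":2.7,"wx":0.001,"wy":-0.002,"wz":-0.114},{"dx":-24.2,"dy":10.6,"dz":2.7,"wx":0,"wy":0,"wz":0},{"dx":-24.2,"dy":10.6,"dz":2.7,"wx":0,"wy":0,"wz":0},{"dx":-24.2,"dy":10.6,"dz":2.7,"wx":0,"wy":0,"wz":0},{"dx":-24.2,"dy":10.6,"dz":2.7,"wx":0,"wy":0,"wz":0}]
```

View pics/w16.png

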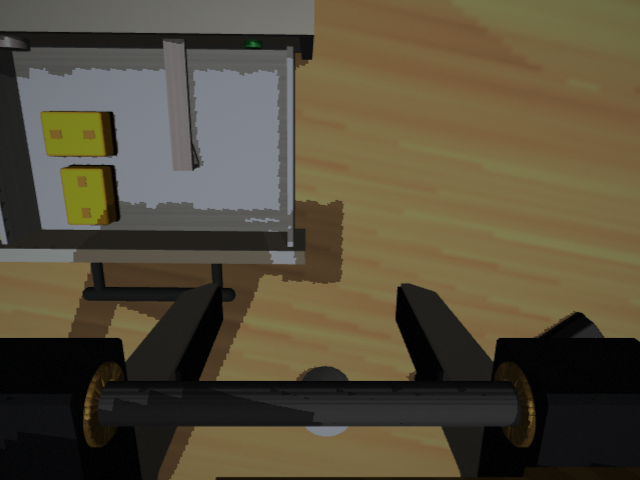

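View pics/s3.png

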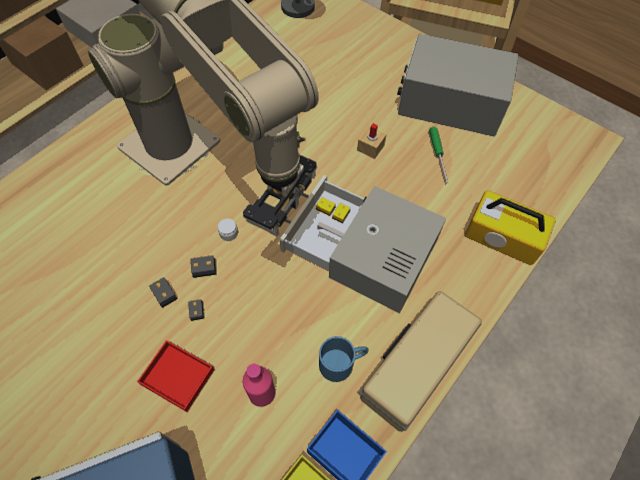

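Both yellow packs lie flat in the drawer, at (77,133) and (91,195), with tops at z 37.6. The bench has no other yellow packs. Now the small grey pack.

>>> arm_command(
  plan=[
    {"dx":-12,"dy":24,"dz":2,"wx":0.001,"wy":-0.002,"wz":-0.115},
    {"dx":-15,"dy":22,"dz":2,"wx":0.001,"wy":-0.002,"wz":-0.115},
    {"dx":-17,"dy":20,"dz":2,"wx":0.001,"wy":-0.002,"wz":-0.115},
    {"dx":-19,"dy":18,"dz":2,"wx":0.001,"wy":-0.002,"wz":-0.115},
    {"dx":-21,"dy":16,"dz":2,"wx":0.001,"wy":-0.002,"wz":-0.115},
    {"dx":-23,"dy":13,"dz":2,"wx":0.001,"wy":-0.002,"wz":-0.115},
    {"dx":-24,"dy":11,"dz":2,"wx":0,"wy":0,"wz":0},
    {"dx":-24,"dy":11,"dz":2,"wx":0,"wy":0,"wz":0},
    {"dx":-16,"dy":8,"dz":0,"wx":0,"wy":0,"wz":0},
    {"dx":-8,"dy":4,"dz":0,"wx":0,"wy":0,"wz":0},
  ],
)

```text
time_s: 46.0
tool_pos: [463.6, -280.6, 194.0]
orientation: [-0.0, 0.893, 0.45, 0.004]
force: [0.1, 0.0, -0.2]
width: 74.4
```

```bash
python3 - <<'E'
from h import *
st()
plan([((447,-310,160),7)],yaw_to=-39)
E
```

```text
t 46.0 p [ 463.6 -280.6  194. ] jawyaw -36.5 z [ 0.007  0.004 -1.   ] F [ 0.1  0.  -0.2] w 74.4 j [-0.64 -0.01  1.71  0.01  1.43 -0.01]
[{"dx":-4.8,"dy":0.6,"dz":4.8,"wx":0.003,"wy":-0.007,"wz":0.044},{"dx":-4.8,"dy":0.8,"dz":4.9,"wx":0,"wy":0,"wz":0},{"dx":-4.8,"dy":0.8,"dz":4.9,"wx":0,"wy":0,"wz":0},{"dx":-4.8,"dy":0.8,"dz":4.9,"wx":0,"wy":0,"wz":0},{"dx":-4.8,"dy":0.8,"dz":4.9,"wx":0,"wy":0,"wz":0},{"dx":-4.8,"dy":0.8,"dz":4.9,"wx":0,"wy":0,"wz":0},{"dx":-4.8,"dy":0.8,"dz":4.9,"wx":0,"wy":0,"wz":0},{"dx":0,"dy":0,"dz":0,"wx":0,"wy":0,"wz":0},{"dx":0,"dy":0,"dz":0,"wx":0,"wy":0,"wz":0},{"dx":0,"dy":0,"dz":0,"wx":0,"wy":0,"wz":0}]
```

>>> arm_command(
  plan=[
    {"dx":-6,"dy":1,"dz":0,"wx":0.003,"wy":-0.007,"wz":0.044},
    {"dx":-6,"dy":1,"dz":2,"wx":0,"wy":0,"wz":0},
    {"dx":-6,"dy":1,"dz":6,"wx":0,"wy":0,"wz":0},
    {"dx":-5,"dy":1,"dz":10,"wx":0,"wy":0,"wz":0},
    {"dx":-2,"dy":0,"dz":12,"wx":0,"wy":0,"wz":0},
    {"dx":0,"dy":0,"dz":12,"wx":0,"wy":0,"wz":0},
    {"dx":0,"dy":0,"dz":8,"wx":0,"wy":0,"wz":0},
    {"dx":0,"dy":0,"dz":4,"wx":0,"wy":0,"wz":0},
    {"dx":0,"dy":0,"dz":0,"wx":0,"wy":0,"wz":0},
    {"dx":0,"dy":0,"dz":0,"wx":0,"wy":0,"wz":0},
  ],
)

```text
time_s: 46.83
tool_pos: [451.8, -298.1, 132.4]
orientation: [-0.003, 0.901, 0.434, 0.0]
force: [-1.0, -0.0, -0.2]
width: 74.6
```

```bash
python3 - <<'E'
from h import *
st()
packs("wrist","spent",tag="w17")
print(delta((447.4,-315.3,80),np.radians(-39)))
E
```

```text
t 46.83 p [ 451.8 -298.1  132.4] jawyaw -38.5 z [-0.002  0.005 -1.   ] F [-1.  -0.  -0.2] w 74.6 j [-0.68  0.05  1.77  0.    1.33 -0.01]
spent 0.85 [143. 216.] z 31.6 rect [ 377.3 -222.3] [58.2 42.6] 49.4
spent 0.64 [321. 260.] z 23.8 rect [ 447.  -315.4] [32.  43.3] 50.6
spent 0.62 [244. 354.] z 31.7 rect [ 364.6 -330.5] [36.5 54.2] 52.2
(array([-16.285954  ,   7.11660016,  52.95277942]), array([-0.00356737, -0.00284625,  0.00861161]))
```

View pics/w17.png

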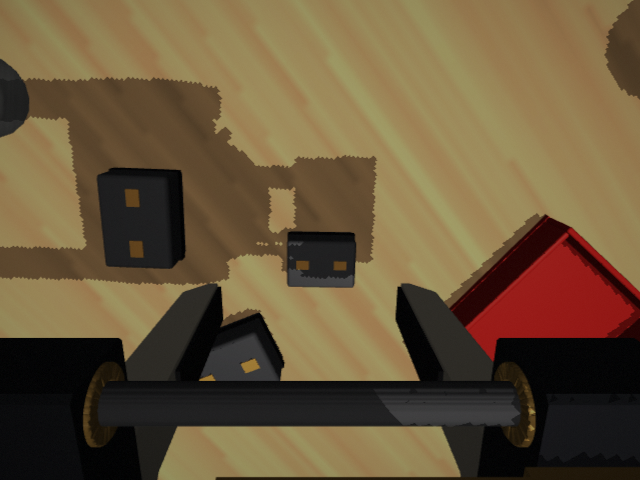

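The target at (321,260), 32x43x24 mm, is clearly the smallest of the three. Descending on it.

>>> arm_command(
  plan=[
    {"dx":-5,"dy":2,"dz":0,"wx":-0.0035,"wy":-0.003,"wz":0.0085},
    {"dx":-5,"dy":2,"dz":2,"wx":0,"wy":0,"wz":0},
    {"dx":-4,"dy":2,"dz":5,"wx":0,"wy":0,"wz":0},
    {"dx":-1,"dy":1,"dz":9,"wx":0,"wy":0,"wz":0},
    {"dx":0,"dy":0,"dz":12,"wx":0,"wy":0,"wz":0},
    {"dx":0,"dy":0,"dz":12,"wx":0,"wy":0,"wz":0},
    {"dx":0,"dy":0,"dz":8,"wx":0,"wy":0,"wz":0},
    {"dx":0,"dy":0,"dz":4,"wx":0,"wy":0,"wz":0},
    {"dx":0,"dy":0,"dz":0,"wx":0,"wy":0,"wz":0},
    {"dx":0,"dy":0,"dz":0,"wx":0,"wy":0,"wz":0},
  ],
)

```text
time_s: 47.77
tool_pos: [448.0, -317.0, 76.0]
orientation: [0.001, 0.903, 0.43, 0.0]
force: [-0.6, -0.2, -0.4]
width: 74.5
```

```bash
python3 - <<'E'
from h import *
st()
print(delta((447.2,-315.4,22),np.radians(-39.2)))
E
```

```text
t 47.77 p [ 448. -317.   76.] jawyaw -39.1 z [ 0.001 -0.002 -1.   ] F [-0.6 -0.2 -0.4] w 74.5 j [-0.71  0.13  1.79 -0.    1.21 -0.03]
(array([ 0.77400463, -1.72477351, 54.00487638]), array([0.00193615, 0.00049854, 0.00204672]))
```

>>> arm_command(
  plan=[
    {"dx":0.5,"dy":-1.5,"dz":3,"wx":0.002,"wy":0,"wz":0},
    {"dx":0,"dy":0,"dz":8,"wx":0,"wy":0,"wz":0},
    {"dx":0,"dy":0,"dz":10,"wx":0,"wy":0,"wz":0},
    {"dx":0,"dy":0,"dz":10,"wx":0,"wy":0,"wz":0},
    {"dx":0,"dy":0,"dz":9,"wx":0,"wy":0,"wz":0},
    {"dx":0,"dy":0,"dz":6,"wx":0,"wy":0,"wz":0},
    {"dx":0,"dy":0,"dz":3,"wx":0,"wy":0,"wz":0},
    {"dx":0,"dy":0,"dz":0,"wx":0,"wy":0,"wz":0},
    {"dx":0,"dy":0,"dz":0,"wx":0,"wy":0,"wz":0},
    {"dx":0,"dy":0,"dz":0,"wx":0,"wy":0,"wz":0},
  ],
)

```text
time_s: 48.6
tool_pos: [447.2, -315.2, 21.7]
orientation: [-0.0, 0.903, 0.43, -0.0]
force: [0.7, 0.4, -0.3]
width: 74.4
```

```bash
python3 - <<'E'
from h import *
st()
print(delta((447.2,-315.4,22),np.radians(-39.2)))
E
```

```text
t 48.6 p [ 447.2 -315.2   21.7] jawyaw -39.0 z [-0.001 -0.    -1.   ] F [ 0.7  0.4 -0.3] w 74.4 j [-0.71  0.21  1.82 -0.    1.11 -0.03]
(array([-0.20213627,  0.12555347, -0.2755495 ]), array([-0.00039425,  0.00046702,  0.0027291 ]))
```

>>> arm_command(
  plan=[
    {"dx":0,"dy":0,"dz":0,"wx":0,"wy":0,"wz":0},
    {"dx":0,"dy":0,"dz":0,"wx":0,"wy":0,"wz":0},
    {"dx":0,"dy":0,"dz":0,"wx":0,"wy":0,"wz":0},
    {"dx":0,"dy":0,"dz":0,"wx":0,"wy":0,"wz":0},
    {"dx":0,"dy":0,"dz":0,"wx":0,"wy":0,"wz":0},
    {"dx":0,"dy":0,"dz":0,"wx":0,"wy":0,"wz":0},
    {"dx":0,"dy":0,"dz":0,"wx":0,"wy":0,"wz":0},
    {"dx":0,"dy":0,"dz":0,"wx":0,"wy":0,"wz":0},
    {"dx":0,"dy":0,"dz":0,"wx":0,"wy":0,"wz":0},
    {"dx":0,"dy":0,"dz":0,"wx":0,"wy":0,"wz":0},
  ],
  claw=1,
  newtons=25,
)

```text
time_s: 49.43
tool_pos: [448.4, -316.2, 23.8]
orientation: [0.001, 0.903, 0.43, 0.0]
force: [0.2, -0.4, -0.7]
width: 44.0
```

>>> arm_command(
  plan=[
    {"dx":0,"dy":0,"dz":-3,"wx":0,"wy":0,"wz":0},
    {"dx":0,"dy":0,"dz":-8,"wx":0,"wy":0,"wz":0},
    {"dx":0,"dy":0,"dz":-12,"wx":0,"wy":0,"wz":0},
    {"dx":0,"dy":0,"dz":-16,"wx":0,"wy":0,"wz":0},
    {"dx":0,"dy":0,"dz":-18,"wx":0,"wy":0,"wz":0},
    {"dx":0,"dy":0,"dz":-18,"wx":0,"wy":0,"wz":0},
    {"dx":0,"dy":0,"dz":-14,"wx":0,"wy":0,"wz":0},
    {"dx":0,"dy":0,"dz":-8,"wx":0,"wy":0,"wz":0},
    {"dx":0,"dy":0,"dz":0,"wx":0,"wy":0,"wz":0},
    {"dx":0,"dy":0,"dz":0,"wx":0,"wy":0,"wz":0},
  ],
)

```text
time_s: 50.27
tool_pos: [448.2, -315.9, 132.0]
orientation: [0.002, 0.903, 0.43, 0.001]
force: [-0.0, 0.8, -2.0]
width: 43.8
```

```bash
python3 - <<'E'
from h import *
st()
plan([((529.5,-454.5,125),8)],yaw_to=-39)
E
```

```text
t 50.27 p [ 448.2 -315.9  132. ] jawyaw -39.0 z [ 0.004 -0.004 -1.   ] F [-0.   0.8 -2. ] w 43.8 j [-0.71  0.06  1.76 -0.    1.32 -0.03]
[{"dx":-7.1,"dy":18.8,"dz":1,"wx":0.005,"wy":0.001,"wz":-0.001},{"dx":-7.1,"dy":18.8,"dz":0.9,"wx":0,"wy":0,"wz":0},{"dx":-7.1,"dy":18.8,"dz":0.9,"wx":0,"wy":0,"wz":0},{"dx":-7.1,"dy":18.8,"dz":0.9,"wx":0,"wy":0,"wz":0},{"dx":-7.1,"dy":18.8,"dz":0.9,"wx":0,"wy":0,"wz":0},{"dx":-7.1,"dy":18.8,"dz":0.9,"wx":0,"wy":0,"wz":0},{"dx":-7.1,"dy":18.8,"dz":0.9,"wx":0,"wy":0,"wz":0},{"dx":-7.1,"dy":18.8,"dz":0.9,"wx":0,"wy":0,"wz":0},{"dx":0,"dy":0,"dz":0,"wx":0,"wy":0,"wz":0},{"dx":0,"dy":0,"dz":0,"wx":0,"wy":0,"wz":0}]
```

>>> arm_command(
  plan=[
    {"dx":-7,"dy":17,"dz":-1,"wx":0.005,"wy":0.001,"wz":0},
    {"dx":-7,"dy":19,"dz":0,"wx":0,"wy":0,"wz":0},
    {"dx":-7,"dy":19,"dz":0,"wx":0,"wy":0,"wz":0},
    {"dx":-7,"dy":19,"dz":0,"wx":0,"wy":0,"wz":0},
    {"dx":-7,"dy":19,"dz":0,"wx":0,"wy":0,"wz":0},
    {"dx":-7,"dy":19,"dz":0,"wx":0,"wy":0,"wz":0},
    {"dx":-6,"dy":16,"dz":0,"wx":0,"wy":0,"wz":0},
    {"dx":-4,"dy":10,"dz":0,"wx":0,"wy":0,"wz":0},
    {"dx":-1,"dy":4,"dz":0,"wx":0,"wy":0,"wz":0},
    {"dx":0,"dy":0,"dz":0,"wx":0,"wy":0,"wz":0},
  ],
)

```text
time_s: 51.1
tool_pos: [523.9, -447.5, 120.2]
orientation: [-0.008, 0.903, 0.431, -0.003]
force: [-0.2, 0.4, -1.3]
width: 43.8
```

```bash
python3 - <<'E'
from h import *
st()
print(delta((529.5,-454.5,75),np.radians(-39)))
c=arm.capture("wrist");cv2.imwrite("pics/w18.png",c["frame"][:,:,::-1])
E
```

```text
t 51.1 p [ 523.9 -447.5  120.2] jawyaw -39.0 z [-0.011  0.012 -1.   ] F [-0.2  0.4 -1.3] w 43.8 j [-0.78  0.46  1.31  0.    1.39 -0.1 ]
(array([-1.98219012,  9.4894147 , 45.03728377]), array([-0.0159259 , -0.00199964,  0.00012588]))
```

View pics/w18.png

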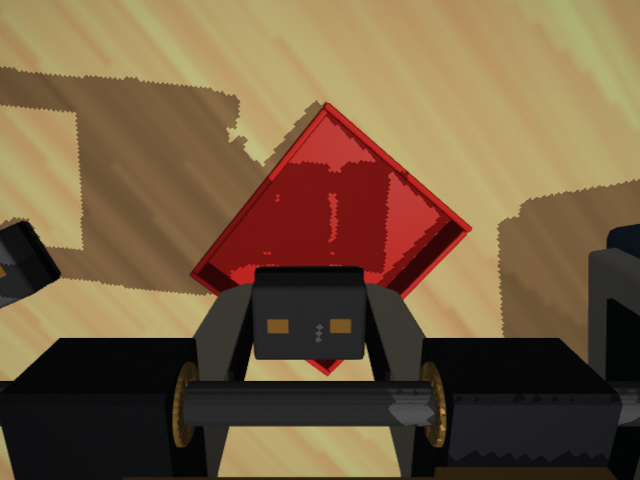

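```bash
python3 - <<'E'
from h import *
c=arm.capture("top"); P=cloud(c).reshape(-1,3)
q=P[(P[:,2]>80)&(P[:,1]<-500)&(P[:,0]>500)]
d=(q[:,:2]-np.array([529.5,-454.5])); j=np.radians(-39); a=d@np.array([np.cos(j),np.sin(j)]); b=d@np.array([-np.sin(j),np.cos(j)])
o=np.maximum(abs(a)-94,0)**2+np.maximum(abs(b)-37.5,0)**2
k=np.argsort(o)[:5]; print(q[k].round(0),np.sqrt(o[k]).round())
E
```

```text
[[ 531. -503.  505.]
 [ 536. -501.  500.]
 [ 534. -502.  503.]
 [ 529. -501.  509.]
 [ 527. -502.  506.]] [0. 0. 0. 0. 1.]
```

```bash
python3 - <<'E'
from h import *
c=arm.capture("top"); W=cloud(c)
for (u,v) in [(520,210),(508,212),(512,190),(560,245),(570,135),(515,205)]: print((u,v),W[v,u].round(0))
P=W.reshape(-1,3)
q=P[(P[:,2]>80)&(P[:,2]<300)&(P[:,1]<-535)&(P[:,0]>400)]
d=(q[:,:2]-np.array([529.5,-454.5])); j=np.radians(-39); a=d@np.array([np.cos(j),np.sin(j)]); b=d@np.array([-np.sin(j),np.cos(j)])
o=np.sqrt(np.maximum(abs(a)-94,0)**2+np.maximum(abs(b)-37.5,0)**2)
k=np.argsort(o)[:5]; print(q[k].round(0),o[k].round())
E
```

```text
(520, 210) [ 594. -429.  520.]
(508, 212) [ 660. -557.   87.]
(512, 190) [ 728. -583.   58.]
(560, 245) [ 520. -509.  514.]
(570, 135) [ 843. -693.  205.]
(515, 205) [ 668. -554.  153.]
[[ 629. -578.  188.]
 [ 651. -553.   90.]
 [ 637. -571.  188.]
 [ 646. -562.  201.]
 [ 624. -588.  183.]] [61. 62. 63. 64. 64.]
```

61 mm of clearance to the blue machine, so I'll lower into the tray.

>>> arm_command(
  plan=[
    {"dx":-1,"dy":4,"dz":0,"wx":-0.016,"wy":-0.002,"wz":0},
    {"dx":-1,"dy":4,"dz":3,"wx":0,"wy":0,"wz":0},
    {"dx":0,"dy":1,"dz":8,"wx":0,"wy":0,"wz":0},
    {"dx":0,"dy":0,"dz":12,"wx":0,"wy":0,"wz":0},
    {"dx":0,"dy":0,"dz":14,"wx":0,"wy":0,"wz":0},
    {"dx":0,"dy":0,"dz":14,"wx":0,"wy":0,"wz":0},
    {"dx":0,"dy":0,"dz":12,"wx":0,"wy":0,"wz":0},
    {"dx":0,"dy":0,"dz":8,"wx":0,"wy":0,"wz":0},
    {"dx":0,"dy":0,"dz":4,"wx":0,"wy":0,"wz":0},
    {"dx":0,"dy":0,"dz":0,"wx":0,"wy":0,"wz":0},
  ],
)

```text
time_s: 52.08
tool_pos: [528.2, -450.7, 35.6]
orientation: [-0.001, 0.902, 0.432, -0.0]
force: [0.5, 0.3, -0.7]
width: 43.8
```

```bash
python3 - <<'E'
from h import *
st()
print(delta((529.5,-454.5,27.5),np.radians(-39)))
E
```

```text
t 52.08 p [ 528.2 -450.7   35.6] jawyaw -38.9 z [-0.001  0.002 -1.   ] F [ 0.5  0.3 -0.7] w 43.8 j [-0.78  0.54  1.36  0.    1.24 -0.1 ]
(array([-2.1746514 ,  3.3757359 ,  8.08904725]), array([-0.00203735, -0.00048601,  0.00241674]))
```

>>> arm_command(
  plan=[
    {"dx":-1,"dy":2,"dz":2,"wx":0,"wy":0,"wz":0},
    {"dx":-1,"dy":1,"dz":2,"wx":0,"wy":0,"wz":0},
    {"dx":0,"dy":0,"dz":2,"wx":0,"wy":0,"wz":0},
    {"dx":0,"dy":0,"dz":1.5,"wx":0,"wy":0,"wz":0},
    {"dx":0,"dy":0,"dz":1,"wx":0,"wy":0,"wz":0},
    {"dx":0,"dy":0,"dz":0,"wx":0,"wy":0,"wz":0},
    {"dx":0,"dy":0,"dz":0,"wx":0,"wy":0,"wz":0},
    {"dx":0,"dy":0,"dz":0,"wx":0,"wy":0,"wz":0},
    {"dx":0,"dy":0,"dz":0,"wx":0,"wy":0,"wz":0},
    {"dx":0,"dy":0,"dz":0,"wx":0,"wy":0,"wz":0},
  ],
)

```text
time_s: 52.92
tool_pos: [531.0, -456.3, 29.6]
orientation: [0.001, 0.902, 0.432, 0.001]
force: [-0.4, -0.1, -1.2]
width: 43.7
```

```bash
python3 - <<'E'
from h import *
st()
E
```

```text
t 52.92 p [ 531.  -456.3   29.6] jawyaw -38.9 z [ 0.002 -0.002 -1.   ] F [-0.4 -0.1 -1.2] w 43.7 j [-0.78  0.56  1.35  0.    1.23 -0.1 ]
```

>>> arm_command(
  plan=[
    {"dx":0,"dy":0,"dz":1,"wx":0,"wy":0,"wz":0},
    {"dx":0,"dy":0,"dz":1,"wx":0,"wy":0,"wz":0},
    {"dx":0,"dy":0,"dz":0.8,"wx":0,"wy":0,"wz":0},
    {"dx":0,"dy":0,"dz":0,"wx":0,"wy":0,"wz":0},
    {"dx":0,"dy":0,"dz":0,"wx":0,"wy":0,"wz":0},
    {"dx":0,"dy":0,"dz":0,"wx":0,"wy":0,"wz":0},
    {"dx":0,"dy":0,"dz":0,"wx":0,"wy":0,"wz":0},
    {"dx":0,"dy":0,"dz":0,"wx":0,"wy":0,"wz":0},
    {"dx":0,"dy":0,"dz":0,"wx":0,"wy":0,"wz":0},
    {"dx":0,"dy":0,"dz":0,"wx":0,"wy":0,"wz":0},
  ],
)

```text
time_s: 53.75
tool_pos: [531.4, -456.5, 27.8]
orientation: [0.002, 0.902, 0.432, 0.001]
force: [0.3, 1.5, 0.8]
width: 43.7
```

>>> arm_command(
  plan=[
    {"dx":0,"dy":0,"dz":0,"wx":0,"wy":0,"wz":0},
    {"dx":0,"dy":0,"dz":0,"wx":0,"wy":0,"wz":0},
    {"dx":0,"dy":0,"dz":0,"wx":0,"wy":0,"wz":0},
    {"dx":0,"dy":0,"dz":0,"wx":0,"wy":0,"wz":0},
    {"dx":0,"dy":0,"dz":-2,"wx":0,"wy":0,"wz":0},
    {"dx":0,"dy":0,"dz":-6,"wx":0,"wy":0,"wz":0},
    {"dx":0,"dy":0,"dz":-10,"wx":0,"wy":0,"wz":0},
    {"dx":0,"dy":0,"dz":-16,"wx":0,"wy":0,"wz":0},
    {"dx":0,"dy":0,"dz":-20,"wx":0,"wy":0,"wz":0},
    {"dx":0,"dy":0,"dz":-20,"wx":0,"wy":0,"wz":0},
  ],
  claw=0.4,
)

```text
time_s: 54.58
tool_pos: [528.6, -453.8, 100.7]
orientation: [-0.003, 0.902, 0.432, -0.001]
force: [-0.3, -0.5, 0.7]
width: 55.7
```

>>> arm_command(
  plan=[
    {"dx":2,"dy":-4,"dz":-20,"wx":0,"wy":0,"wz":0},
    {"dx":4,"dy":-10,"dz":-20,"wx":0,"wy":0,"wz":0},
    {"dx":6,"dy":-16,"dz":-20,"wx":0,"wy":0,"wz":0},
    {"dx":8,"dy":-18,"dz":-10,"wx":0,"wy":0,"wz":0},
    {"dx":10,"dy":-18,"dz":0,"wx":0,"wy":0,"wz":0},
    {"dx":12,"dy":-18,"dz":0,"wx":0,"wy":0,"wz":0},
    {"dx":12,"dy":-18,"dz":0,"wx":0,"wy":0,"wz":0},
    {"dx":12,"dy":-18,"dz":0,"wx":0,"wy":0,"wz":0},
    {"dx":8,"dy":-10,"dz":0,"wx":0,"wy":0,"wz":0},
    {"dx":0,"dy":0,"dz":0,"wx":0,"wy":0,"wz":0},
  ],
  claw=1,
)

```text
time_s: 55.42
tool_pos: [475.8, -314.3, 195.1]
orientation: [0.01, 0.903, 0.431, 0.004]
force: [-0.7, 0.5, 1.0]
width: 0.3
```

```bash
python3 - <<'E'
from h import *
st()
packs("scene","spent",tag="s4"); packs("top","spent",tag="t4")
c=arm.capture("wrist");cv2.imwrite("pics/w19.png",c["frame"][:,:,::-1])
c=arm.capture("scene");W=tocab(cloud(c)); P=W.reshape(-1,3)
F=P[(P[:,0]>-310)&(P[:,0]<-255)&(abs(P[:,1])<80)&(P[:,2]>25)&(P[:,2]<70)];print("handle",np.percentile(F,[1,50,99],axis=0).round(1))
E
```

```text
t 55.42 p [ 475.8 -314.3  195.1] jawyaw -39.0 z [ 0.016 -0.014 -1.   ] F [-0.7  0.5  1. ] w 0.3 j [-0.67  0.05  1.65 -0.    1.42  0.01]
spent 0.73 [160. 287.] z 35.0 rect [ 346.8 -337.9] [30.2 46.7] 73.9
spent 0.7 [207. 264.] z 34.3 rect [ 383.8 -213.5] [37.  39.1] 52.5
spent 0.57 [177. 376.] z 30.6 rect [ 531.7 -455.7] [31.6 43.6] 49.6
spent 0.62 [433. 322.] z 37.3 rect [ 351.5 -335.4] [41.  55.5] 76.0
spent 0.53 [386. 311.] z 37.6 rect [ 383.5 -214.8] [35.3 39.3] 55.3
spent 0.33 [438. 198.] z 190.2 rect [ 703.6 -359.6] [26.2 26.2] 41.7
handle [[-284.1  -58.1   40.1]
 [-277.    -1.1   47.1]
 [-256.2   58.9   53. ]]
```

View pics/s4.png

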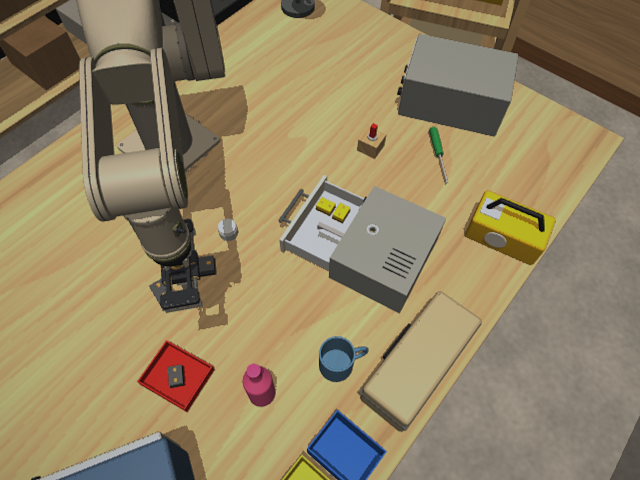

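The spent pack lies in the tray at (177,376), and both yellow packs are still in the drawer. Next I close the drawer with shut fingers pushing the handle near its middle, at y = +8, clear of the overhanging bar.

```bash
python3 - <<'E'
from h import *
t=fromcab(-325,8); print(t)
plan([((t[0],t[1],150),14)],yaw_to=-79.5)
E
```

```text
[391.38427084  47.83949348   0.        ]
[{"dx":16.4,"dy":-21.2,"dz":2.7,"wx":0.003,"wy":-0.001,"wz":0.101},{"dx":14.2,"dy":-22.7,"dz":2.7,"wx":0.003,"wy":-0.001,"wz":0.101},{"dx":11.8,"dy":-24,"dz":2.8,"wx":0.003,"wy":-0.001,"wz":0.101},{"dx":9.4,"dy":-25.1,"dz":2.8,"wx":0.003,"wy":-0.001,"wz":0.101},{"dx":6.8,"dy":-25.9,"dz":2.9,"wx":0.003,"wy":-0.001,"wz":0.101},{"dx":4.1,"dy":-26.4,"dz":3,"wx":0.003,"wy":-0.001,"wz":0.101},{"dx":1.5,"dy":-26.7,"dz":3.1,"wx":0.003,"wy":-0.001,"wz":0.101},{"dx":-1.2,"dy":-26.7,"dz":3.1,"wx":0,"wy":0,"wz":0},{"dx":-1.2,"dy":-26.7,"dz":3.1,"wx":0,"wy":0,"wz":0},{"dx":-1.2,"dy":-26.7,"dz":3.1,"wx":0,"wy":0,"wz":0}]
[{"dx":-1.2,"dy":-26.7,"dz":3.1,"wx":0,"wy":0,"wz":0},{"dx":-1.2,"dy":-26.7,"dz":3.1,"wx":0,"wy":0,"wz":0},{"dx":-1.2,"dy":-26.7,"dz":3.1,"wx":0,"wy":0,"wz":0},{"dx":-1.2,"dy":-26.7,"dz":3.1,"wx":0,"wy":0,"wz":0},{"dx":0,"dy":0,"dz":0,"wx":0,"wy":0,"wz":0},{"dx":0,"dy":0,"dz":0,"wx":0,"wy":0,"wz":0},{"dx":0,"dy":0,"dz":0,"wx":0,"wy":0,"wz":0},{"dx":0,"dy":0,"dz":0,"wx":0,"wy":0,"wz":0},{"dx":0,"dy":0,"dz":0,"wx":0,"wy":0,"wz":0},{"dx":0,"dy":0,"dz":0,"wx":0,"wy":0,"wz":0}]
```

View pics/w19.png

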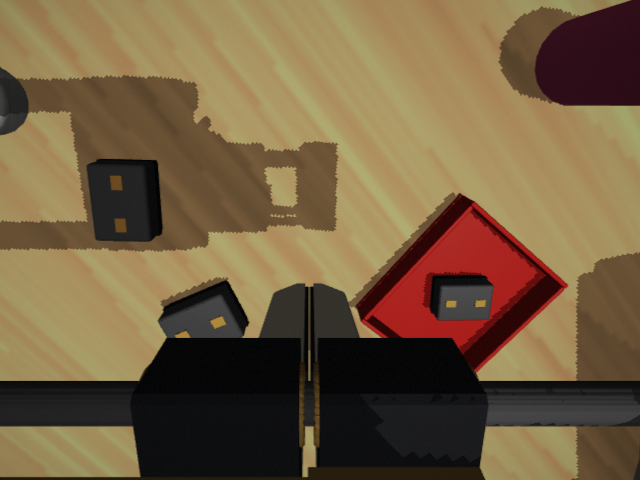

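The wrist view confirms the spent pack at (460,298), flat inside the tray, with the other greys undisturbed. On to the handle.

>>> arm_command(
  plan=[
    {"dx":16,"dy":-21,"dz":1,"wx":0.003,"wy":-0.001,"wz":0.1},
    {"dx":14,"dy":-23,"dz":1,"wx":0.003,"wy":-0.001,"wz":0.1},
    {"dx":12,"dy":-24,"dz":1,"wx":0.003,"wy":-0.001,"wz":0.1},
    {"dx":9,"dy":-25,"dz":1,"wx":0.003,"wy":-0.001,"wz":0.1},
    {"dx":7,"dy":-26,"dz":1,"wx":0.003,"wy":-0.001,"wz":0.1},
    {"dx":4,"dy":-26,"dz":1,"wx":0.003,"wy":-0.001,"wz":0.1},
    {"dx":1,"dy":-27,"dz":1,"wx":0.003,"wy":-0.001,"wz":0.1},
    {"dx":-1,"dy":-27,"dz":1,"wx":0,"wy":0,"wz":0},
    {"dx":-1,"dy":-27,"dz":1,"wx":0,"wy":0,"wz":0},
    {"dx":-1,"dy":-27,"dz":1,"wx":0,"wy":0,"wz":0},
  ],
)

```text
time_s: 56.55
tool_pos: [417.7, -56.2, 179.3]
orientation: [-0.001, 0.998, 0.068, -0.003]
force: [0.6, 0.8, 0.3]
width: 0.5
```

```bash
python3 - <<'E'
from h import *
st()
t=fromcab(-325,8)
plan([((t[0],t[1],140),7)],yaw_to=-79.5)
E
```

```text
t 56.55 p [417.7 -56.2 179.3] jawyaw -82.2 z [-0.006  0.001 -1.   ] F [0.6 0.8 0.3] w 0.5 j [-0.26 -0.33  2.03 -0.    1.45  1.18]
[{"dx":-1.7,"dy":-15.2,"dz":5.7,"wx":-0.002,"wy":0.006,"wz":-0.047},{"dx":-1,"dy":-15.3,"dz":5.6,"wx":0,"wy":0,"wz":0},{"dx":-1,"dy":-15.3,"dz":5.6,"wx":0,"wy":0,"wz":0},{"dx":-1,"dy":-15.3,"dz":5.6,"wx":0,"wy":0,"wz":0},{"dx":-1,"dy":-15.3,"dz":5.6,"wx":0,"wy":0,"wz":0},{"dx":-1,"dy":-15.3,"dz":5.6,"wx":0,"wy":0,"wz":0},{"dx":-1,"dy":-15.3,"dz":5.6,"wx":0,"wy":0,"wz":0},{"dx":0,"dy":0,"dz":0,"wx":0,"wy":0,"wz":0},{"dx":0,"dy":0,"dz":0,"wx":0,"wy":0,"wz":0},{"dx":0,"dy":0,"dz":0,"wx":0,"wy":0,"wz":0}]
```

>>> arm_command(
  plan=[
    {"dx":-2,"dy":-15,"dz":2,"wx":-0.002,"wy":0.006,"wz":-0.047},
    {"dx":-1,"dy":-15,"dz":4,"wx":0,"wy":0,"wz":0},
    {"dx":-1,"dy":-15,"dz":6,"wx":0,"wy":0,"wz":0},
    {"dx":-1,"dy":-15,"dz":7,"wx":0,"wy":0,"wz":0},
    {"dx":-1,"dy":-14,"dz":7,"wx":0,"wy":0,"wz":0},
    {"dx":-1,"dy":-11,"dz":7,"wx":0,"wy":0,"wz":0},
    {"dx":-1,"dy":-6,"dz":4,"wx":0,"wy":0,"wz":0},
    {"dx":0,"dy":-2,"dz":2,"wx":0,"wy":0,"wz":0},
    {"dx":0,"dy":0,"dz":0,"wx":0,"wy":0,"wz":0},
    {"dx":0,"dy":0,"dz":0,"wx":0,"wy":0,"wz":0},
  ],
)

```text
time_s: 57.38
tool_pos: [393.9, 38.9, 139.4]
orientation: [-0.0, 0.996, 0.093, -0.001]
force: [0.2, -0.1, -0.2]
width: 0.7
```

```bash
python3 - <<'E'
from h import *
st()
print(delta(fromcab(-325,8,46),np.radians(-79.5)))
c=arm.capture("wrist");cv2.imwrite("pics/w20.png",c["frame"][:,:,::-1])
P=tocab(cloud(c)).reshape(-1,3)
F=P[(P[:,0]>-310)&(P[:,0]<-262)&(abs(P[:,1])<80)&(P[:,2]>35)&(P[:,2]<60)];print("handle",np.percentile(F,[1,50,99],axis=0).round(1))
E
```

```text
t 57.38 p [393.9  38.9 139.4] jawyaw -79.4 z [-0.001  0.001 -1.   ] F [ 0.2 -0.1 -0.2] w 0.7 j [-0.03 -0.39  2.14  0.    1.39  1.35]
(array([-0.75479225, -9.21998119, 93.38813803]), array([-0.0007398 ,  0.00112074,  0.00233978]))
handle [[-284.5  -57.2   42.4]
 [-278.     0.3   46.2]
 [-262.9   57.4   48.4]]
```

View pics/w20.png

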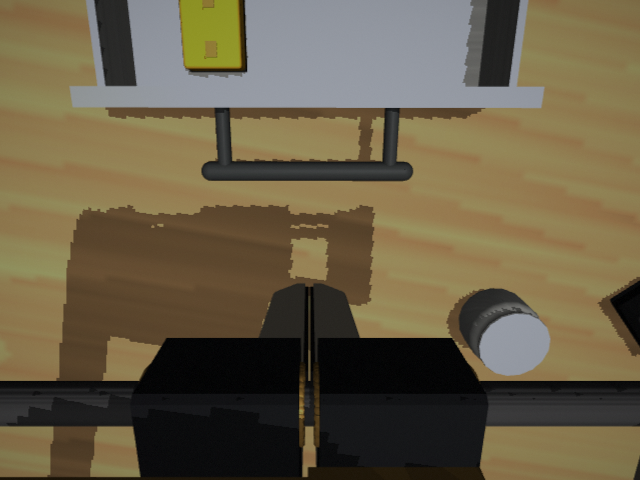

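The handle runs from (205,170) to (410,170), and the fingers sit in front of its middle. Lowering to handle height.

>>> arm_command(
  plan=[
    {"dx":0,"dy":-3,"dz":2,"wx":0,"wy":0,"wz":0},
    {"dx":0,"dy":-3,"dz":8,"wx":0,"wy":0,"wz":0},
    {"dx":0,"dy":-2,"dz":12,"wx":0,"wy":0,"wz":0},
    {"dx":0,"dy":0,"dz":14,"wx":0,"wy":0,"wz":0},
    {"dx":0,"dy":0,"dz":14,"wx":0,"wy":0,"wz":0},
    {"dx":0,"dy":0,"dz":14,"wx":0,"wy":0,"wz":0},
    {"dx":0,"dy":0,"dz":12,"wx":0,"wy":0,"wz":0},
    {"dx":0,"dy":0,"dz":7,"wx":0,"wy":0,"wz":0},
    {"dx":0,"dy":0,"dz":3,"wx":0,"wy":0,"wz":0},
    {"dx":0,"dy":0,"dz":0,"wx":0,"wy":0,"wz":0},
  ],
)

```text
time_s: 58.27
tool_pos: [395.0, 45.4, 49.3]
orientation: [0.0, 0.996, 0.09, 0.002]
force: [0.7, 0.4, 0.1]
width: 0.3
```

```bash
python3 - <<'E'
from h import *
st(); s,_=state(); print(tocab(np.array(s["tool_pos"])))
print(delta(fromcab(-300,8,46),np.radians(-79.5)))
E
```

```text
t 58.27 p [395.   45.4  49.3] jawyaw -79.7 z [ 0.004  0.    -1.   ] F [0.7 0.4 0.1] w 0.3 j [-0.01 -0.26  2.22  0.    1.18  1.38]
[-321.92684046    4.96747483   49.34827302]
(array([21.90250954, -3.10719013,  3.4378655 ]), array([ 0.00065035, -0.00417933, -0.00330637]))
```

>>> arm_command(
  plan=[
    {"dx":5,"dy":-1,"dz":1,"wx":0,"wy":-0.004,"wz":-0.003},
    {"dx":6,"dy":-1,"dz":1,"wx":0,"wy":0,"wz":0},
    {"dx":6,"dy":-1,"dz":0.5,"wx":0,"wy":0,"wz":0},
    {"dx":6,"dy":0,"dz":0,"wx":0,"wy":0,"wz":0},
    {"dx":6,"dy":0,"dz":0,"wx":0,"wy":0,"wz":0},
    {"dx":7,"dy":0,"dz":0,"wx":0,"wy":0,"wz":0},
    {"dx":8,"dy":0,"dz":0,"wx":0,"wy":0,"wz":0},
    {"dx":8,"dy":0,"dz":0,"wx":0,"wy":0,"wz":0},
    {"dx":8,"dy":0,"dz":0,"wx":0,"wy":0,"wz":0},
    {"dx":8,"dy":0,"dz":0,"wx":0,"wy":0,"wz":0},
  ],
)

```text
time_s: 59.1
tool_pos: [466.5, 61.7, 48.4]
orientation: [0.001, 0.996, 0.092, -0.002]
force: [-5.6, -1.7, 4.1]
width: 0.5
```

```bash
python3 - <<'E'
from h import *
st(); s,_=state(); print(tocab(np.array(s["tool_pos"])))
print(delta(fromcab(-157,8,46),np.radians(-79.5)))
c=arm.capture("wrist");cv2.imwrite("pics/w21.png",c["frame"][:,:,::-1])
E
```

```text
t 59.1 p [466.5  61.7  48.4] jawyaw -79.5 z [-0.004 -0.002 -1.   ] F [-5.6 -1.7  4.1] w 0.5 j [ 0.02 -0.03  2.02 -0.    1.16  1.41]
[-248.60714411    7.9629751    48.38314316]
(array([ 9.16164266e+01, -3.01973612e-02,  1.99475633e+00]), array([0.00148395, 0.00423893, 0.00010998]))
```

View pics/w21.png

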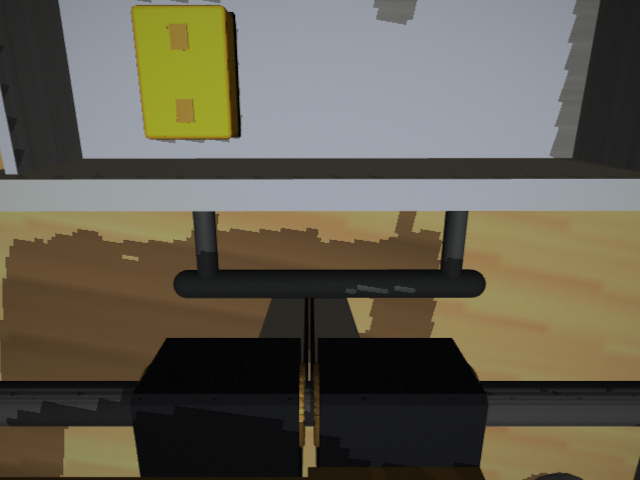

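The handle is being pushed squarely and the packs stay put. Continuing.

>>> arm_command(
  plan=[
    {"dx":8,"dy":0,"dz":0.5,"wx":0.0015,"wy":0.004,"wz":0},
    {"dx":8,"dy":0,"dz":0.5,"wx":0,"wy":0,"wz":0},
    {"dx":8,"dy":0,"dz":0.5,"wx":0,"wy":0,"wz":0},
    {"dx":8,"dy":0,"dz":0,"wx":0,"wy":0,"wz":0},
    {"dx":8,"dy":0,"dz":0,"wx":0,"wy":0,"wz":0},
    {"dx":8,"dy":0,"dz":0,"wx":0,"wy":0,"wz":0},
    {"dx":8,"dy":0,"dz":0,"wx":0,"wy":0,"wz":0},
    {"dx":8,"dy":0,"dz":0,"wx":0,"wy":0,"wz":0},
    {"dx":7,"dy":0,"dz":0,"wx":0,"wy":0,"wz":0},
    {"dx":6,"dy":0,"dz":0,"wx":0,"wy":0,"wz":0},
  ],
)

```text
time_s: 59.98
tool_pos: [540.6, 75.8, 44.7]
orientation: [0.0, 0.996, 0.092, -0.01]
force: [-15.0, -2.9, 11.8]
width: 0.8
```

```bash
python3 - <<'E'
from h import *
st(); s,_=state(); print(tocab(np.array(s["tool_pos"])))
print(delta(fromcab(-157,8,46),np.radians(-79.5)))
E
```

```text
t 59.98 p [540.6  75.8  44.7] jawyaw -79.4 z [-0.02  -0.003 -1.   ] F [-15.   -2.9  11.8] w 0.8 j [ 0.05  0.19  1.8  -0.    1.18  1.43]
[-173.20250164    8.34412035   44.7336259 ]
(array([16.17379539,  0.36056059, -1.58792949]), array([-0.00092506,  0.01984284,  0.00109709]))
```

>>> arm_command(
  plan=[
    {"dx":3,"dy":0,"dz":-0.5,"wx":0,"wy":0.01,"wz":0},
    {"dx":4,"dy":0,"dz":-0.5,"wx":0,"wy":0.01,"wz":0},
    {"dx":4,"dy":0,"dz":0,"wx":0,"wy":0,"wz":0},
    {"dx":4,"dy":0,"dz":0,"wx":0,"wy":0,"wz":0},
    {"dx":4,"dy":0,"dz":0,"wx":0,"wy":0,"wz":0},
    {"dx":3,"dy":0,"dz":0,"wx":0,"wy":0,"wz":0},
    {"dx":3,"dy":0,"dz":0,"wx":0,"wy":0,"wz":0},
    {"dx":2,"dy":0,"dz":0,"wx":0,"wy":0,"wz":0},
    {"dx":2,"dy":0,"dz":0,"wx":0,"wy":0,"wz":0},
    {"dx":2,"dy":0,"dz":0,"wx":0,"wy":0,"wz":0},
  ],
)

```text
time_s: 60.82
tool_pos: [554.9, 79.0, 41.1]
orientation: [0.001, 0.995, 0.093, -0.023]
force: [-13.9, -2.6, 11.9]
width: 0.7
```

```bash
python3 - <<'E'
from h import *
st(); s,_=state(); print(tocab(np.array(s["tool_pos"])))
c=arm.capture("scene");cv2.imwrite("pics/s5.png",c["frame"][130:330,240:480,::-1].repeat(3,0).repeat(3,1))
E
```

```text
t 60.82 p [554.9  79.   41.1] jawyaw -79.4 z [-0.046 -0.006 -0.999] F [-13.9  -2.6  11.9] w 0.7 j [ 0.05  0.25  1.73 -0.    1.21  1.44]
[-158.59092526    8.82254569   41.06009248]
```

View pics/s5.png

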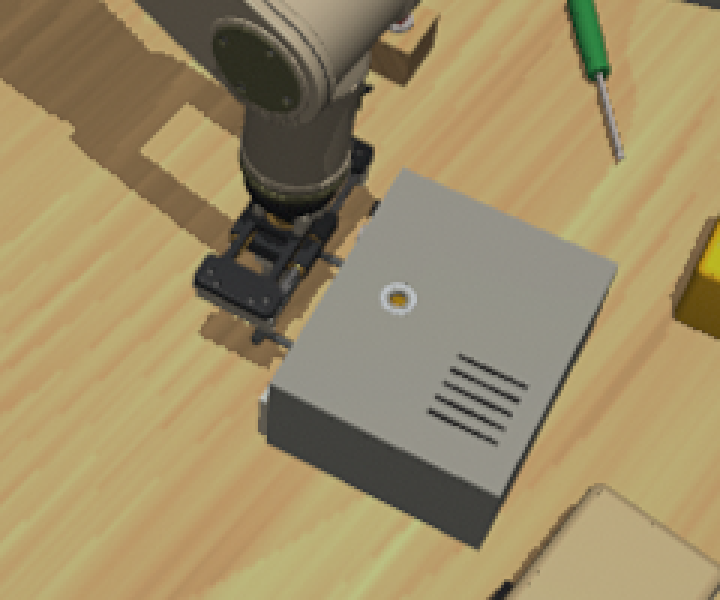

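Nearly home, but the wrist has tilted about 2.6° under load. I'll level it while pushing the last few mm.

>>> arm_command(
  plan=[
    {"dx":3,"dy":0,"dz":-1,"wx":0,"wy":0.025,"wz":0},
    {"dx":3,"dy":0,"dz":-1,"wx":0,"wy":0.025,"wz":0},
    {"dx":3,"dy":0,"dz":-1,"wx":0,"wy":0.02,"wz":0},
    {"dx":4,"dy":0,"dz":-1,"wx":0,"wy":0.02,"wz":0},
    {"dx":4,"dy":0,"dz":-0.5,"wx":0,"wy":0.015,"wz":0},
    {"dx":4,"dy":0,"dz":-0.5,"wx":0,"wy":0.015,"wz":0},
    {"dx":4,"dy":0,"dz":-0.5,"wx":0,"wy":0.015,"wz":0},
    {"dx":4,"dy":0,"dz":-0.5,"wx":0,"wy":0.015,"wz":0},
    {"dx":4,"dy":0,"dz":-0.5,"wx":0,"wy":0.015,"wz":0},
    {"dx":4,"dy":0,"dz":-0.5,"wx":0,"wy":0.015,"wz":0},
  ],
)

```text
time_s: 61.7
tool_pos: [555.3, 79.6, 37.0]
orientation: [-0.005, 0.995, 0.093, 0.025]
force: [-21.0, -5.3, 15.4]
width: 0.5
```

```bash
python3 - <<'E'
from h import *
st(); s,_=state(); print(tocab(np.array(s["tool_pos"])))
E
```

```text
t 61.7 p [555.3  79.6  37. ] jawyaw -79.3 z [ 0.049  0.015 -0.999] F [-21.   -5.3  15.4] w 0.5 j [0.04 0.17 1.83 0.01 1.09 1.42]
[-158.02433581    9.37897005   36.95283649]
```

Force has reached 21 N and the contact is at the computed home position. I'll back off slowly and check whether the drawer stays.

>>> arm_command(
  plan=[
    {"dx":-2,"dy":0,"dz":0,"wx":0,"wy":-0.02,"wz":0},
    {"dx":-3,"dy":0,"dz":-1,"wx":0,"wy":-0.02,"wz":0},
    {"dx":-4,"dy":0,"dz":-1,"wx":0,"wy":-0.01,"wz":0},
    {"dx":-4,"dy":0,"dz":-1,"wx":0,"wy":0,"wz":0},
    {"dx":-4,"dy":0,"dz":-1,"wx":0,"wy":0,"wz":0},
    {"dx":-4,"dy":0,"dz":-1,"wx":0,"wy":0,"wz":0},
    {"dx":-4,"dy":0,"dz":-1,"wx":0,"wy":0,"wz":0},
    {"dx":-4,"dy":0,"dz":-1,"wx":0,"wy":0,"wz":0},
    {"dx":-2,"dy":0,"dz":0,"wx":0,"wy":0,"wz":0},
    {"dx":0,"dy":0,"dz":0,"wx":0,"wy":0,"wz":0},
  ],
)

```text
time_s: 62.53
tool_pos: [523.3, 73.7, 44.6]
orientation: [-0.003, 0.996, 0.094, 0.0]
force: [-1.2, 0.3, -0.5]
width: 0.4
```

```bash
python3 - <<'E'
from h import *
st(); s,_=state(); print(tocab(np.array(s["tool_pos"])))
c=arm.capture("scene");cv2.imwrite("pics/s6.png",c["frame"][130:330,240:480,::-1].repeat(3,0).repeat(3,1))
c=arm.capture("wrist");cv2.imwrite("pics/w22.png",c["frame"][:,:,::-1])
E
```

```text
t 62.53 p [523.3  73.7  44.6] jawyaw -79.3 z [ 0.     0.006 -1.   ] F [-1.2  0.3 -0.5] w 0.4 j [0.04 0.12 1.87 0.01 1.15 1.42]
[-190.55359735    9.33845724   44.60241123]
```

View pics/s6.png

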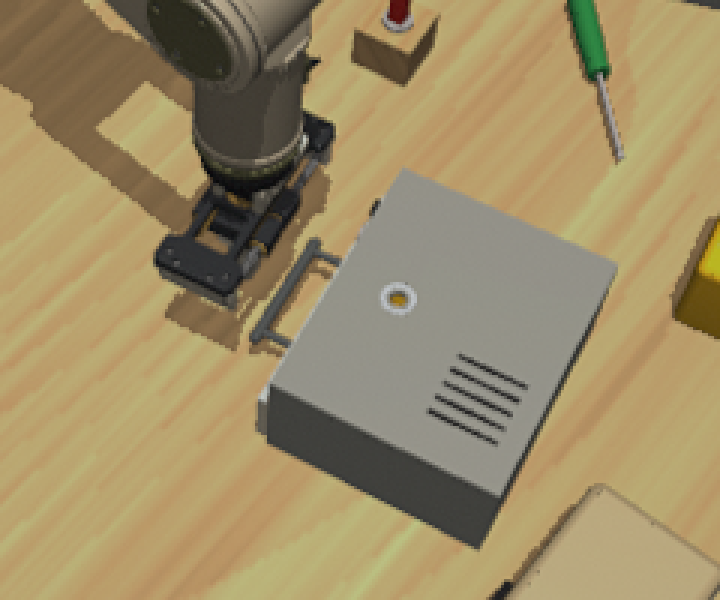

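View pics/w22.png

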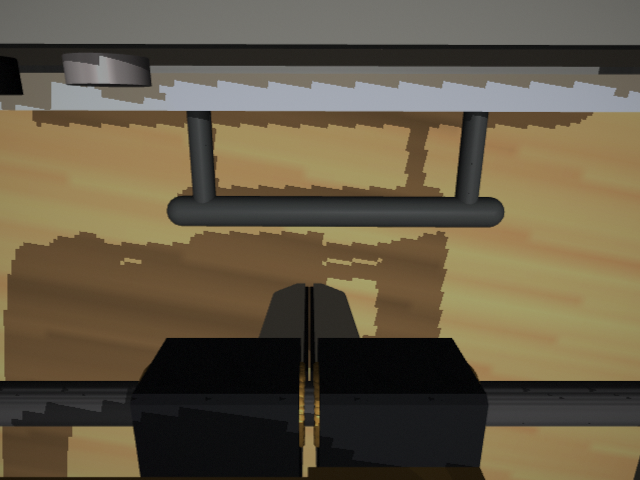

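The drawer stays shut, with a clear gap between the fingers and the handle. I'll retreat up and away and check everything.

>>> arm_command(
  plan=[
    {"dx":-8,"dy":0,"dz":-6,"wx":0,"wy":0,"wz":0},
    {"dx":-12,"dy":0,"dz":-12,"wx":0,"wy":0,"wz":0},
    {"dx":-12,"dy":0,"dz":-18,"wx":0,"wy":0,"wz":0},
    {"dx":-12,"dy":0,"dz":-20,"wx":0,"wy":0,"wz":0},
    {"dx":-10,"dy":0,"dz":-20,"wx":0,"wy":0,"wz":0},
    {"dx":-10,"dy":0,"dz":-20,"wx":0,"wy":0,"wz":0},
    {"dx":-8,"dy":0,"dz":-20,"wx":0,"wy":0,"wz":0},
    {"dx":-6,"dy":0,"dz":-16,"wx":0,"wy":0,"wz":0},
    {"dx":-3,"dy":0,"dz":-8,"wx":0,"wy":0,"wz":0},
    {"dx":0,"dy":0,"dz":0,"wx":0,"wy":0,"wz":0},
  ],
)

```text
time_s: 63.47
tool_pos: [440.4, 57.2, 189.3]
orientation: [-0.003, 0.996, 0.093, -0.0]
force: [-0.2, -0.3, -0.5]
width: 0.7
```

```bash
python3 - <<'E'
from h import *
st()
c=arm.capture("wrist");cv2.imwrite("pics/w23.png",c["frame"][:,:,::-1])
P=tocab(cloud(c)).reshape(-1,3)
F=P[(P[:,0]>-175)&(P[:,0]<-130)&(abs(P[:,1])<80)&(P[:,2]>38)&(P[:,2]<52)];print("handle",np.percentile(F,[1,50,99],axis=0).round(1))
packs("top","spent",tag="t5");packs("top","pack1");packs("scene","spent",tag="s7")
for n in ("scene","top"):
    c=arm.capture(n);W=cloud(c)
    for q in ["pin","bottle","mug","driver","tin"]:
        for m in arm.masks_of(n,q)[:1]:
            P=toppts(W,m["mask"]); r=rect(P); print(n,q,round(m["conf"],2),P[:,2].mean().round(1),np.round(r[0],1))
E
```

```text
t 63.47 p [440.4  57.2 189.3] jawyaw -79.3 z [-0.001  0.006 -1.   ] F [-0.2 -0.3 -0.5] w 0.7 j [ 0.01 -0.28  1.96  0.01  1.46  1.39]
handle [[-151.7  -57.2   41.5]
 [-146.5   -0.7   46.2]
 [-133.2   57.7   48.7]]
spent 0.76 [392. 314.] z 37.5 rect [ 376.8 -222.7] [57.3 40.4] 43.4
spent 0.68 [434. 324.] z 37.3 rect [ 353.4 -335.2] [37.9 54. ] 72.5
spent 0.52 [469. 262.] z 35.0 rect [ 529.6 -456. ] [28.7 40.2] 53.1
spent 0.32 [284. 237.] z 70.2 rect [608.6  80.1] [ 12.2 228.1] 10.3
spent 0.9 [178. 373.] z 30.9 rect [ 531.4 -455.6] [30.5 43.9] 51.4
spent 0.74 [379. 132.] z 97.7 rect [464.  370.7] [16.8  8.6] 83.7
spent 0.67 [165. 292.] z 34.8 rect [ 354.2 -335.2] [41.2 57.4] 75.5
spent 0.61 [204. 267.] z 34.7 rect [ 378.1 -221.8] [58.2 40.8] 51.2
spent 0.51 [230. 230.] z 42.5 rect [ 351.3 -105.1] [41.5 45.4] 17.0
scene pin 0.69 49.0 [570.   73.7]
scene bottle 0.6 190.5 [ 704.  -358.6]
scene mug 0.56 89.7 [ 791.5 -200.7]
scene driver 0.84 26.7 [605.8 504.4]
scene tin 0.84 42.0 [ 351.  -105.6]
top pin 0.61 100.0 [465.5 370.6]
top bottle 0.75 189.8 [ 704.2 -358.2]
top mug 0.78 88.5 [ 792.  -201.9]
top driver 0.92 27.5 [623.4 483.5]
top tin 0.7 45.1 [ 351.2 -106.7]
```

View pics/s7.png

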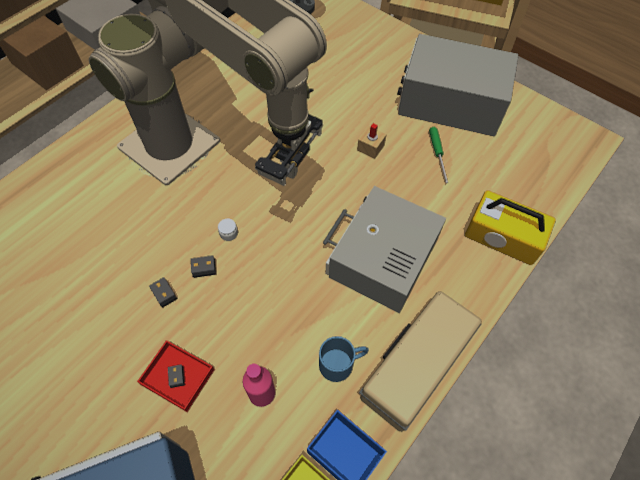

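View pics/w23.png

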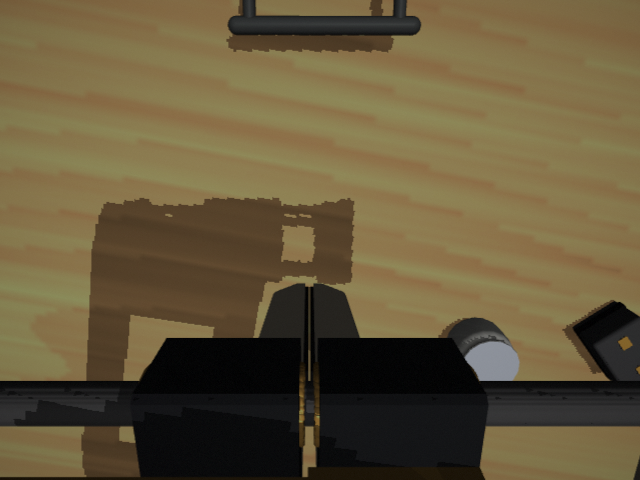

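The handle has moved back 132.8 mm from fully out, which puts the drawer at about 2 mm, its latched position. Everything else is in place, so I'm handing in.

```bash
python3 - <<'E'
from h import *
print(arm.finish_job())
E
```

```text
the job is handed in; nothing more can be done
None
```

The job is done and handed in at about 64 s of the 210 s limit; no verdict was reported. The pin released the drawer and is back upright in its stand. Both yellow packs are in the drawer, the smallest grey pack (44x32x24 mm) is in the red tray, and the drawer is pushed shut.

**Last checks:**
- **Drawer:** the handle sits 132.8 mm in from fully out, so the drawer is at about 2 mm, its latched position. It stayed there after the arm left.
- **Yellow packs:** there were only two. Both lay flat on the drawer floor beside each other, with tops at z 37.6 mm, before I closed it. I could not see them afterwards. One had been knocked aside earlier, so I measured it again before picking it up.
- **Spent pack:** it lies flat in the tray at (531,-456). The two larger look-alikes are where they were.
- **Pin:** its top is at z 97.5 mm, the same as at the start.
- **Other things:** the bottle, mug and tin are within 1–2 mm of where they started.
- **Highest force read:** about 27 N, in the final push on the drawer.

**Readings that disagreed:**
- The last top-camera reading for the screwdriver was about 25 mm off. The scene camera and the picture show it unmoved, so I put this down to a partial mask.
- The scene network reported something near the drawer handle as the pin. The top camera and the picture show the pin in its stand.

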